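# Put the appraised pocket watches away in the dry keeper and lock its lid

## Task

Swing the lock collar well open by its upright tab, at least 60 degrees from the white locked mark, and stand every pocket watch (with its stand) upright in the open round dry keeper, leaving the bare stand and everything else on the desk alone. Then put the lid on: rest it level on the rim with its keys well off the notches, at least 15 degrees to one side (do not lower it straight into the notches), turn it on the rim until both keys drop in, and see that it is fully down. Finally turn the collar back to the white locked mark, no farther, so that its claws cover the lid's ears, and let go.

Things in the scene. Friction and masses are not known exactly. Their poses are not given: they have to be found in the camera images.
- keeper: Round open drum of grey painted metal, fixed to the desk. Origin: centre of its underside, on the desk; z up. Foot 260 mm across, 20 mm high; drum wall inside radius 80, outside radius 90 mm. Two notches in the rim, 20 mm wide and 8 mm deep, opposite each other on its own +x and -x axis. Lid and collar turn about its z axis.
- keeper_rim (a point): Centre of the keeper's mouth, level with the rim, 86 mm above the desk; axes as the keeper's.
- keeper_floor (a point): Centre of the keeper's inner floor, 6 mm above the desk; axes as the keeper's.
- keeper_mark (a point): The white locked mark: a line on a tongue of the keeper's foot, on its own -y axis, 151 mm from the centre, 13 mm above the desk.
- collar (a joint): Dark steel lock collar round the drum, a hinge about the keeper's vertical axis, rad: 0 with its upright tab at the locked mark (keeper's -y), growing anticlockwise seen from above. It starts at 0 to 0.4; stops at -0.35 and 1.5 (fully open), so it can be turned past the mark. Friction about 0.15 N m; stays where it is left.
- collar_tab (a point): Grip point in the collar's upright tab, 136 mm from the keeper's axis and 80 mm above the desk. The tab is 14 mm thick along the turn (its own x axis), 20 mm wide radially, its top 97 mm above the desk; pinch it from above.
- collar_claw (a point): Middle of the hook of one of the collar's two claws (the other is opposite), 90 degrees ahead of the tab: at collar value q at angle q from the keeper's +x. 24 mm wide; arm at 110 to 119 mm radius; the hook reaches in to 94 mm radius, 98.5 to 103.5 mm above the desk. At the mark the claws cover the seated lid's ears with 2.5 mm to spare; they block the ears of a lid that is not down.
- lid_handle (a point): Loose aluminium lid, 0.28 to 0.46 kg; point in the middle of its black bar handle, 44 mm above the lid's lowest face. Bar 70 mm long (lid's x), 16 mm thick (y), from 23 mm below to 17 mm above this point. Disc 180 mm across, 10 mm thick, two ears 30 mm wide reaching to 104 mm radius on its +x and -x axis. It starts right way up on the desk.
- lid_seat (a point): Centre of the underside of the lid's disc, 32 mm below lid_handle; x through the ears. Below: a tapered spigot (radius 77.5 mm, 12 mm deep) that enters the drum, and under each ear a key 14 mm wide, 6 mm deep, at 80 to 90 mm radius. Keys on the rim: 6 mm above keeper_rim; keys in the notches: level with it. Either way round will do.
- watch0_c (a point): Pocket watch fixed upright on a small wooden stand, one piece, 0.16 kg; point on its mid-line, half-way up, 33 mm above its underside. Stand 52 mm (x) by 36 mm (y), 12 mm high; case a disc 50 mm across and 16 mm thick (along y), its centre 36 mm above the underside; crown top at 66 mm. Grasp across the 16 mm thickness from above. None if absent.
- watch1_c (a point): Pocket watch fixed upright on a small wooden stand, one piece, 0.16 kg; point on its mid-line, half-way up, 33 mm above its underside. Stand 52 mm (x) by 36 mm (y), 12 mm high; case a disc 50 mm across and 16 mm thick (along y), its centre 36 mm above the underside; crown top at 66 mm. Grasp across the 16 mm thickness from above. None if absent.
- watch2_c (a point): Pocket watch fixed upright on a small wooden stand, one piece, 0.16 kg; point on its mid-line, half-way up, 33 mm above its underside. Stand 52 mm (x) by 36 mm (y), 12 mm high; case a disc 50 mm across and 16 mm thick (along y), its centre 36 mm above the underside; crown top at 66 mm. Grasp across the 16 mm thickness from above. None if absent.
- watch3_c (a point): Pocket watch fixed upright on a small wooden stand, one piece, 0.16 kg; point on its mid-line, half-way up, 33 mm above its underside. Stand 52 mm (x) by 36 mm (y), 12 mm high; case a disc 50 mm across and 16 mm thick (along y), its centre 36 mm above the underside; crown top at 66 mm. Grasp across the 16 mm thickness from above. None if absent.
- bare_stand: A bare wooden watch stand (52 x 36 mm, 25 mm high) without a watch: a bystander, to be left where it is. Origin at its underside.
- loupe: Black loupe 42 mm across, 36 mm high: bystander.
- mug: White mug 80 mm across, 90 mm high: bystander.
- spray_jar: Jar 60 mm across, 70 mm high: bystander.
- driver: Screwdriver 150 mm long, lying: bystander.
- crystal_tin: Closed round tin 64 mm across, 22 mm high: bystander.

How it is judged:
By the outcome, as a careful person would: the job done as asked, in the order asked, and still so for the second after the job is handed in, with the robot touching nothing.
Of watch0, watch1, watch2, watch3 only 2 to 4 are there at a start; the rules pass over those that are not, and their reading is None.
At some moment in a run one of watch0, watch1, watch2, watch3 may be knocked a few centimetres aside while the robot is not near it.
Once in a run the grip may slacken for a moment while it holds something.
It also fails if it takes over 210 s, if anything falls off the work surface, if the arm or the gripper's body presses on something with over 40 N, if the wrist force passes 120 N, or if a joint passes its speed limit or range.

## Robot

A 6-joint arm with a two-finger parallel gripper is mounted at the origin on the work surface. World frame = base frame: x ahead of the robot, y to its left, z up, the work surface at z = 0. Lengths are in m, angles in rad, forces in N, time in s.
With the tool pointing down it reaches from about 0.35 to 0.775 m from the base axis. Payload 7.3 kg.
Tool frame: the origin (TCP) lies on the centre line of the jaws, within the pads' length; the fingertips stand 14 mm ahead of it and the grasp point (between the pads) lies 5 mm behind it; z points along the fingers, y is the direction in which the jaws open and shut (so a half turn about z gives the same grasp; the last joint's range is limited). The gripper opens to 92 mm and grips with 3 to 60 N. Pads are 19 mm wide; open, the fingers measure 130 mm over their backs; the gripper's body (75 mm by 190 mm) begins 47 mm behind the grasp point.
Start: joints at [1.105, 0.342, 1.524, -0, 1.275, -0.146], TCP at [0.165, 0.498, 0.241] pointing down, gripper open.
Joint ranges: [-2.53, 2.53], [-0.77, 2.02], [0.04, 2.7], [-1, 4.14], [0.28, 2.66], [-3.11, 3.11]. Speed limits (rad/s): [2.57, 2.57, 3.14, 3.14, 3.14, 3.14].

## Interface

Orientations are given as [roll, pitch, yaw] about the fixed x, y, z axes, in that order (R = Rz(yaw) Ry(pitch) Rx(roll)).
In Python, from cell import telemetry, cams, robot gives the robot as it stands.
- The arm moves only by the tool servo_tool, never from a script. Its argument "targets" is text: rows parted by semicolons, each of 4 numbers parted by spaces: the shift along the tool's x, y, z in mm, then the turn about the tool's z in rad. In form: x y z yaw; .... A call has 1 to 20 rows; each row shifts and turns the pose as measured when the row begins, along the tool's axes as they then stand; what a row does not reach is not made up. A row lasts 1/8 s, in which the tool goes at most 62.5 mm and 10.7 degrees, less where a joint would pass 70% of its speed; a pose out of reach is approached as far as the arm can. A call with a gripper value outside its range is refused whole. "hand" is the opening, from 0 (shut) to 1 (fully open), set as the call begins (left out, the last holds). The fingers move at their own pace and stop on an object; "squeeze" is the grip in N (left out, the last holds). Time passes only in rows, so rows that do not move let the fingers close. It gives the time, the measured TCP pose, the force and the opening at its end, in the units of the state.
- telemetry.observe(): the state, without advancing time (a new reading comes with each control period).
- cams.read_camera(name): name is "scene" or "top" or "wrist"; returns a dict with "color" (384x512x3 uint8, red, green, blue), "K" (3x3 intrinsics, pixels), "k1" (the pictures are not rectified: a ray, as slopes to the right and down, at radius r is drawn at 1 + k1 r^2 times it, then the intrinsics apply), "R" (3x3) and "t" (3): a world point X has camera coordinates R X + t. Camera axes: x right, y down, z forward; pixel columns grow to the right and rows downward; lengths in m; the calibration is good to about 2 mm. A picture is of the moment at which its call begins. There is no depth.
- robot.hand_in(): hands the job in, once; it reports no verdict.
Trained networks look in a picture, given as the dict that the camera call returned (one of the last four; its "shot" number tells which), for a name from the list of things; names that differ only in an ending like _2 or _b are one class to them, and where a whole thing is asked for, a point or a joint stands for the part that bears it (a point fixed in the world has none). Each returns a list of dicts, best first, with "score" (0 to 1); they miss things now and then, are a little off and sometimes report something else, mostly with a low value. They report only what shows in the picture. A call takes as long as a camera call.
- cams.cut_out(picture, query): "region" (384x512 bool, what is visible of it) and "extent" ([centre column, centre row, width, height] in pixels, round what is visible of it).
The state is a dict: "time": time; "qpos": joint angles; "qvel": joint speeds; "joint_efforts": joint torques, N m; "tool_pos": TCP position; "tool_rot": TCP orientation; "contact_force": force on the tool from outside, world axes, zero at the start; "torque": the same for the moment, N m; "opening": finger opening in m.
Only numpy, scipy, OpenCV 4.12 (cv2) and the standard library are available. Lean on these libraries where they do the work, as an engineer would, in place of code of your own. Each camera call takes 0.05 s, during which the arm holds its last target.

## Working session

There is one attempt and no reset: what is moved stays moved. The work goes in short steps, Python scripts to look and compute and a tool call to move; the robot and the scene stay as the last step left them, time stands still between calls to the robot, and variables do not carry over. Pictures are saved under pics/ and viewed, and the job is handed in when it is done.

Besides the shell and the picture viewer there is one more tool, called after "Call:" as a command line: name --argument value ..., lists and objects as JSON in quotes. servo_tool: Moves the arm, as the interface text tells. Its arguments: {"type":"object","properties":{"targets":{"type":"string"},"hand":{"type":"number"},"squeeze":{"type":"number"}},"required":["targets"]}

```bash
ls -la; mkdir -p pics; cat > h.py <<'E'
import numpy as np, cv2, json
from cell import telemetry, cams, robot
def save(p,name,scale=1.5):
    im=cv2.cvtColor(p["color"],cv2.COLOR_RGB2BGR)
    im=cv2.resize(im,None,fx=scale,fy=scale,interpolation=cv2.INTER_CUBIC); cv2.imwrite("pics/"+name,im)
def proj(p,X):
    X=np.atleast_2d(np.asarray(X,float)); c=X@np.array(p["R"]).T+np.array(p["t"])
    s=c[:,:2]/c[:,2:]; r2=(s**2).sum(1,keepdims=True); s=s*(1+p["k1"]*r2)
    K=np.array(p["K"]); return np.c_[K[0,0]*s[:,0]+K[0,2],K[1,1]*s[:,1]+K[1,2]]
def ray(p,uv):
    K=np.array(p["K"]);d=np.array([(uv[0]-K[0,2])/K[0,0],(uv[1]-K[1,2])/K[1,1]]);s=d.copy()
    for _ in range(30): s=d/(1+p["k1"]*(s@s))
    R=np.array(p["R"]);o=-R.T@np.array(p["t"]);v=R.T@np.array([s[0],s[1],1.]);return o,v
def onz(p,uv,z):
    o,v=ray(p,uv);return o+v*(z-o[2])/v[2]
def st():
    s=telemetry.observe()
    print({k:np.round(s[k],4).tolist() for k in s});return s
E
python3 - <<'E'
from h import *
st()
for n in ["scene","top","wrist"]:
    p=cams.read_camera(n);save(p,n+"0.png")
    print(n,np.round(p["K"],1).tolist(),p["k1"],np.round(-np.array(p["R"]).T@p["t"],3),np.round(p["R"],3).tolist())
E
```

```text
total 12
drwxr-xr-x  3 agent agent 4096 Dec  6 22:23 .
drwxr-xr-x 23 root  root  4096 Dec  6 22:23 ..
drwxr-xr-x  2 agent agent 4096 Dec  6 22:23 pics
{'time': 0.0, 'qpos': [1.105, 0.3427, 1.525, -0.0, 1.2754, -0.146], 'qvel': [0.0008, 0.0028, -0.0, -0.0006, -0.0005, 0.0002], 'joint_efforts': [-0.0001, -43.1239, -24.422, 0.0718, 0.0558, -0.0001], 'tool_pos': [0.1648, 0.498, 0.24], 'tool_rot': [-3.14, -0.0002, 2.8218], 'contact_force': [-0.0106, 0.3042, 0.9669], 'torque': [-0.0243, 0.0235, 0.0592], 'opening': 0.0917}
scene [[448.3, 0.0, 252.9], [0.0, 448.3, 185.7], [0.0, 0.0, 1.0]] 0.015613722567865179 [1.014 0.528 1.255] [[-0.771, 0.637, -0.013], [0.536, 0.637, -0.554], [-0.344, -0.434, -0.832]]
top [[387.2, 0.0, 260.5], [0.0, 387.2, 191.3], [0.0, 0.0, 1.0]] -0.10049051763835377 [ 0.421 -0.052  1.054] [[-0.013, -1.0, 0.007], [-0.993, 0.012, -0.12], [0.12, -0.009, -0.993]]
wrist [[280.7, 0.0, 251.2], [0.0, 280.7, 190.9], [0.0, 0.0, 1.0]] 0.01014423214423006 [0.09  0.523 0.385] [[0.314, 0.949, -0.001], [0.909, -0.301, 0.29], [0.274, -0.092, -0.957]]
```

View pics/scene0.png

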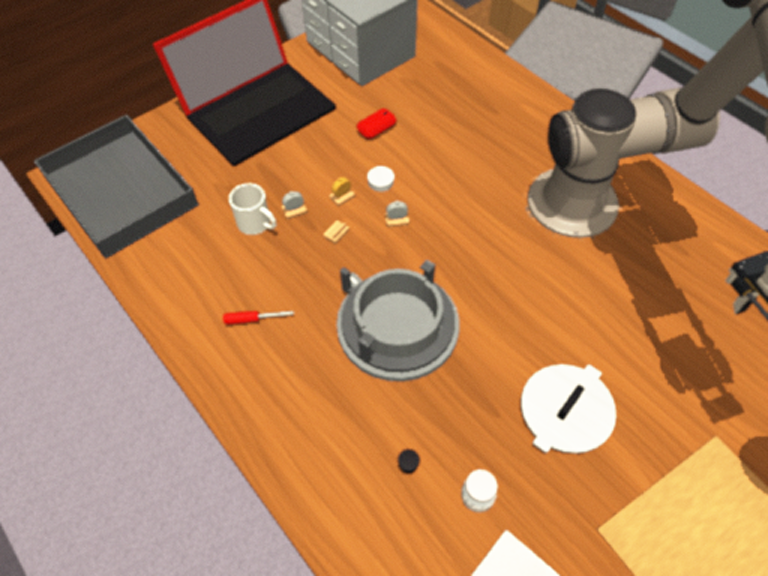

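View pics/top0.png

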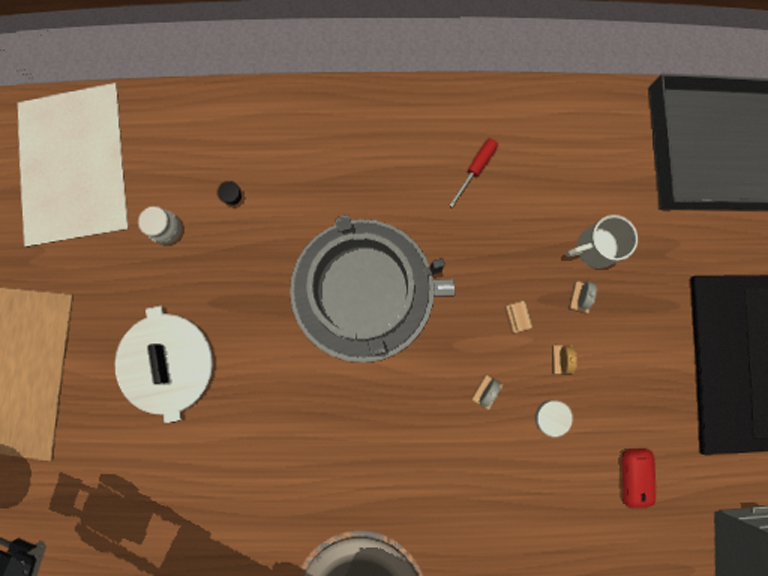

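View pics/wrist0.png

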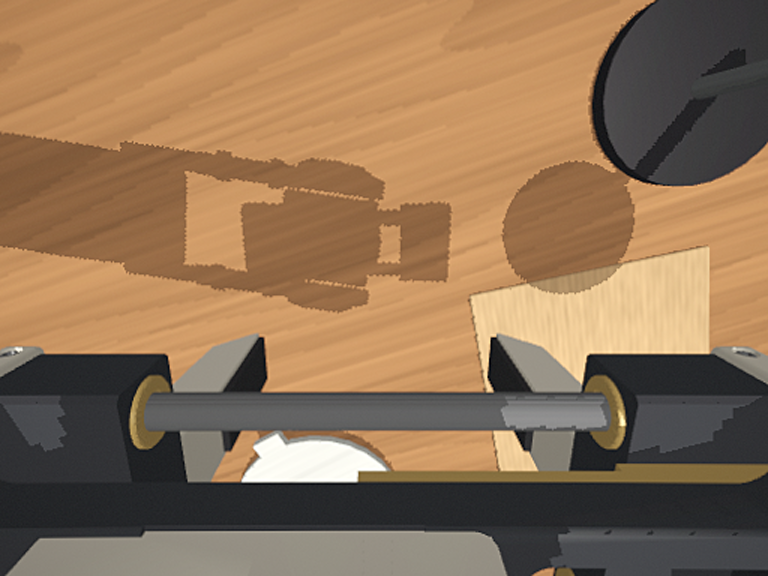

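```bash
python3 - <<'E'
from h import *
import pickle
P={}
for n in ["scene","top"]:
    p=cams.read_camera(n);P[n]=p;vis=p["color"].copy()
    for q in ["keeper","collar","lid_handle","watch0_c","bare_stand","loupe","mug","spray_jar","driver","crystal_tin"]:
        r=cams.cut_out(p,q)
        for d in r[:5]:
            print(n,q,round(d["score"],2),np.round(d["extent"],1), np.round(onz(p,d["extent"][:2],0.02)[:2],3))
        p.setdefault("det",{})[q]=r
pickle.dump(P,open("p0.pkl","wb"))
E
```

```text
scene keeper 0.85 [264.2 213.8  84.6  81.6] [ 0.544 -0.011]
scene collar 0.96 [263.1 210.4  72.2  73.3] [ 0.538 -0.023]
scene lid_handle 0.62 [378.1 272.3  60.7  57.8] [0.417 0.352]
scene watch0_c 0.68 [264.2 215.8  80.2  80.4] [ 0.548 -0.005]
scene bare_stand 0.57 [168.8 137.4  30.3  36.8] [ 0.601 -0.47 ]
scene bare_stand 0.47 [222.9 153.8  18.1  17. ] [ 0.498 -0.286]
scene loupe 0.67 [273.  307.5  14.3  16.2] [0.721 0.235]
scene mug 0.96 [168.2 136.3  26.5  34.7] [ 0.6   -0.476]
scene spray_jar 0.64 [320.4 328.   21.6  25.7] [0.659 0.361]
scene driver 0.62 [163.6 213.1  27.1   5.4] [ 0.788 -0.219]
scene crystal_tin 0.66 [253.9 119.1  18.1  14.4] [ 0.313 -0.341]
top keeper 0.57 [249.2 192.2 111.3  98.4] [ 0.544 -0.03 ]
top collar 0.95 [245.3 189.8  96.3 100.4] [ 0.551 -0.02 ]
top collar 0.73 [110.4 241.5  60.8  79.3] [0.415 0.344]
top lid_handle 0.79 [107.8 245.8  64.   75.9] [0.404 0.351]
top watch0_c 0.69 [251.1 192.7 110.5  95.3] [ 0.543 -0.035]
top bare_stand 0.82 [343.8 213.8  14.4  18.2] [ 0.483 -0.284]
top loupe 0.62 [150.8 127.6  19.6  14.5] [0.728 0.241]
top loupe 0.36 [324.2 261.6  18.8  20.3] [ 0.356 -0.227]
top mug 0.92 [402.1 163.2  48.4  37.5] [ 0.62  -0.453]
top mug 0.73 [247.8 190.9 111.4 101.5] [ 0.548 -0.027]
top spray_jar 0.78 [107.3 150.2  31.4  28.4] [0.666 0.362]
top driver 0.7 [321.8 106.2  24.3  29.7] [ 0.783 -0.235]
top driver 0.33 [370.5 278.2  23.3  23.1] [ 0.31 -0.35]
top driver 0.2 [109.  241.6  65.   76.1] [0.415 0.348]
top crystal_tin 0.6 [372.1 280.8  28.2  22.5] [ 0.303 -0.355]
```

```bash
python3 - <<'E'
from h import *
import pickle
P=pickle.load(open("p0.pkl","rb"))
def crop(n,x0,y0,w,h,s,name):
    im=cv2.cvtColor(P[n]["color"],cv2.COLOR_RGB2BGR)[y0:y0+h,x0:x0+w]
    cv2.imwrite("pics/"+name,cv2.resize(im,None,fx=s,fy=s,interpolation=cv2.INTER_CUBIC))
crop("top",185,135,125,115,5,"k_top.png")
crop("scene",215,165,105,95,6,"k_sc.png")
crop("top",300,170,110,120,5,"w_top.png")
crop("scene",180,95,110,80,6,"w_sc.png")
E
```

```text
(no output)
```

View pics/k_top.png

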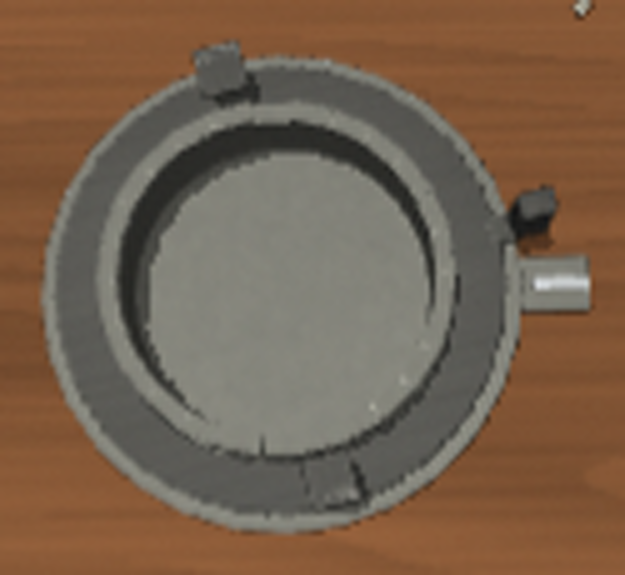

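View pics/k_sc.png

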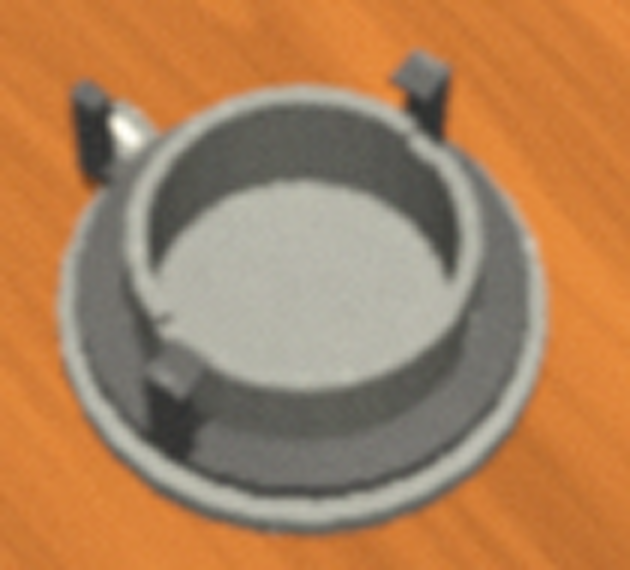

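View pics/w_top.png

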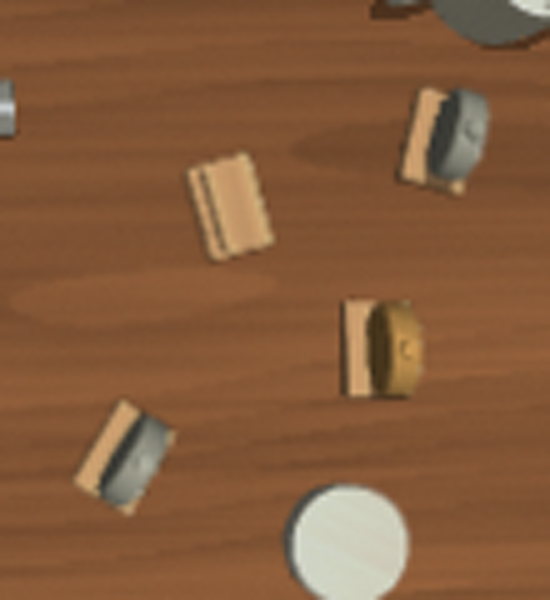

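View pics/w_sc.png

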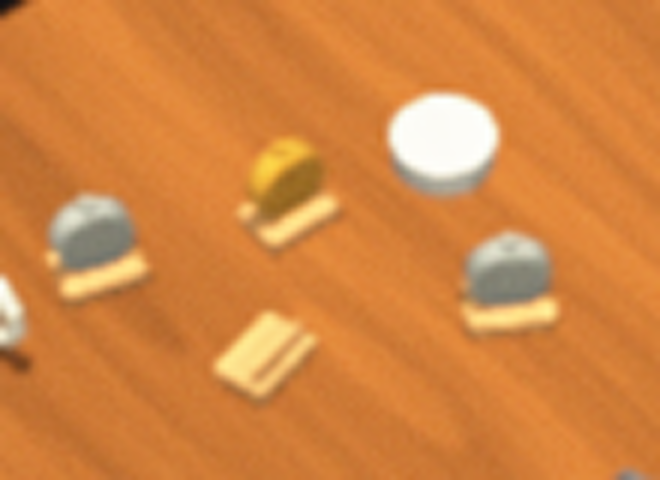

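```bash
cat > k.py <<'E'
from h import *
import pickle
from scipy.optimize import least_squares
P=pickle.load(open("p0.pkl","rb"))
C={"top":(185,135,5),"sc":(215,165,6),"wt":(300,170,5),"ws":(180,95,6)}
cam={"top":"top","wt":"top","sc":"scene","ws":"scene"}
def pt(c,x,y,z):
    a,b,s=C[c];return onz(P[cam[c]],(a+(x+.5)/s-.5,b+(y+.5)/s-.5),z)
if __name__=="__main__":
    def circ(c,pts,z,r):
        q=np.array([pt(c,*a,z)[:2] for a in pts])
        f=least_squares(lambda v:np.hypot(*(q-v).T)-r,q.mean(0)); print(c,z,r,np.round(f.x,4),np.round(f.fun*1000,1))
    circ("top",[(44,288),(283,57),(330,530)[::1],(522,300),(110,130),(100,445)],0.02,0.13)
    circ("top",[(98,283),(277,101),(457,280),(150,410),(408,160)],0.086,0.09)
    circ("sc",[(60,300),(545,300),(305,515)],0.02,0.13)
    circ("sc",[(125,245),(300,86),(481,245)],0.086,0.09)
    for c,l in (("top",[(535,284),(590,284)]),("sc",[(133,128)])):
        for a in l: print("mark",np.round(pt(c,*a,0.013),4))
    print("claw",[np.round(pt("top",*a,.1035),4) for a in [(218,55),(332,470)]],[np.round(pt("sc",*a,.1035),4) for a in [(420,72),(172,370)]])
    print("tab",np.round(pt("top",533,203,.097),4),np.round(pt("sc",90,95,.097),4))
    print("notch",np.round(pt("top",262,445,.086),4),np.round(pt("sc",160,318,.086),4),np.round(pt("sc",413,147,.086),4))
E
python3 k.py
```

```text
top 0.02 0.13 [ 0.5428 -0.0094] [-0.4 -1.1  0.1 -1.9 -0.1 -1.8]
top 0.086 0.09 [ 0.5416 -0.0082] [ 0.   1.1  1.1  1.5 -0. ]
sc 0.02 0.13 [ 0.5401 -0.0114] [-1.7 -1.7  0.1]
sc 0.086 0.09 [ 0.5428 -0.0087] [0.6 0.1 0.6]
mark [ 0.5459 -0.1452  0.013 ]
mark [ 0.5455 -0.1751  0.013 ]
mark [ 0.5417 -0.1542  0.013 ]
claw [array([0.6529, 0.0197, 0.1035]), array([ 0.4445, -0.0356,  0.1035])] [array([ 0.4399, -0.0357,  0.1035]), array([0.6493, 0.0183, 0.1035])]
tab [ 0.5767 -0.1376  0.097 ] [ 0.578  -0.1387  0.097 ]
notch [ 0.4578 -0.0005  0.086 ] [ 0.6299 -0.0162  0.086 ] [ 0.4655 -0.0112  0.086 ]
```

```bash
cat >> h.py <<'E'
def plan(xyz,yaw,maxmm=45,maxr=0.13,show=True):
    s=telemetry.observe();p=np.array(s["tool_pos"]);y=s["tool_rot"][2];xyz=np.array(xyz,float)
    dy=(yaw-y+np.pi)%(2*np.pi)-np.pi; d=xyz-p
    n=max(1,int(np.ceil(np.linalg.norm(d)*1000/maxmm)),int(np.ceil(abs(dy)/maxr)))
    out=[]
    for i in range(n):
        w=d/n*1000; yy=y+dy*i/n
        out.append("%.0f %.0f %.0f %.3f"%(w[0]*np.cos(yy)+w[1]*np.sin(yy),w[0]*np.sin(yy)-w[1]*np.cos(yy),-w[2],-dy/n))
    print("from",np.round(p,4),round(y,3),"n",n);print("; ".join(out))
E
python3 - <<'E'
from h import *
plan([.565,-.12,.24],1.83,55)
E
```

```text
from [0.1651 0.4984 0.2407] 2.822 n 14
-41 -33 0 0.071; -43 -30 0 0.071; -45 -27 0 0.071; -47 -24 0 0.071; -49 -20 0 0.071; -50 -17 0 0.071; -51 -13 0 0.071; -52 -9 0 0.071; -52 -6 0 0.071; -53 -2 0 0.071; -53 2 0 0.071; -52 5 0 0.071; -52 9 0 0.071; -51 13 0 0.071
```

Call:
servo_tool --targets "-41 -33 0 0.07; -43 -30 0 0.07; -45 -27 0 0.07; -47 -24 0 0.07; -49 -20 0 0.07; -50 -17 0 0.07; -51 -13 0 0.07; -52 -9 0 0.07; -52 -6 0 0.07; -53 -2 0 0.07; -53 2 0 0.07; -52 5 0 0.07; -52 9 0 0.07; -51 13 0 0.07; 0 0 0 0"

```text
time: 3.12
tool_pos: [0.5737, -0.1439, 0.2416]
tool_rot: [3.133, -0.001, 1.811]
contact_force: [0.2, 0.5, 0.0]
opening: 0.0916
```

```bash
python3 - <<'E'
from h import *
import pickle
p=cams.read_camera("wrist");save(p,"w1.png");pickle.dump(p,open("w1.pkl","wb"))
E
```

```text
(no output)
```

View pics/w1.png

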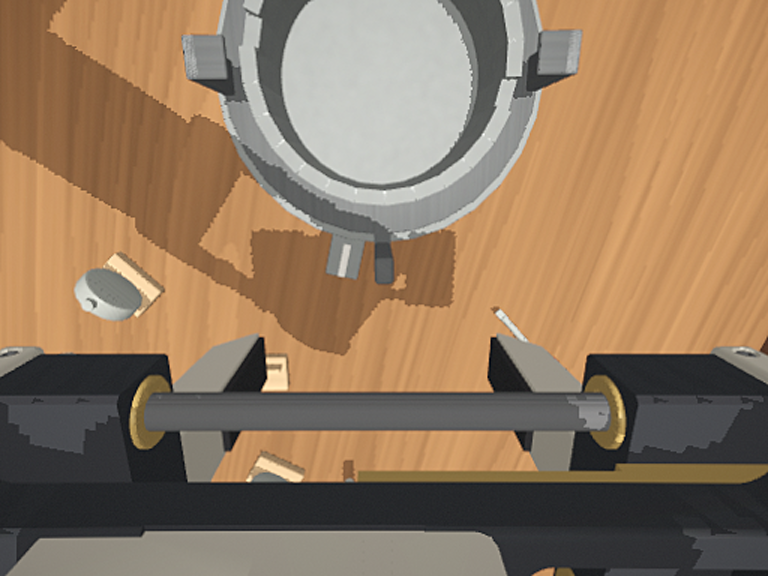

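```bash
python3 - <<'E'
from h import *
import pickle
p=pickle.load(open("w1.pkl","rb"))
f=lambda u,v,z:np.round(onz(p,((u+.5)/1.5-.5,(v+.5)/1.5-.5),z),4)
print("mark",f(349,243,.013),f(341,278,.013))
print("tab top corners",f(375,262,.097),f(374,283,.097),f(393,283,.097))
print("claw outer", f(183,57,.1035),f(581,50,.1035), "R top", [f(*a,.1035) for a in [(541,30),(581,29),(577,73),(538,75)]],"L",[f(*a,.1035) for a in [(183,37),(222,34),(228,76),(188,79)]])
print("notch R",f(521,10,.086),f(520,77,.086),f(504,77,.086),"L",f(263,12,.086),f(245,12,.086))
from scipy.optimize import least_squares
q=np.array([f(*a,.02)[:2] for a in [(222,110),(250,175),(512,175),(538,110),(300,222)]])
print(least_squares(lambda v:np.hypot(*(q-v).T)-.13,[.54,0]).x)
q=np.array([f(*a,.086)[:2] for a in [(241,60),(266,135),(310,184),(380,204),(440,190),(500,130)]])
r=least_squares(lambda v:np.hypot(*(q-v).T)-.09,[.54,0]);print(r.x,r.fun)
E
```

```text
mark [ 0.5492 -0.1427  0.013 ] [ 0.5492 -0.1763  0.013 ]
tab top corners [ 0.5709 -0.1348  0.097 ] [ 0.5738 -0.15    0.097 ] [ 0.5871 -0.1468  0.097 ]
claw outer [ 0.4292 -0.0382  0.1035] [0.6597 0.0225 0.1035] R top [array([0.6327, 0.0267, 0.1035]), array([0.6555, 0.0328, 0.1035]), array([0.662 , 0.0102, 0.1035]), array([0.6393, 0.0036, 0.1035])] L [array([ 0.4281, -0.0277,  0.1035]), array([ 0.4501, -0.0205,  0.1035]), array([ 0.4566, -0.042 ,  0.1035]), array([ 0.4334, -0.0495,  0.1035])]
notch R [0.6217 0.0399 0.086 ] [0.6337 0.0042 0.086 ] [0.6237 0.0017 0.086 ] L [0.4667 0.0005 0.086 ] [ 0.4559 -0.0022  0.086 ]
[ 0.54584842 -0.01045935]
[ 0.54461543 -0.0083433 ] [-2.28146596e-04 -8.25566326e-04  8.24802976e-04 -7.89566510e-05
  8.10949832e-05 -6.00257472e-04]
```

Call:
servo_tool --targets "2 5 45 -0.017; 0 0 45 0; 0 0 40 0; 0 0 25 0; 0 0 12 0; 0 0 0 0"

```text
time: 3.92
tool_pos: [0.5773, -0.1314, 0.0734]
tool_rot: [3.131, -0.002, 1.839]
contact_force: [-0.1, -0.1, 0.4]
opening: 0.0916
```

```bash
python3 - <<'E'
from h import *
st()
p=cams.read_camera("wrist");save(p,"w2.png")
E
```

```text
{'time': 3.925, 'qpos': [-0.3573, 0.631, 1.5448, 0.0098, 0.9581, -0.6315], 'qvel': [0.0093, -0.0194, -0.0069, 0.0004, 0.0026, -0.0026], 'joint_efforts': [-0.0304, -51.6163, -19.3744, 0.0682, -0.0797, 0.0003], 'tool_pos': [0.5773, -0.1314, 0.0734], 'tool_rot': [3.1307, -0.002, 1.8394], 'contact_force': [-0.1472, -0.1349, 0.4431], 'torque': [-0.0715, 0.0454, 0.0065], 'opening': 0.0916}
```

View pics/w2.png

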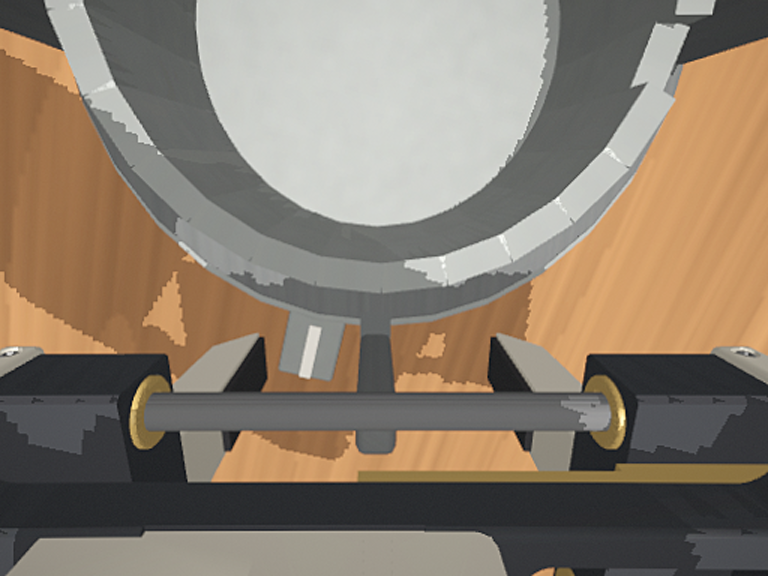

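Call:
servo_tool --targets "-9 -1 0 0.01; 0 0 0 0; 0 0 0 0"

```text
time: 4.35
tool_pos: [0.5808, -0.1418, 0.0772]
tool_rot: [3.125, 0.002, 1.829]
contact_force: [-0.1, -0.1, 0.1]
opening: 0.0919
```

Call:
servo_tool --targets "0 0 0 0; 0 0 0 0; 0 0 0 0; 0 0 0 0" --hand 0 --squeeze 25

```text
time: 4.85
tool_pos: [0.5808, -0.1418, 0.0776]
tool_rot: [3.125, 0.002, 1.829]
contact_force: [0.2, -0.2, 0.2]
opening: 0.0565
```

Call:
servo_tool --targets "0 0 0 0; 0 0 0 0; 0 0 0 0; 0 0 0 0; 0 0 0 0; 0 0 0 0; 0 0 0 0; 0 0 0 0"

```text
time: 5.85
tool_pos: [0.5805, -0.1419, 0.0774]
tool_rot: [3.126, 0.002, 1.829]
contact_force: [1.2, -0.5, 0.0]
opening: 0.0146
```

Call:
servo_tool --targets "0.7 13.6 0 -0.1; 0.7 13.6 0 -0.1; 0.7 13.6 0 -0.1; 0.7 13.6 0 -0.1; 0.7 13.6 0 -0.1; 0 0 0 0"

```text
time: 6.6
tool_pos: [0.6403, -0.1081, 0.0774]
tool_rot: [3.129, 0.007, 2.339]
contact_force: [2.9, 0.4, 1.2]
opening: 0.0142
```

Call:
servo_tool --targets "0.7 13.6 0 -0.1; 0.7 13.6 0 -0.1; 0.7 13.6 0 -0.1; 0.7 13.6 0 -0.1; 0.7 13.6 0 -0.1; 0.7 13.6 0 -0.1; 0 0 0 0"

```text
time: 7.48
tool_pos: [0.6794, -0.0387, 0.0775]
tool_rot: [3.133, 0.015, 2.934]
contact_force: [3.0, 1.9, 0.3]
opening: 0.0138
```

Call:
servo_tool --targets "0 0 0 0; 0 0 0 0; 0 0 0 0; 0 0 0 0; 0 0 -20 0; 0 0 -45 0; 0 0 -50 0; 0 0 -50 0; 0 0 0 0" --hand 0.7

```text
time: 8.6
tool_pos: [0.675, -0.0427, 0.2465]
tool_rot: [3.135, 0.012, 2.925]
contact_force: [-0.1, -0.7, -0.8]
opening: 0.0645
```

```bash
python3 - <<'E'
from k import *
W={"A":[(420,88),(400,180),(463,195)],"C":[(345,300),(345,395),(410,397)],"B":[(125,400),(77,480),(130,513)]}
for k,v in W.items():
    a,b,c=[pt("wt",*q,.012)[:2] for q in v]
    u=(a-b)/np.linalg.norm(a-b); print(k,"top ctr",np.round((a+c)/2,4),"len",np.linalg.norm(a-b).round(4),np.linalg.norm(b-c).round(4),"ang",np.arctan2(u[1],u[0]).round(3))
S={"A":[(65,298),(148,268)],"C":[(275,247),(340,207)],"B":[(468,332),(558,320)]}
for k,v in S.items():
    a,b=[pt("ws",*q,.006)[:2] for q in v];u=(b-a)/np.linalg.norm(a-b)
    print(k,np.round(a,4),np.round(b,4),"len",np.linalg.norm(a-b),"ang",np.arctan2(u[1],u[0]),"ctr",np.round((a+b)/2+.018*np.array([u[1],-u[0]]),4),np.round((a+b)/2-.018*np.array([u[1],-u[0]]),4))
p=cams.read_camera("top");save(p,"top2.png")
p=cams.read_camera("wrist");save(p,"w3.png")
st()
E
```

```text
A top ctr [ 0.5249 -0.4101] len 0.0524 0.036 ang -0.266
C top ctr [ 0.4128 -0.3692] len 0.0511 0.0358 ang -0.039
B top ctr [ 0.3578 -0.2311] len 0.0499 0.0333 ang -0.57
A [ 0.5547 -0.4048] [ 0.5033 -0.3916] len 0.053150585816473576 ang 2.8894285500762367 ctr [ 0.5335 -0.3808] [ 0.5245 -0.4156]
C [ 0.435  -0.3553] [ 0.3853 -0.3548] len 0.04961445790030547 ang 3.1312122238299507 ctr [ 0.4103 -0.337 ] [ 0.41  -0.373]
B [ 0.3877 -0.2304] [ 0.3413 -0.203 ] len 0.053862837308687746 ang 2.608474541357183 ctr [ 0.3736 -0.2012] [ 0.3553 -0.2322]
{'time': 8.7, 'qpos': [-0.1794, 0.6264, 1.0537, 0.0066, 1.4587, -1.5348], 'qvel': [0.0006, 0.0325, 0.0375, 0.0021, -0.0056, -0.0006], 'joint_efforts': [0.0442, -61.2515, -27.5296, -0.0044, 0.1192, 0.003], 'tool_pos': [0.6731, -0.0424, 0.2413], 'tool_rot': [3.1349, 0.0026, 2.9255], 'contact_force': [0.2219, 0.5706, -0.6875], 'torque': [0.0025, -0.0136, 0.0863], 'opening': 0.0641}
```

View pics/top2.png

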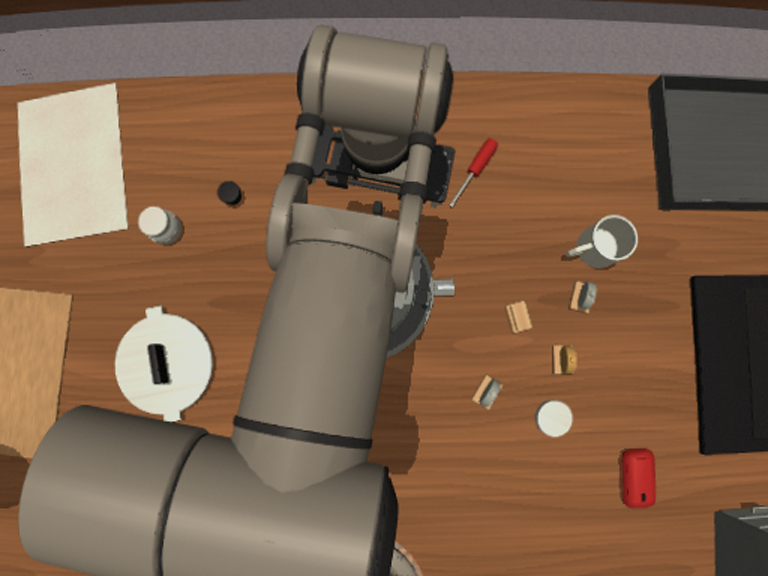

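View pics/w3.png

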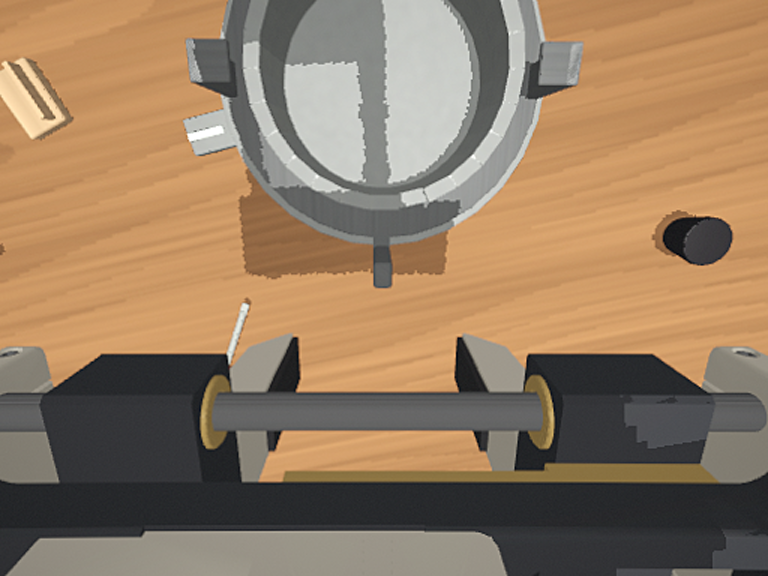

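```bash
python3 - <<'E'
from h import *
plan([.407,-.263,.22],2.57,45)
E
```

```text
from [ 0.6731 -0.0424  0.2413] 2.925 n 8
27 -34 3 0.044; 25 -35 3 0.044; 23 -36 3 0.044; 22 -37 3 0.044; 20 -38 3 0.044; 18 -39 3 0.044; 17 -40 3 0.044; 15 -41 3 0.044
```

Call:
servo_tool --targets "27 -34 3 0.045; 25 -35 3 0.045; 23 -36 3 0.045; 22 -37 3 0.045; 20 -38 3 0.045; 18 -39 3 0.045; 17 -40 3 0.045; 15 -41 3 0.045; 0 0 0 0"

```text
time: 9.82
tool_pos: [0.3894, -0.262, 0.1979]
tool_rot: [3.138, -0.032, 2.554]
contact_force: [0.7, 0.7, -0.7]
opening: 0.0643
```

```bash
python3 - <<'E'
from h import *
import pickle
p=cams.read_camera("wrist");save(p,"w4.png");pickle.dump(p,open("w4.pkl","wb"))
s=telemetry.observe();print(s["tool_pos"],s["tool_rot"])
for q in ["watch0_c","bare_stand"]:
    for d in cams.cut_out(p,q)[:4]: print(q,d["score"],np.array(d["extent"])*1.5)
E
```

```text
[ 0.3904937  -0.26135935  0.19800896] [ 3.13719592 -0.03169719  2.55514133]
bare_stand 0.71 [413.55 372.3   71.7   42.15]
```

View pics/w4.png

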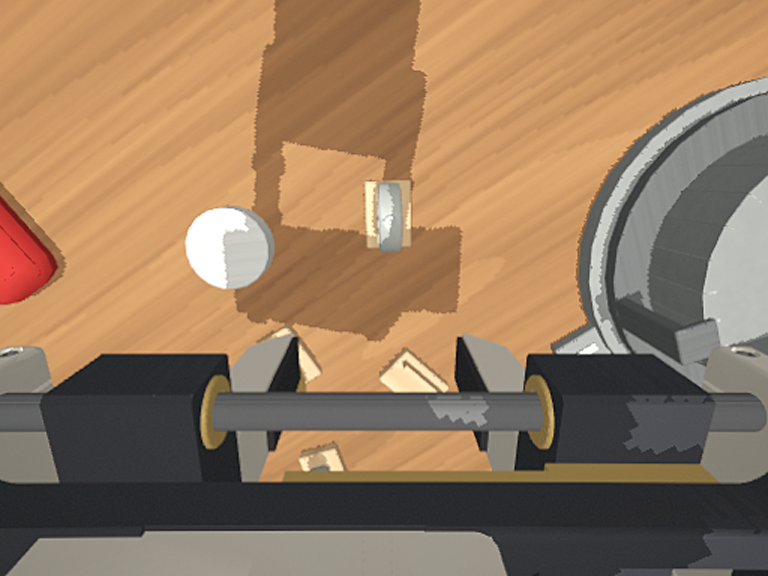

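```bash
python3 - <<'E'
from h import *
import pickle
p=pickle.load(open("w4.pkl","rb"))
f=lambda u,v,z:onz(p,((u+.5)/1.5-.5,(v+.5)/1.5-.5),z)
c=np.array([f(*a,.012) for a in [(366,180),(411,181),(411,249),(367,247)]])[:,:2]
print(c.round(4).tolist(),c.mean(0).round(4)); 
for i in range(4):
    d=c[i]-c[(i+1)%4];print(np.hypot(*d).round(4),np.arctan2(d[1],d[0]).round(3))
print("crown",f(390,232,.066).round(4), "case top front/back",f(385,190,.05),f(385,250,.05))
plan([.357,-.231,.1],2.57)
E
```

```text
[[0.3273, -0.2299], [0.347, -0.2016], [0.3915, -0.23], [0.3706, -0.2583]] [ 0.3591 -0.23  ]
0.0345 -2.181
0.0527 2.575
0.0352 0.936
0.0518 -0.58
crown [ 0.3637 -0.234   0.066 ] case top front/back [ 0.33993998 -0.22185724  0.05      ] [ 0.37453786 -0.24468691  0.05      ]
from [ 0.3921 -0.2608  0.1987] 2.558 n 3
15 2 33 -0.004; 15 2 33 -0.004; 15 2 33 -0.004
```

Call:
servo_tool --targets "15 3 25 0; 14 3 25 0; 12 2 25 0; 0 0 0 0; 0 0 0 0"

```text
time: 10.6
tool_pos: [0.365, -0.2265, 0.1233]
tool_rot: [3.136, -0.027, 2.568]
contact_force: [0.4, 0.3, -0.5]
opening: 0.064
```

Call:
servo_tool --targets "1 -6 20 0; 0 0 20 0; 0 0 18 0; 0 0 12 0; 0 0 5 0; 0 0 0 0; 0 0 0 0"

```text
time: 11.48
tool_pos: [0.3668, -0.2344, 0.0516]
tool_rot: [3.139, -0.012, 2.57]
contact_force: [0.5, -0.3, -0.0]
opening: 0.0642
```

```bash
python3 - <<'E'
from h import *
s=telemetry.observe();print(s["tool_pos"],s["tool_rot"])
p=cams.read_camera("wrist");save(p,"w5.png")
E
```

```text
[ 0.36677056 -0.23444698  0.0515723 ] [ 3.13883614 -0.01240967  2.5704516 ]
```

View pics/w5.png

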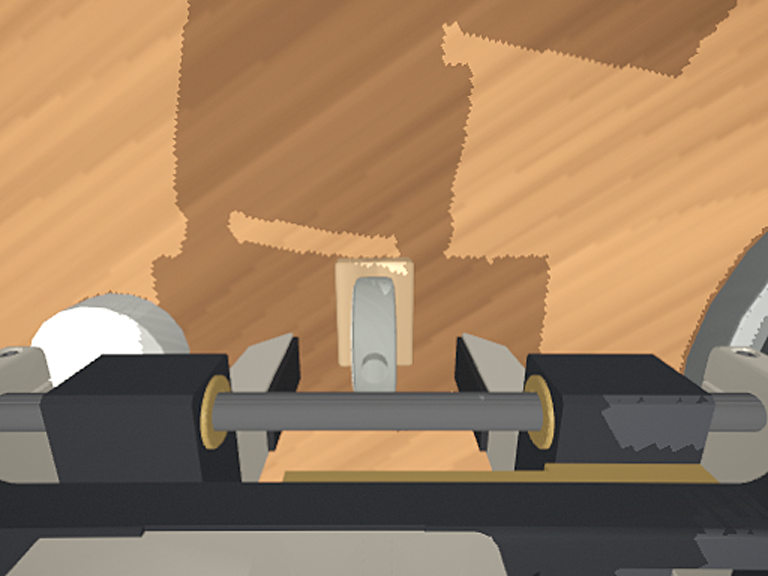

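Call:
servo_tool --targets "9 0 4 0; 0 0 0 0; 0 0 0 0"

```text
time: 11.9
tool_pos: [0.3586, -0.2293, 0.048]
tool_rot: [3.139, -0.011, 2.57]
contact_force: [0.6, -0.1, 0.0]
opening: 0.0645
```

Call:
servo_tool --targets "0 0 0 0; 0 0 0 0; 0 0 0 0; 0 0 0 0; 0 0 0 0; 0 0 0 0; 0 0 0 0; 0 0 0 0" --hand 0 --squeeze 25

```text
time: 12.9
tool_pos: [0.3588, -0.2294, 0.0479]
tool_rot: [3.139, -0.011, 2.57]
contact_force: [0.7, -0.3, -0.8]
opening: 0.016
```

Call:
servo_tool --targets "0 0 -10 0; 0 0 -30 0; 0 0 -40 0; 0 0 -40 0; 0 0 -25 0; 0 0 0 0" --squeeze 40

```text
time: 13.65
tool_pos: [0.3594, -0.23, 0.1997]
tool_rot: [3.139, -0.012, 2.57]
contact_force: [0.2, -0.1, -1.6]
opening: 0.0157
```

```bash
python3 - <<'E'
from h import *
s=telemetry.observe();print(s["tool_pos"],s["tool_rot"],s["opening"])
plan([.523,-.041,.20],1.571+.025,30,.1)
E
```

```text
[ 0.35938549 -0.23000257  0.19969654] [ 3.13888888 -0.01172582  2.57035369] 0.015727524525652153
from [ 0.3594 -0.23    0.1997] 2.57 n 10
-4 25 -0 0.097; -1 25 -0 0.097; 1 25 -0 0.097; 4 25 -0 0.097; 6 24 -0 0.097; 8 24 -0 0.097; 11 23 -0 0.097; 13 21 -0 0.097; 15 20 -0 0.097; 17 19 -0 0.097
```

Call:
servo_tool --targets "-4 25 0 0.097; -1 25 0 0.097; 1 25 0 0.097; 4 25 0 0.097; 6 24 0 0.097; 8 24 0 0.097; 11 23 0 0.097; 13 21 0 0.097; 15 20 0 0.097; 17 19 0 0.097; 0 0 0 0; 0 0 0 0; 0 0 0 0"

```text
time: 15.28
tool_pos: [0.5223, -0.0341, 0.183]
tool_rot: [-3.106, -0.018, 1.568]
contact_force: [0.1, -0.8, -1.3]
opening: 0.0159
```

```bash
python3 - <<'E'
from h import *
s=telemetry.observe();print(s["tool_pos"],s["tool_rot"],s["opening"])
plan([.522,-.0405,.15],1.571+.025,40,.1)
p=cams.read_camera("wrist");save(p,"w6.png")
p=cams.read_camera("scene");save(p,"s6.png")
E
```

```text
[ 0.52230946 -0.03412187  0.183027  ] [-3.10628641 -0.01760417  1.56797273] 0.015853242447335335
from [ 0.5223 -0.0341  0.183 ] 1.568 n 1
-6 -0 33 -0.028
```

View pics/w6.png

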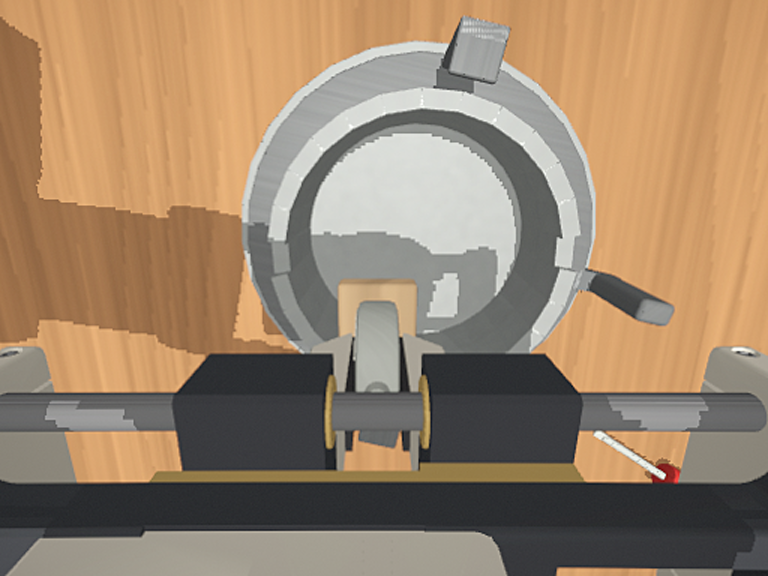

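View pics/s6.png

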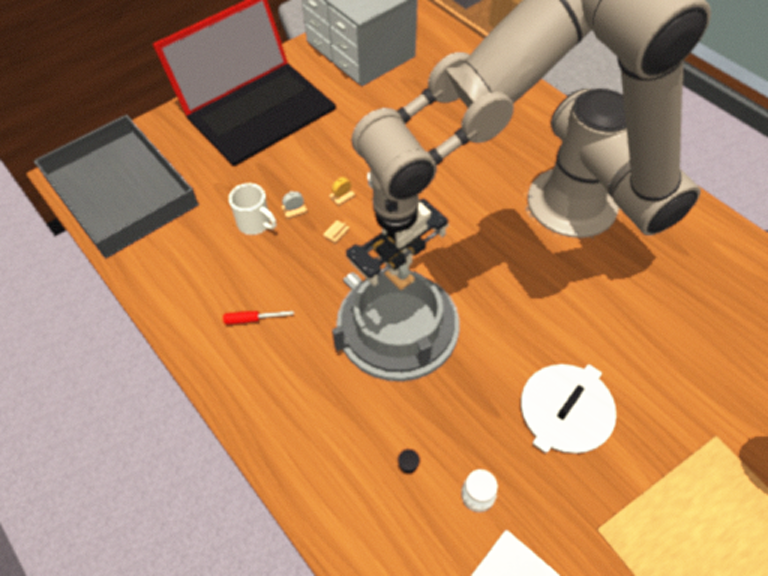

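Call:
servo_tool --targets "-6 3 20 0; 0 0 20 0; 0 0 0 0; 0 0 0 0"

```text
time: 15.88
tool_pos: [0.5244, -0.0413, 0.144]
tool_rot: [-3.11, -0.017, 1.566]
contact_force: [0.5, -0.4, -1.2]
opening: 0.0158
```

Call:
servo_tool --targets "0 0 20 0; 0 0 20 0; 0 0 20 0; 0 0 15 0; 0 0 5 0; 0 0 0 0; 0 0 0 0"

```text
time: 16.75
tool_pos: [0.5263, -0.0412, 0.068]
tool_rot: [-3.122, -0.014, 1.567]
contact_force: [-0.2, -0.3, -1.9]
opening: 0.0155
```

Call:
servo_tool --targets "0 -4 6 0; 0 0 5 0; 0 0 0 0; 0 0 0 0"

```text
time: 17.25
tool_pos: [0.5221, -0.0412, 0.0572]
tool_rot: [-3.123, -0.014, 1.567]
contact_force: [0.2, -0.2, -2.2]
opening: 0.016
```

Call:
servo_tool --targets "0 0 2 0; 0 0 2 0; 0 0 0 0; 0 0 0 0"

```text
time: 17.75
tool_pos: [0.5225, -0.0412, 0.0544]
tool_rot: [-3.125, -0.013, 1.567]
contact_force: [0.5, 0.2, -1.2]
opening: 0.0158
```

Call:
servo_tool --targets "0 0 1.5 0; 0 0 0 0; 0 0 0 0"

```text
time: 18.12
tool_pos: [0.5227, -0.0412, 0.0542]
tool_rot: [-3.125, -0.013, 1.567]
contact_force: [-0.0, -0.6, -1.4]
opening: 0.0158
```

Call:
servo_tool --targets "0 0 0 0; 0 0 0 0; 0 0 0 0; 0 0 0 0; 0 0 0 0" --hand 0.33

```text
time: 18.75
tool_pos: [0.5229, -0.0412, 0.0539]
tool_rot: [-3.125, -0.013, 1.567]
contact_force: [0.3, 0.1, -0.4]
opening: 0.0302
```

Call:
servo_tool --targets "0 0 -10 0; 0 0 -20 0; 0 0 -30 0; 0 0 -40 0; 0 0 -40 0; 0 0 0 0; 0 0 0 0"

```text
time: 19.62
tool_pos: [0.525, -0.0431, 0.2013]
tool_rot: [-3.127, -0.013, 1.567]
contact_force: [-0.3, 0.2, -0.7]
opening: 0.0305
```

```bash
python3 - <<'E'
from h import *
import pickle
s=telemetry.observe();print(s["tool_pos"],s["tool_rot"])
p=cams.read_camera("wrist");save(p,"w7.png")
p=cams.read_camera("top");save(p,"t7.png");pickle.dump(p,open("t7.pkl","wb"))
# view pose for C
y=3.11; t=np.array([.412,-.371])-.05*np.array([np.cos(y),np.sin(y)])
plan([*t,.19],y,35,.12)
E
```

```text
[ 0.52495587 -0.0431438   0.20134745] [-3.12698872 -0.01264735  1.56692624]
from [ 0.525  -0.0431  0.2009] 1.567 n 13
-25 -5 1 -0.119; -25 -8 1 -0.119; -24 -11 1 -0.119; -22 -13 1 -0.119; -20 -16 1 -0.119; -18 -18 1 -0.119; -16 -20 1 -0.119; -14 -22 1 -0.119; -11 -23 1 -0.119; -8 -25 1 -0.119; -5 -25 1 -0.119; -2 -26 1 -0.119; 1 -26 1 -0.119
```

View pics/w7.png

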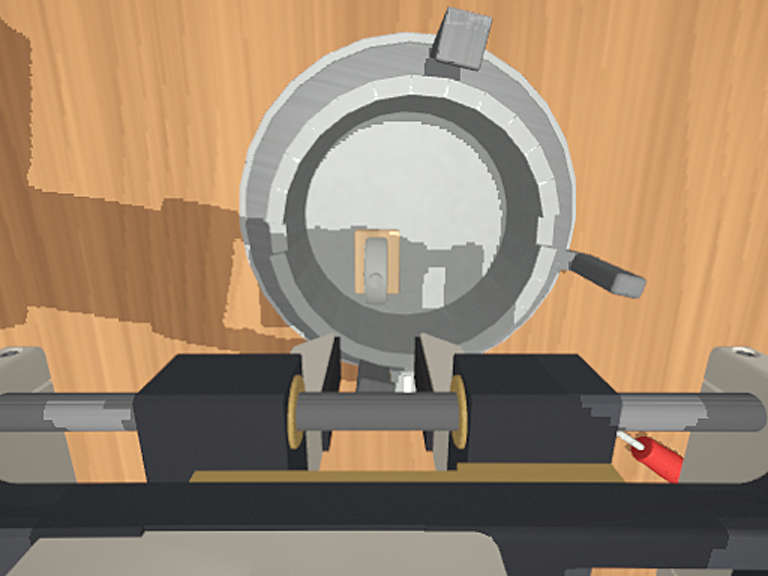

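View pics/t7.png

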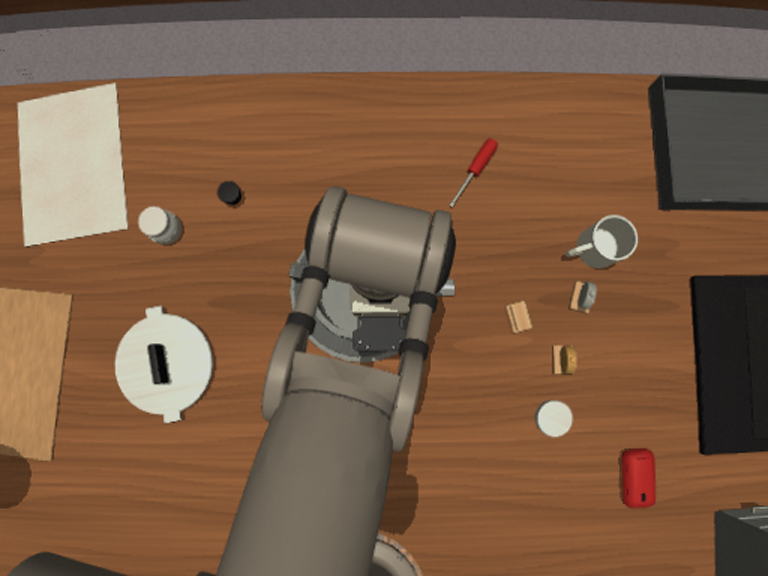

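Call:
servo_tool --targets "-25 -5 0 -0.119; -25 -8 0 -0.119; -24 -11 0 -0.119; -22 -13 0 -0.119; -20 -16 1 -0.119; -18 -18 1 -0.119; -16 -20 1 -0.119; -14 -22 1 -0.119; -11 -23 1 -0.119; -8 -25 1 -0.119; -5 -25 1 -0.119; -2 -26 1 -0.119; 1 -26 1 -0.119; 0 0 0 0; 0 0 0 0; 0 0 0 0" --hand 0.7

```text
time: 21.72
tool_pos: [0.4604, -0.378, 0.1666]
tool_rot: [3.105, -0.045, -3.118]
contact_force: [0.3, -0.4, 0.4]
opening: 0.0641
```

```bash
python3 - <<'E'
from h import *
import pickle
p=cams.read_camera("wrist");save(p,"w8.png");pickle.dump(p,open("w8.pkl","wb"))
s=telemetry.observe();print(s["tool_pos"],s["tool_rot"])
E
```

```text
[ 0.46052245 -0.37790933  0.16665081] [ 3.1050785  -0.04480983 -3.11750197]
```

View pics/w8.png

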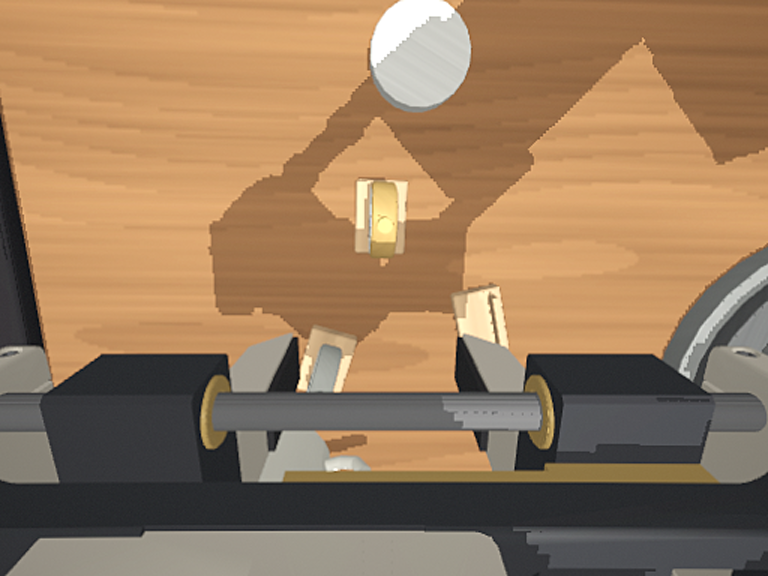

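```bash
cat > q.py <<'E'
import sys
from h import *
import pickle
def quad(pk,pts,z=.012):
    p=pickle.load(open(pk,"rb"))
    c=np.array([onz(p,((u+.5)/1.5-.5,(v+.5)/1.5-.5),z) for u,v in pts])[:,:2]
    print(c.round(4).tolist(),c.mean(0).round(4))
    for i in range(4):
        d=c[i]-c[(i+1)%4];print(np.hypot(*d).round(4),np.arctan2(d[1],d[0]).round(3))
def tilt():
    from scipy.spatial.transform import Rotation as Ro
    s=telemetry.observe();R=Ro.from_euler("xyz",s["tool_rot"]).as_matrix()
    print("pos",np.round(s["tool_pos"],4),"rot",np.round(s["tool_rot"],3),"toolz",np.round(R[:,2],4));return np.array(s["tool_pos"]),R
def go(x,y,z,yaw=None):
    p,R=tilt();d=R.T@(np.array([x,y,z])-p)*1000
    s=telemetry.observe();print("tool shift mm",np.round(d,1),"turn",None if yaw is None else round(-((yaw-s["tool_rot"][2]+np.pi)%(2*np.pi)-np.pi),3))
E
python3 - <<'E'
from q import *
quad("w8.pkl",[(357,179),(407,181),(404,255),(355,252)])
go(.412,-.371,.11)
E
```

```text
[[0.388, -0.3876], [0.3886, -0.3527], [0.441, -0.3528], [0.4393, -0.3885]] [ 0.4142 -0.3704]
0.0349 -1.588
0.0523 3.14
0.0358 1.525
0.0513 -0.018
pos [ 0.4605 -0.3779  0.1667] rot [ 3.105 -0.045 -3.118] toolz [-0.0456  0.0354 -0.9983]
tool shift mm [45.8  5.9 59. ] turn None
```

Call:
servo_tool --targets "12 2 15 0.015; 12 2 15 0.015; 10 1 15 0.015; 10 1 14 0; 0 0 0 0; 0 0 0 0"

```text
time: 22.52
tool_pos: [0.4151, -0.3667, 0.1106]
tool_rot: [3.109, -0.044, 3.121]
contact_force: [0.4, 0.8, -0.5]
opening: 0.0644
```

```bash
python3 - <<'E'
from q import *
go(.414,-.3705,.047,3.12)
E
```

```text
pos [ 0.4151 -0.3667  0.1106] rot [ 3.109 -0.044  3.121] toolz [-0.043   0.0331 -0.9985]
tool shift mm [-1.7 -5.9 63.4] turn 0.001
```

Call:
servo_tool --targets "-1 -3 16 0; -1 -3 16 0; 0 0 16 0; 0 0 12 0; 0 0 3 0; 0 0 0 0; 0 0 0 0"

```text
time: 23.4
tool_pos: [0.4158, -0.3716, 0.0431]
tool_rot: [3.11, -0.043, 3.122]
contact_force: [-0.2, 0.0, -0.1]
opening: 0.064
```

```bash
python3 - <<'E'
from q import *
go(.414,-.3705,.047,3.12)
p=cams.read_camera("wrist");save(p,"w9.png")
E
```

```text
pos [ 0.4158 -0.3716  0.0431] rot [ 3.11  -0.043  3.122] toolz [-0.042   0.032  -0.9986]
tool shift mm [ 2.   1.2 -3.8] turn 0.002
```

View pics/w9.png

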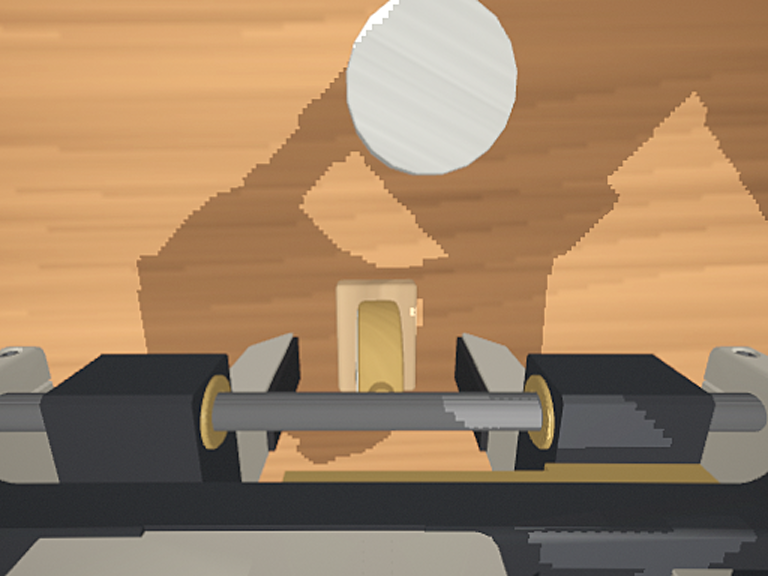

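Call:
servo_tool --targets "2 1 -4 0; 0 0 0 0; 0 0 0 0"

```text
time: 23.82
tool_pos: [0.4143, -0.3711, 0.0487]
tool_rot: [3.112, -0.041, 3.122]
contact_force: [-0.6, -0.8, -0.4]
opening: 0.0639
```

Call:
servo_tool --targets "0 0 0 0; 0 0 0 0; 0 0 0 0; 0 0 0 0; 0 0 0 0; 0 0 0 0; 0 0 0 0; 0 0 0 0" --hand 0 --squeeze 40

```text
time: 24.82
tool_pos: [0.4144, -0.3716, 0.0489]
tool_rot: [3.113, -0.041, 3.122]
contact_force: [0.2, -0.2, 1.0]
opening: 0.0156
```

Call:
servo_tool --targets "0 0 -10 0; 0 0 -30 0; 0 0 -40 0; 0 0 -40 0; 0 0 -25 0; 0 0 0 0"

```text
time: 25.58
tool_pos: [0.4198, -0.3745, 0.199]
tool_rot: [3.109, -0.043, 3.122]
contact_force: [0.5, -0.1, -2.3]
opening: 0.0159
```

```bash
python3 - <<'E'
from q import *
tilt()
plan([.522,.020,.205],1.571,40,.15)
E
```

```text
pos [ 0.4198 -0.3745  0.199 ] rot [ 3.109 -0.043  3.122] toolz [-0.0421  0.0331 -0.9986]
from [ 0.4198 -0.3745  0.199 ] 3.122 n 11
-9 36 -1 0.141; -3 37 -1 0.141; 2 37 -1 0.141; 7 36 -1 0.141; 12 35 -1 0.141; 17 33 -1 0.141; 21 30 -1 0.141; 25 27 -1 0.141; 29 23 -1 0.141; 32 19 -1 0.141; 34 14 -1 0.141
```

Call:
servo_tool --targets "-9 36 0 0.141; -3 37 0 0.141; 2 37 0 0.141; 7 36 0 0.141; 12 35 0 0.141; 17 33 0 0.141; 21 30 0 0.141; 25 27 0 0.141; 29 23 0 0.141; 32 19 0 0.141; 34 14 0 0.141; 0 0 0 0; 0 0 0 0; 0 0 0 0"

```text
time: 27.32
tool_pos: [0.5239, 0.0318, 0.1904]
tool_rot: [-3.068, -0.042, 1.516]
contact_force: [0.1, -0.0, -1.1]
opening: 0.0157
```

```bash
python3 - <<'E'
from q import *
go(.522,.020,.14,1.57)
E
```

```text
pos [0.5239 0.0318 0.1904] rot [-3.068 -0.042  1.516] toolz [-0.0712  0.0454 -0.9964]
tool shift mm [-14.    2.4  49.8] turn -0.054
```

Call:
servo_tool --targets "-7 1 -30 -0.027; -7 1 -30 -0.027; 0 0 0 0; 0 0 0 0"

```text
time: 27.82
tool_pos: [0.528, 0.0117, 0.2484]
tool_rot: [-3.066, -0.046, 1.568]
contact_force: [-0.0, 0.7, -2.2]
opening: 0.0162
```

Call:
servo_tool --targets "0 0 35 0; 0 0 35 0; 0 0 0 0; 0 0 0 0"

```text
time: 28.32
tool_pos: [0.5209, 0.0152, 0.1745]
tool_rot: [-3.062, -0.046, 1.566]
contact_force: [0.2, -1.0, -0.7]
opening: 0.0153
```

Call:
servo_tool --targets "0 0 0 0.14; 0 0 0 0.14; 0 0 0 0.14; 0 0 0 0; 0 0 0 0"

```text
time: 28.95
tool_pos: [0.5238, 0.015, 0.1799]
tool_rot: [-3.059, -0.012, 1.139]
contact_force: [1.0, 1.6, -1.7]
opening: 0.0157
```

```bash
python3 - <<'E'
from q import *
tilt()
E
```

```text
pos [0.5238 0.015  0.1799] rot [-3.059 -0.012  1.139] toolz [-0.0704  0.0455 -0.9965]
```

Call:
servo_tool --targets "0 0 0 -0.14; 0 0 0 -0.14; 0 0 0 -0.14; 0 0 0 0; 0 0 0 0"

```text
time: 29.58
tool_pos: [0.5245, 0.0149, 0.1816]
tool_rot: [-3.074, -0.046, 1.576]
contact_force: [-0.2, 0.5, -2.2]
opening: 0.0156
```

```bash
python3 - <<'E'
from q import *
tilt()
E
```

```text
pos [0.5245 0.0149 0.1816] rot [-3.074 -0.046  1.576] toolz [-0.0679  0.0452 -0.9967]
```

Call:
servo_tool --targets "0 35 0 0; 0 35 0 0; 0 35 0 0; 0 0 0 0; 0 0 0 0"

```text
time: 30.2
tool_pos: [0.6312, 0.0157, 0.174]
tool_rot: [-3.072, -0.045, 1.569]
contact_force: [-1.0, -0.2, -1.4]
opening: 0.0156
```

```bash
python3 - <<'E'
from q import *
tilt()
E
```

```text
pos [0.6312 0.0157 0.174 ] rot [-3.072 -0.045  1.569] toolz [-0.0692  0.0452 -0.9966]
```

Call:
servo_tool --targets "0 -35 0 0; 0 -35 0 0; 0 -35 0 0; 0 0 0 0; 0 0 0 0"

```text
time: 30.82
tool_pos: [0.5199, 0.0158, 0.1825]
tool_rot: [-3.072, -0.045, 1.566]
contact_force: [1.0, 0.6, -1.1]
opening: 0.0161
```

```bash
python3 - <<'E'
from q import *
tilt()
E
```

```text
pos [0.5199 0.0158 0.1825] rot [-3.072 -0.045  1.566] toolz [-0.0692  0.0451 -0.9966]
```

```bash
python3 - <<'E'
from q import *
s=st(); q=s["qpos"];print(q[1]+q[2]+q[4])
E
```

```text
{'time': 30.825, 'qpos': [-0.1378, 0.4248, 1.5701, 0.0375, 1.2217, -0.1487], 'qvel': [0.0006, -0.0207, 0.0293, 0.0007, 0.0062, 0.0023], 'joint_efforts': [0.0732, -46.5072, -22.4548, 0.2276, 0.5078, -0.0086], 'tool_pos': [0.5199, 0.0158, 0.1825], 'tool_rot': [-3.0721, -0.0449, 1.5659], 'contact_force': [1.0125, 0.6282, -1.0832], 'torque': [-0.1035, 0.0027, 0.0023], 'opening': 0.0161}
3.216653056550116
```

Call:
servo_tool --targets "35 0 0 0; 35 0 0 0; 35 0 0 0; 35 0 0 0; 0 0 0 0; 0 0 0 0"

```text
time: 31.58
tool_pos: [0.5251, 0.1591, 0.1887]
tool_rot: [-3.076, -0.044, 1.563]
contact_force: [-0.9, -0.4, -1.7]
opening: 0.0155
```

```bash
python3 - <<'E'
from q import *
tilt()
E
```

```text
pos [0.5251 0.1591 0.1887] rot [-3.076 -0.044  1.563] toolz [-0.0652  0.0449 -0.9969]
```

Call:
servo_tool --targets "-35 0 0 0; -35 0 0 0; -35 0 0 0; -35 0 0 0; 0 0 0 0; 0 0 0 0"

```text
time: 32.33
tool_pos: [0.5249, 0.0098, 0.1818]
tool_rot: [-3.077, -0.044, 1.557]
contact_force: [1.0, -0.8, -0.9]
opening: 0.0155
```

```bash
python3 - <<'E'
from q import *
tilt()
E
```

```text
pos [0.5249 0.0098 0.1818] rot [-3.077 -0.044  1.557] toolz [-0.0643  0.0443 -0.9969]
```

Call:
servo_tool --targets "0 -25 0 0.14; 0 -25 0 0.14; 0 -25 0 0.14; 0 -25 0 0.14; 0 0 0 0; 0 0 0 0"

```text
time: 33.08
tool_pos: [0.4274, 0.0355, 0.1896]
tool_rot: [-3.065, -0.003, 0.987]
contact_force: [0.3, -0.6, -2.2]
opening: 0.0154
```

```bash
python3 - <<'E'
from q import *
tilt()
E
```

```text
pos [0.4274 0.0355 0.1896] rot [-3.065e+00 -3.000e-03  9.870e-01] toolz [-0.0618  0.0446 -0.9971]
```

Call:
servo_tool --targets "0 25 0 -0.14; 0 25 0 -0.14; 0 25 0 -0.14; 0 25 0 -0.14; 0 0 0 0; 0 0 0 0"

```text
time: 33.83
tool_pos: [0.5258, -0.0015, 0.1808]
tool_rot: [-3.081, -0.044, 1.571]
contact_force: [0.9, -0.3, -0.9]
opening: 0.0158
```

```bash
python3 - <<'E'
from q import *
tilt()
E
```

```text
pos [ 0.5258 -0.0015  0.1808] rot [-3.081 -0.044  1.571] toolz [-0.0609  0.0443 -0.9972]
```

```bash
python3 - <<'E'
from q import *
go(.522,.0205,.067,1.58)
p=cams.read_camera("wrist");save(p,"w10.png")
E
```

```text
pos [ 0.5258 -0.0015  0.1808] rot [-3.081 -0.044  1.571] toolz [-0.0609  0.0443 -0.9972]
tool shift mm [ 16.9   3.2 114.6] turn -0.009
```

View pics/w10.png

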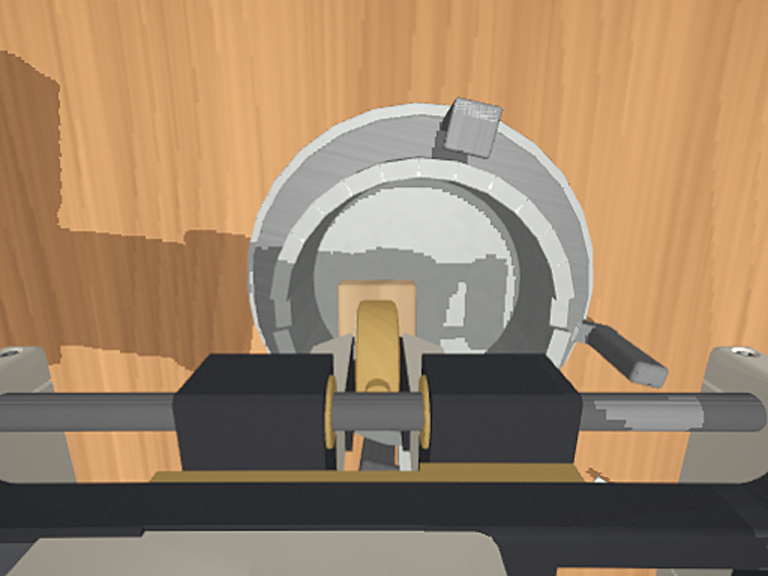

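Call:
servo_tool --targets "8 2 10 0; 9 1 15 0; 0 0 15 0; 0 0 0 0; 0 0 0 0"

```text
time: 34.5
tool_pos: [0.5243, 0.0208, 0.1386]
tool_rot: [-3.079, -0.045, 1.571]
contact_force: [0.3, -0.8, -1.1]
opening: 0.0155
```

```bash
python3 - <<'E'
from q import *
go(.522,.0205,.067,1.58)
E
```

```text
pos [0.5243 0.0208 0.1386] rot [-3.079 -0.045  1.571] toolz [-0.0625  0.0449 -0.997 ]
tool shift mm [-3.5  2.2 71.5] turn -0.009
```

Call:
servo_tool --targets "-1 1 18 0; -1 1 18 0; -1 0 18 0; 0 0 15 0; 0 0 0 0; 0 0 0 0"

```text
time: 35.25
tool_pos: [0.5245, 0.0211, 0.0706]
tool_rot: [-3.086, -0.044, 1.571]
contact_force: [0.1, -1.0, -2.8]
opening: 0.0156
```

```bash
python3 - <<'E'
from q import *
go(.522,.0205,.057,1.58)
E
```

```text
pos [0.5245 0.0211 0.0706] rot [-3.086 -0.044  1.571] toolz [-0.0555  0.0442 -0.9975]
tool shift mm [-1.2 -1.7 13.7] turn -0.009
```

Call:
servo_tool --targets "-1 -2 7 0; 0 0 6 0; 0 0 2 0; 0 0 0 0; 0 0 0 0"

```text
time: 35.88
tool_pos: [0.5223, 0.0207, 0.056]
tool_rot: [-3.089, -0.044, 1.571]
contact_force: [0.7, -0.7, -1.0]
opening: 0.0156
```

Call:
servo_tool --targets "0 0 1 0; 0 0 0 0; 0 0 0 0"

```text
time: 36.25
tool_pos: [0.5226, 0.0207, 0.0558]
tool_rot: [-3.09, -0.044, 1.571]
contact_force: [-1.0, 0.5, -2.6]
opening: 0.0162
```

Call:
servo_tool --targets "0 0 0 0; 0 0 0 0; 0 0 0 0; 0 0 0 0; 0 0 0 0" --hand 0.33

```text
time: 36.88
tool_pos: [0.523, 0.0207, 0.056]
tool_rot: [-3.09, -0.044, 1.571]
contact_force: [-0.9, -0.0, -0.4]
opening: 0.0305
```

Call:
servo_tool --targets "0 0 -10 0; 0 0 -20 0; 0 0 -30 0; 0 0 -40 0; 0 0 -40 0; 0 0 0 0; 0 0 0 0"

```text
time: 37.75
tool_pos: [0.5302, 0.0143, 0.2031]
tool_rot: [-3.092, -0.043, 1.571]
contact_force: [-0.2, 0.1, 0.1]
opening: 0.0308
```

```bash
python3 - <<'E'
from q import *
tilt()
p=cams.read_camera("wrist");save(p,"w11.png")
p=cams.read_camera("top");save(p,"t11.png")
E
```

```text
pos [0.5302 0.0143 0.2031] rot [-3.092 -0.043  1.571] toolz [-0.0497  0.0434 -0.9978]
```

View pics/w11.png

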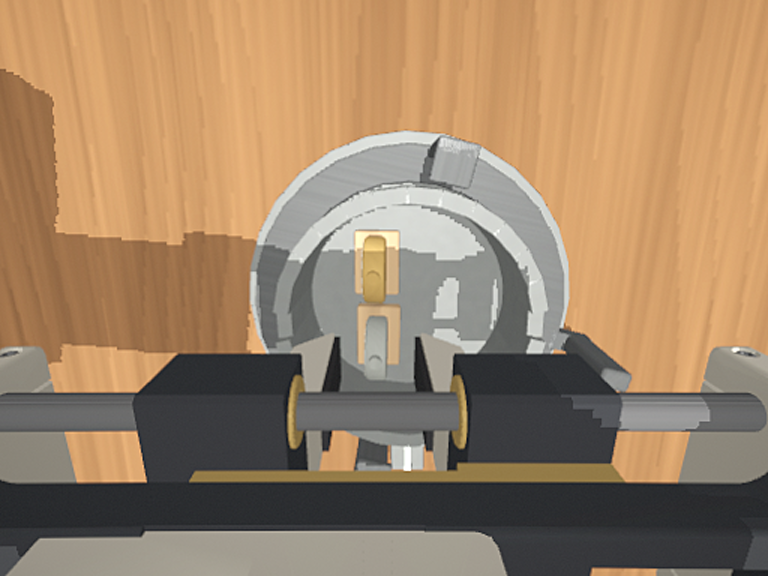

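View pics/t11.png

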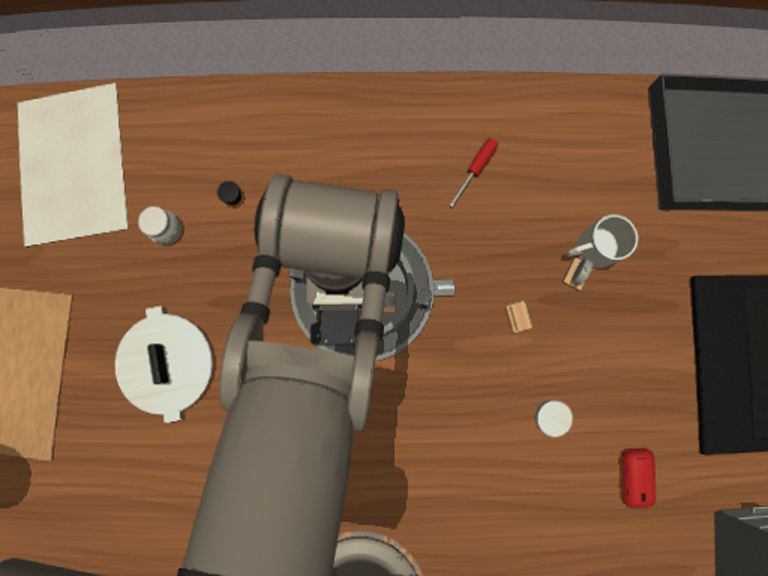

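```bash
python3 - <<'E'
from h import *
import pickle
a=cams.read_camera("top");b=cams.read_camera("scene");pickle.dump({"top":a,"scene":b},open("p1.pkl","wb"))
def crop(p,x0,y0,w,h,s):
    im=cv2.cvtColor(p["color"],cv2.COLOR_RGB2BGR)[y0:y0+h,x0:x0+w]
    return cv2.resize(im,None,fx=s,fy=s,interpolation=cv2.INTER_CUBIC)
im=np.hstack([crop(a,365,135,65,70,6),crop(b,145,115,65,70,6)]);cv2.imwrite("pics/c1.png",im)
E
```

```text
(no output)
```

View pics/c1.png

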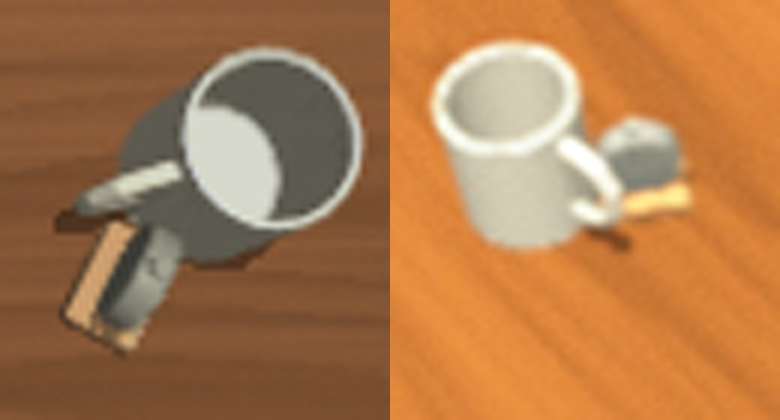

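```bash
python3 - <<'E'
from h import *
import pickle
P=pickle.load(open("p1.pkl","rb"))
f=lambda x,y,z:onz(P["top"],(365+(x+.5)/6-.5,135+(y+.5)/6-.5),z)[:2]
a,b,c=f(108,220,.012),f(63,316,.012),f(128,351,.012)
print(a,b,c,np.hypot(*(b-c)),np.hypot(*(a-b)));u=(a-b)/np.hypot(*(a-b));print("ang",np.arctan2(u[1],u[0]))
n=(c-b)/np.hypot(*(c-b));print("ang2",np.arctan2(n[1],n[0])+np.pi/2)
print("ctr",b+u*.026+n*.018)
# mug
m=np.array([f(x,y,.09) for x,y in [(182,140),(362,140),(270,47),(270,228)]]);print("mug rim",m.mean(0),m)
print("handle tip top",f(82,205,.07),f(175,170,.07))
E
```

```text
[ 0.5990569  -0.39903337] [ 0.55470053 -0.37559521] [ 0.53820953 -0.40519739] 0.03388571850192718 0.05016806874388281
ang -0.4861130448157221
ang2 -0.5082681785279535
ctr [ 0.5689286  -0.40346682]
mug rim [ 0.62080588 -0.44726626] [[ 0.62031116 -0.40756681]
 [ 0.61997643 -0.48792139]
 [ 0.66122363 -0.44946351]
 [ 0.58171231 -0.44411332]]
handle tip top [ 0.59586588 -0.36850701] [ 0.61108774 -0.41097553]
```

```bash
python3 - <<'E'
from q import *
plan([.613,-.4275,.215],1.571,40,.15)
E
```

```text
from [0.5301 0.0143 0.2023] 1.571 n 12
-37 7 -1 -0.000; -37 7 -1 -0.000; -37 7 -1 -0.000; -37 7 -1 -0.000; -37 7 -1 -0.000; -37 7 -1 -0.000; -37 7 -1 -0.000; -37 7 -1 -0.000; -37 7 -1 -0.000; -37 7 -1 -0.000; -37 7 -1 -0.000; -37 7 -1 -0.000
```

Call:
servo_tool --targets "-37 7 -3 0; -37 7 -3 0; -37 7 -3 0; -37 7 -3 0; -37 7 -3 0; -37 7 -3 0; -37 7 -3 0; -37 7 -3 0; -37 7 -3 0; -37 7 -3 0; -37 7 -3 0; 0 0 0 0; 0 0 0 0" --hand 0.3

```text
time: 39.58
tool_pos: [0.6073, -0.403, 0.1953]
tool_rot: [-3.068, -0.058, 1.572]
contact_force: [-1.0, -0.2, 0.3]
opening: 0.0275
```

```bash
python3 - <<'E'
from q import *
go(.613,-.4275,.215,2.64)
E
```

```text
pos [ 0.6073 -0.403   0.1953] rot [-3.068 -0.058  1.572] toolz [-0.0736  0.0576 -0.9956]
tool shift mm [-23.4   4.1 -21.5] turn -1.068
```

Call:
servo_tool --targets "-6 1 -5 -0.12; -6 1 -5 -0.12; -6 1 -5 -0.12; 0 0 0 0"

```text
time: 40.08
tool_pos: [0.6144, -0.4156, 0.2087]
tool_rot: [-3.093, -0.085, 1.947]
contact_force: [-0.4, 0.3, 0.1]
opening: 0.0277
```

Call:
servo_tool --targets "0 0 -3 -0.12; 0 0 -3 -0.12; 0 0 0 -0.12; 0 0 0 0"

```text
time: 40.58
tool_pos: [0.6152, -0.4109, 0.2144]
tool_rot: [-3.126, -0.1, 2.312]
contact_force: [-0.0, -0.3, -0.5]
opening: 0.0274
```

Call:
servo_tool --targets "0 0 0 -0.12; 0 0 0 -0.12; 0 0 0 -0.1; 0 0 0 0; 0 0 0 0"

```text
time: 41.2
tool_pos: [0.6153, -0.4075, 0.214]
tool_rot: [3.123, -0.102, 2.644]
contact_force: [0.9, 0.4, -0.4]
opening: 0.027
```

```bash
python3 - <<'E'
from q import *
go(.613,-.4275,.215,2.64)
p=cams.read_camera("wrist");save(p,"w12.png");pickle.dump(p,open("w12.pkl","wb"))
E
```

```text
pos [ 0.6153 -0.4075  0.214 ] rot [ 3.123 -0.102  2.644] toolz [-0.0804  0.0644 -0.9947]
tool shift mm [ -7.3 -18.7  -2.1] turn 0.004
```

View pics/w12.png

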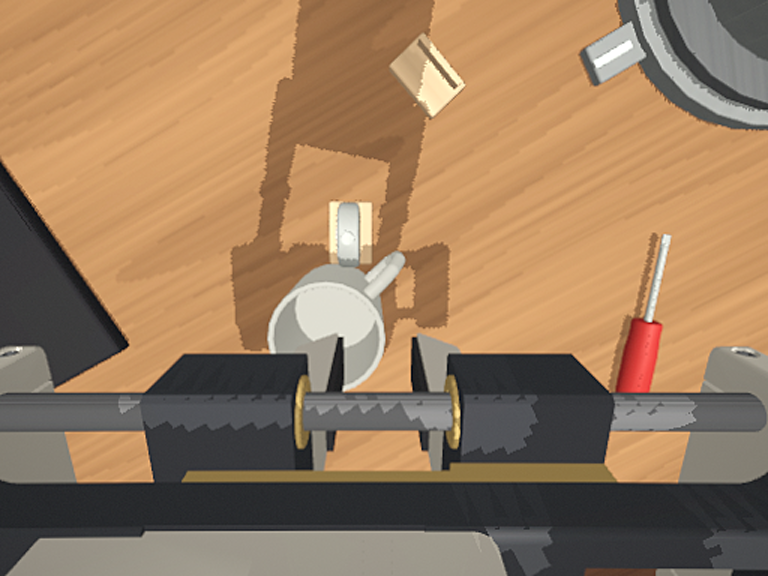

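```bash
python3 - <<'E'
from q import *
s=st()
quad("w12.pkl",[(329,202),(372,202),(371,262),(328,262)])
p=pickle.load(open("w12.pkl","rb"))
f=lambda u,v,z:onz(p,((u+.5)/1.5-.5,(v+.5)/1.5-.5),z)[:2].round(4)
print("handle tip",f(402,258,.06),f(390,262,.06),f(375,290,.06),"mug ctr",f(327,335,.09), "mug top edge pt",f(325,282,.09))
E
```

```text
{'time': 41.25, 'qpos': [-0.6882, 0.8632, 0.6787, -0.0012, 1.703, -1.7614], 'qvel': [-0.0024, 0.0018, -0.0056, -0.0003, 0.0004, -0.0213], 'joint_efforts': [-0.2103, -68.4412, -26.1261, -0.0852, 0.5438, 0.0196], 'tool_pos': [0.6153, -0.4075, 0.214], 'tool_rot': [3.1232, -0.1016, 2.6448], 'contact_force': [0.1784, -0.2256, 0.1146], 'torque': [-0.0707, -0.0592, -0.0091], 'opening': 0.0276}
[[0.5403, -0.4073], [0.5572, -0.3763], [0.6004, -0.401], [0.583, -0.4328]] [ 0.5702 -0.4044]
0.0353 -2.07
0.0498 2.623
0.0363 1.069
0.0497 -0.538
handle tip [ 0.603  -0.3768] [ 0.6014 -0.3858] [ 0.6144 -0.4055] mug ctr [ 0.6206 -0.4466] mug top edge pt [ 0.5881 -0.4294]
```

```bash
python3 - <<'E'
from q import *
go(.563,-.4004,.12,2.62)
E
```

```text
pos [ 0.6153 -0.4075  0.214 ] rot [ 3.123 -0.102  2.645] toolz [-0.0804  0.0645 -0.9947]
tool shift mm [ 39.6 -20.5  98.1] turn 0.025
```

Call:
servo_tool --targets "20 -10 0 0.012; 20 -10 0 0.012; 0 0 0 0; 0 0 0 0"

```text
time: 41.75
tool_pos: [0.5705, -0.4052, 0.2173]
tool_rot: [3.126, -0.102, 2.614]
contact_force: [1.0, -0.6, 0.1]
opening: 0.0277
```

Call:
servo_tool --targets "0 0 25 0; 0 0 25 0; 0 0 25 0; 0 0 15 0; 0 0 0 0; 0 0 0 0"

```text
time: 42.5
tool_pos: [0.5681, -0.3996, 0.1255]
tool_rot: [3.126, -0.097, 2.614]
contact_force: [-0.1, 0.1, 0.3]
opening: 0.0276
```

```bash
python3 - <<'E'
from q import *
go(.563,-.4004,.12,2.62)
E
```

```text
pos [ 0.5681 -0.3996  0.1255] rot [ 3.126 -0.097  2.614] toolz [-0.0761  0.0619 -0.9952]
tool shift mm [ 3.4 -3.3  5.9] turn -0.006
```

Call:
servo_tool --targets "2 -2 5 0; 1 -1 0 0; 0 0 0 0; 0 0 0 0"

```text
time: 43.0
tool_pos: [0.5641, -0.4013, 0.123]
tool_rot: [3.127, -0.093, 2.613]
contact_force: [0.6, 1.0, 0.5]
opening: 0.0273
```

```bash
python3 - <<'E'
from q import *
go(.563,-.4004,.052,2.62)
p=cams.read_camera("wrist");save(p,"w13.png");pickle.dump(p,open("w13.pkl","wb"))
E
```

```text
pos [ 0.5641 -0.4013  0.123 ] rot [ 3.127 -0.093  2.613] toolz [-0.073   0.0592 -0.9956]
tool shift mm [-5.2 -0.8 70.9] turn -0.007
```

View pics/w13.png

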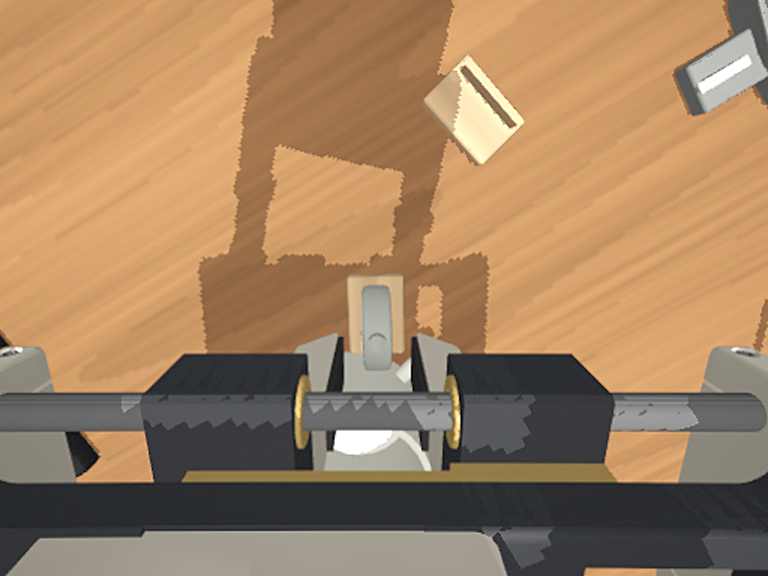

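Call:
servo_tool --targets "-2 0 18 0; -2 0 18 0; -1 0 15 0; 0 0 0 0; 0 0 0 0"

```text
time: 43.68
tool_pos: [0.5641, -0.4001, 0.0663]
tool_rot: [3.127, -0.096, 2.613]
contact_force: [0.6, -0.1, 1.2]
opening: 0.0272
```

```bash
python3 - <<'E'
from q import *
go(.563,-.4004,.052,2.62)
p=cams.read_camera("wrist");save(p,"w14.png");pickle.dump(p,open("w14.pkl","wb"))
E
```

```text
pos [ 0.5641 -0.4001  0.0663] rot [ 3.127 -0.096  2.613] toolz [-0.0753  0.0612 -0.9953]
tool shift mm [-0.6 -1.  14.3] turn -0.007
```

View pics/w14.png

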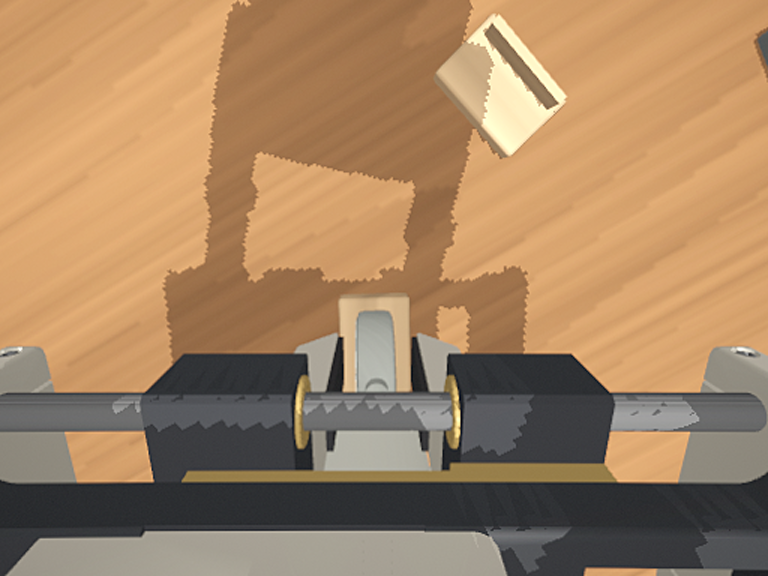

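Call:
servo_tool --targets "-1 -1 8 0; 0 0 5 0; 0 0 0 0; 0 0 0 0"

```text
time: 44.22
tool_pos: [0.5639, -0.4011, 0.0535]
tool_rot: [3.127, -0.094, 2.613]
contact_force: [0.0, 1.3, 0.2]
opening: 0.0275
```

Call:
servo_tool --targets "0 0 0 0; 0 0 0 0; 0 0 0 0; 0 0 0 0; 0 0 0 0" --hand 0 --squeeze 40

```text
time: 44.85
tool_pos: [0.564, -0.4012, 0.0539]
tool_rot: [3.127, -0.093, 2.613]
contact_force: [0.3, 0.3, 0.4]
opening: 0.0157
```

```bash
python3 - <<'E'
from q import *
s=telemetry.observe();go(s["tool_pos"][0],s["tool_pos"][1],.20)
E
```

```text
pos [ 0.564  -0.4012  0.0539] rot [ 3.127 -0.093  2.613] toolz [-0.0733  0.0594 -0.9955]
tool shift mm [  13.6    2.1 -145.5] turn None
```

Call:
servo_tool --targets "2 0 -10 0; 3 0 -25 0; 4 0 -35 0; 0 0 0 0"

```text
time: 45.35
tool_pos: [0.561, -0.4007, 0.1272]
tool_rot: [3.127, -0.094, 2.613]
contact_force: [0.7, -0.2, -2.2]
opening: 0.0157
```

Call:
servo_tool --targets "4 0 -35 0; 4 0 -35 0; 0 0 0 0; 0 0 0 0"

```text
time: 45.85
tool_pos: [0.5576, -0.3994, 0.1939]
tool_rot: [3.125, -0.103, 2.614]
contact_force: [0.3, -0.4, -2.3]
opening: 0.0161
```

```bash
python3 - <<'E'
from q import *
tilt()
p=cams.read_camera("scene");save(p,"s15.png")
E
```

```text
pos [ 0.5576 -0.3994  0.1939] rot [ 3.125 -0.103  2.614] toolz [-0.0803  0.0658 -0.9946]
```

View pics/s15.png

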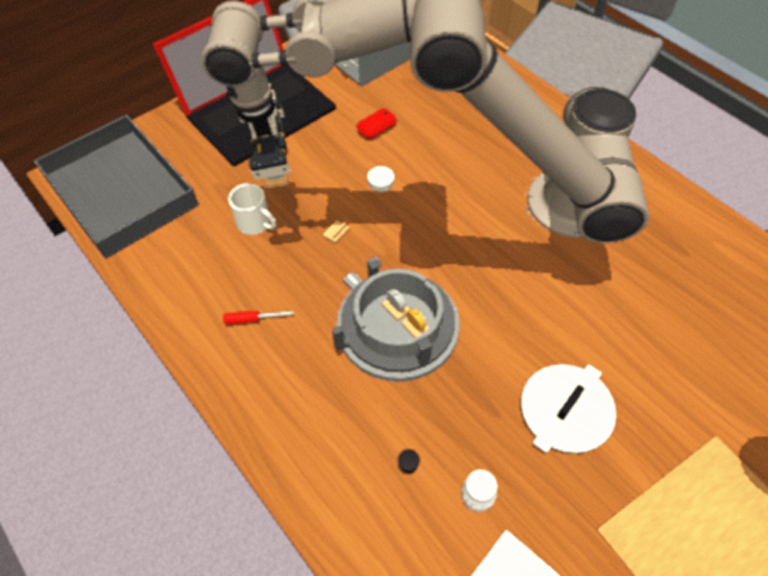

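```bash
cat >> q.py <<'E'
def planR(xyz,yaw,n):
    from scipy.spatial.transform import Rotation as Ro
    p,R=tilt();s=telemetry.observe();dy=-((yaw-s["tool_rot"][2]+np.pi)%(2*np.pi)-np.pi)/n
    w=(np.array(xyz)-p)/n*1000;o=[]
    for i in range(n):
        o.append("%.0f %.0f %.0f %.3f"%(*(R.T@w),dy));R=R@Ro.from_rotvec([0,0,dy]).as_matrix()
    print("; ".join(o))
E
python3 - <<'E'
from q import *
planR([.578,-.0025,.21],1.571,18)
E
```

```text
pos [ 0.5577 -0.3995  0.194 ] rot [ 3.125 -0.102  2.614] toolz [-0.0801  0.0656 -0.9946]
10 20 0 0.058; 11 19 0 0.058; 12 18 0 0.058; 13 18 0 0.058; 14 17 0 0.058; 15 16 0 0.058; 16 15 0 0.058; 17 14 0 0.058; 18 13 0 0.058; 19 12 0 0.058; 19 11 0 0.058; 20 10 0 0.058; 20 9 0 0.058; 21 7 0 0.058; 21 6 0 0.058; 22 5 0 0.058; 22 4 0 0.058; 22 2 0 0.058
```

Call:
servo_tool --targets "10 20 0 0.058; 11 19 0 0.058; 12 18 0 0.058; 13 18 0 0.058; 14 17 0 0.058; 15 16 0 0.058; 16 15 0 0.058; 17 14 0 0.058; 18 13 0 0.058; 0 0 0 0"

```text
time: 47.15
tool_pos: [0.5666, -0.1928, 0.1881]
tool_rot: [-3.089, -0.123, 2.069]
contact_force: [-0.5, -0.9, -1.1]
opening: 0.0158
```

```bash
python3 - <<'E'
from q import *
planR([.578,-.0025,.20],1.571,9)
E
```

```text
pos [ 0.5666 -0.1928  0.1881] rot [-3.089 -0.123  2.069] toolz [-0.1048  0.082  -0.9911]
18 11 0 0.055; 19 10 0 0.055; 19 9 0 0.055; 20 8 0 0.055; 20 7 0 0.055; 20 6 0 0.055; 21 5 0 0.055; 21 4 0 0.055; 21 2 0 0.055
```

Call:
servo_tool --targets "18 11 0 0.055; 19 10 0 0.055; 19 9 0 0.055; 20 8 0 0.055; 20 7 0 0.055; 20 6 0 0.055; 21 5 0 0.055; 21 4 0 0.055; 21 2 0 0.055; 0 0 0 0"

```text
time: 48.4
tool_pos: [0.576, -0.0067, 0.1917]
tool_rot: [-3.022, -0.082, 1.562]
contact_force: [0.2, -0.8, -1.7]
opening: 0.0158
```

```bash
python3 - <<'E'
from q import *
st()
go(.578,-.0025,.12,1.571)
p=cams.read_camera("wrist");save(p,"w16.png")
p=cams.read_camera("scene");save(p,"s16.png")
E
```

```text
{'time': 48.4, 'qpos': [-0.1766, 0.5447, 1.3454, 0.0611, 1.3838, -0.1876], 'qvel': [-0.0312, 0.0145, -0.0001, -0.0228, -0.0085, -0.0254], 'joint_efforts': [1.2609, -53.6317, -24.0618, 0.6123, 0.7873, 0.4662], 'tool_pos': [0.576, -0.0067, 0.1917], 'tool_rot': [-3.0218, -0.0817, 1.5615], 'contact_force': [0.2329, -0.837, -1.7072], 'torque': [-0.2281, -0.0185, 0.0123], 'opening': 0.0158}
pos [ 0.576  -0.0067  0.1917] rot [-3.022 -0.082  1.562] toolz [-0.1187  0.0821 -0.9895]
tool shift mm [-1.7 10.6 71. ] turn -0.009
```

View pics/w16.png

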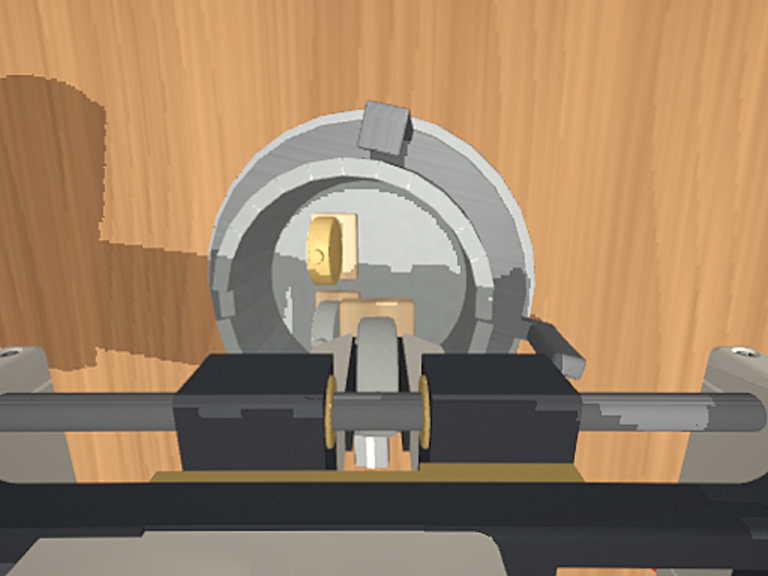

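View pics/s16.png

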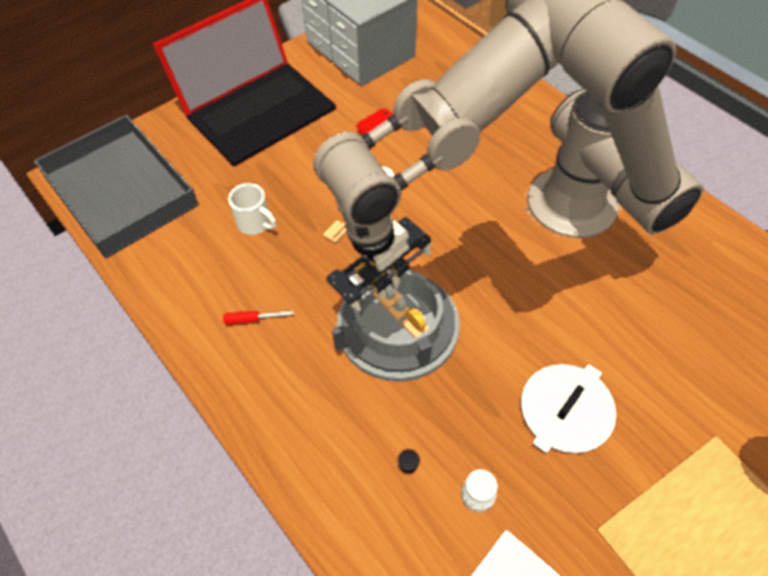

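Call:
servo_tool --targets "35 0 0 0; 35 0 0 0; 35 0 0 0; 35 0 0 0; 35 0 0 0; 35 0 0 0; 35 0 0 0; 35 0 0 0; 0 0 0 0; 0 0 0 0"

```text
time: 49.75
tool_pos: [0.5835, 0.264, 0.2098]
tool_rot: [-3.02, -0.076, 1.557]
contact_force: [0.1, -0.2, -1.6]
opening: 0.0163
```

```bash
python3 - <<'E'
from q import *
tilt();print(np.round(telemetry.observe()["qpos"],3))
E
```

```text
pos [0.5835 0.264  0.2098] rot [-3.02  -0.076  1.557] toolz [-0.1206  0.0774 -0.9897]
[0.255 0.63  1.142 0.106 1.468 0.248]
```

Call:
servo_tool --targets "0 0 25 0; 0 0 25 0; 0 0 25 0; 0 0 25 0; 0 0 20 0; 0 0 0 0; 0 0 0 0"

```text
time: 50.62
tool_pos: [0.5726, 0.262, 0.0882]
tool_rot: [-3.022, -0.074, 1.548]
contact_force: [0.9, -0.4, -1.5]
opening: 0.0154
```

```bash
python3 - <<'E'
from q import *
tilt();print(np.round(telemetry.observe()["qpos"],3))
E
```

```text
pos [0.5726 0.262  0.0882] rot [-3.022 -0.074  1.548] toolz [-0.118   0.0761 -0.9901]
[0.257 0.718 1.328 0.112 1.193 0.228]
```

Call:
servo_tool --targets "0 0 -25 0; 0 0 -25 0; 0 0 -25 0; 0 0 -25 0; 0 0 -20 0; 0 0 0 0; 0 0 0 0"

```text
time: 51.5
tool_pos: [0.5899, 0.2494, 0.2177]
tool_rot: [-3.032, -0.076, 1.547]
contact_force: [0.4, -0.0, -2.7]
opening: 0.016
```

```bash
python3 - <<'E'
from q import *
tilt();print(np.round(telemetry.observe()["qpos"],3))
E
```

```text
pos [0.5899 0.2494 0.2177] rot [-3.032 -0.076  1.547] toolz [-0.1075  0.0781 -0.9911]
[0.232 0.618 1.139 0.101 1.472 0.238]
```

Call:
servo_tool --targets "0 0 30 0; 0 0 30 0; 0 0 30 0; 0 0 25 0; 0 0 0 0; 0 0 -30 0; 0 0 -30 0; 0 0 -30 0; 0 0 -25 0; 0 0 0 0; 0 0 30 0; 0 0 30 0; 0 0 30 0; 0 0 25 0; 0 0 0 0; 0 0 -30 0; 0 0 -30 0; 0 0 -30 0; 0 0 -25 0; 0 0 0 0"

```text
time: 54.0
tool_pos: [0.5878, 0.2479, 0.2177]
tool_rot: [-3.029, -0.074, 1.546]
contact_force: [-0.1, -0.0, -1.6]
opening: 0.016
```

```bash
python3 - <<'E'
from q import *
tilt();print(np.round(telemetry.observe()["qpos"],3))
E
```

```text
pos [0.5878 0.2479 0.2177] rot [-3.029 -0.074  1.546] toolz [-0.1107  0.076  -0.991 ]
[0.231 0.616 1.144 0.1   1.473 0.237]
```

Call:
servo_tool --targets "-30 0 0 0; -30 0 0 0; -30 0 0 0; -30 0 0 0; -30 0 0 0; -30 0 0 0; -30 0 0 0; 0 0 0 0"

```text
time: 55.0
tool_pos: [0.5783, 0.0333, 0.1944]
tool_rot: [-3.019, -0.074, 1.548]
contact_force: [0.4, 1.4, -1.7]
opening: 0.0156
```

```bash
python3 - <<'E'
from q import *
tilt();print(np.round(telemetry.observe()["qpos"],3))
E
```

```text
pos [0.5783 0.0333 0.1944] rot [-3.019 -0.074  1.548] toolz [-0.1206  0.076  -0.9898]
[-0.108  0.546  1.334  0.064  1.39  -0.105]
```

Call:
servo_tool --targets "0 -30 0 0; 0 -30 0 0; 0 -30 0 0; 0 -30 0 0; 0 0 0 0"

```text
time: 55.62
tool_pos: [0.4538, 0.0386, 0.2064]
tool_rot: [-3.015, -0.076, 1.549]
contact_force: [-0.0, 0.4, -1.1]
opening: 0.0157
```

```bash
python3 - <<'E'
from q import *
tilt();print(np.round(telemetry.observe()["qpos"],3))
E
```

```text
pos [0.4538 0.0386 0.2064] rot [-3.015 -0.076  1.549] toolz [-0.1251  0.0784 -0.989 ]
[-0.126  0.317  1.671  0.065  1.288 -0.131]
```

Call:
servo_tool --targets "0 0 0 -0.115; 0 0 0 -0.115; 0 0 0 -0.115; 0 0 0 -0.115; 0 0 0 -0.115; 0 0 0 -0.115; 0 0 0 -0.115; 0 0 0 -0.115; 0 0 0 -0.115; 0 0 0 0; 0 0 0 0"

```text
time: 57.0
tool_pos: [0.4596, 0.0447, 0.2029]
tool_rot: [3.132, -0.147, 2.626]
contact_force: [-0.3, 0.3, -2.8]
opening: 0.0159
```

```bash
python3 - <<'E'
from q import *
print(np.round(telemetry.observe()["qpos"],3))
planR([.575,-.006,.19],2.58,5)
E
```

```text
[-0.114  0.331  1.662  0.069  1.281 -1.192]
pos [0.4596 0.0447 0.2029] rot [ 3.132 -0.147  2.626] toolz [-0.1231  0.0806 -0.9891]
-25 3 -1 0.009; -25 3 -1 0.009; -25 3 -1 0.009; -25 3 -1 0.009; -25 3 -1 0.009
```

Call:
servo_tool --targets "-25 3 -1 0.009; -25 3 -1 0.009; -25 3 -1 0.009; -25 3 -1 0.009; -25 3 -1 0; 0 0 0 0; 0 0 0 0"

```text
time: 57.88
tool_pos: [0.5776, -0.0061, 0.1877]
tool_rot: [3.139, -0.149, 2.577]
contact_force: [0.7, -0.6, -1.5]
opening: 0.0157
```

```bash
python3 - <<'E'
from q import *
go(.575,-.006,.13,2.58)
p=cams.read_camera("wrist");save(p,"w17.png")
E
```

```text
pos [ 0.5776 -0.0061  0.1877] rot [ 3.139 -0.149  2.577] toolz [-0.1244  0.0816 -0.9889]
tool shift mm [-6.4 -1.5 57.4] turn -0.003
```

View pics/w17.png

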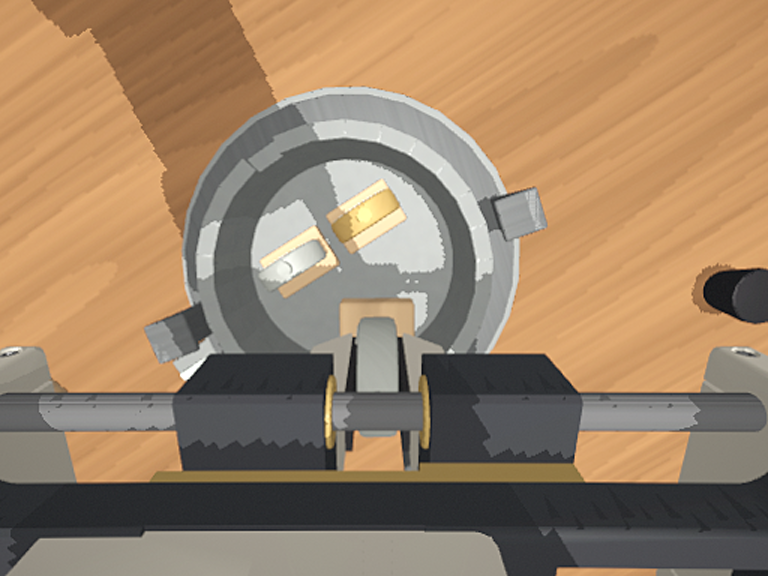

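Call:
servo_tool --targets "-2 -1 20 0; -2 0 20 0; -2 0 18 0; 0 0 0 0; 0 0 0 0"

```text
time: 58.55
tool_pos: [0.5731, -0.0034, 0.131]
tool_rot: [3.138, -0.147, 2.578]
contact_force: [0.2, 0.6, -1.7]
opening: 0.0157
```

```bash
python3 - <<'E'
from q import *
go(.575,-.006,.075,2.58)
E
```

```text
pos [ 0.5731 -0.0034  0.131 ] rot [ 3.138 -0.147  2.578] toolz [-0.1218  0.0811 -0.9892]
tool shift mm [-11.2  -1.4  54.9] turn -0.002
```

Call:
servo_tool --targets "-4 -1 18 0; -4 0 18 0; -3 0 18 0; 0 0 0 0; 0 0 0 0"

```text
time: 59.18
tool_pos: [0.5761, -0.0061, 0.0744]
tool_rot: [3.137, -0.143, 2.578]
contact_force: [0.4, -1.0, -1.0]
opening: 0.0156
```

```bash
python3 - <<'E'
from q import *
go(.575,-.006,.063,2.58)
p=cams.read_camera("scene");im=cv2.cvtColor(p["color"],cv2.COLOR_RGB2BGR)[140:260,200:340];cv2.imwrite("pics/s18.png",cv2.resize(im,None,fx=5,fy=5,interpolation=cv2.INTER_CUBIC))
E
```

```text
pos [ 0.5761 -0.0061  0.0744] rot [ 3.137 -0.143  2.578] toolz [-0.1183  0.0805 -0.9897]
tool shift mm [-0.6 -0.6 11.4] turn -0.002
```

View pics/s18.png

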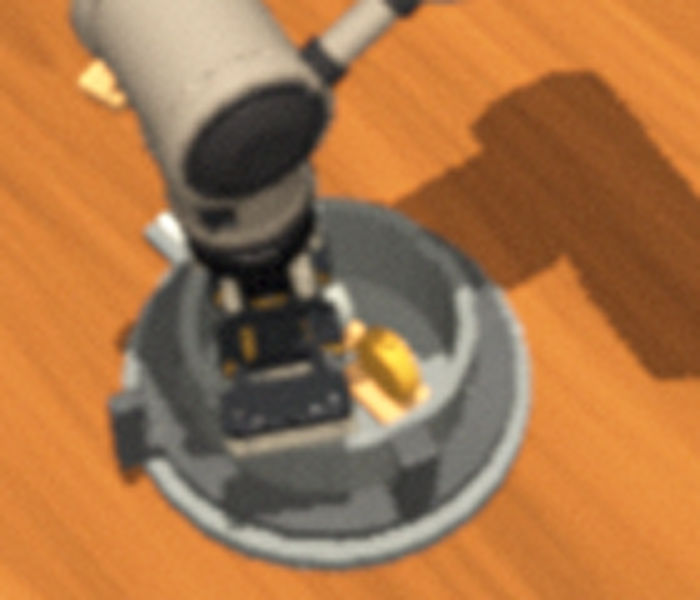

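Call:
servo_tool --targets "-1 -1 6 0; -1 0 5 0; 0 0 0 0; 0 0 0 0"

```text
time: 59.72
tool_pos: [0.5765, -0.0073, 0.0637]
tool_rot: [3.136, -0.142, 2.578]
contact_force: [-0.4, 0.6, -1.5]
opening: 0.016
```

Call:
servo_tool --targets "0 0 2 0; 0 0 0 0; 0 0 0 0"

```text
time: 60.1
tool_pos: [0.5764, -0.0071, 0.0618]
tool_rot: [3.136, -0.141, 2.578]
contact_force: [0.0, 0.1, -1.9]
opening: 0.0159
```

Call:
servo_tool --targets "0 0 1.5 0; 0 0 0 0; 0 0 0 0"

```text
time: 60.48
tool_pos: [0.5765, -0.007, 0.0612]
tool_rot: [3.135, -0.14, 2.578]
contact_force: [-0.7, -0.6, -1.8]
opening: 0.0156
```

Call:
servo_tool --targets "0 0 0 0; 0 0 0 0; 0 0 0 0; 0 0 0 0; 0 0 0 0" --hand 0.32

```text
time: 61.1
tool_pos: [0.5767, -0.0069, 0.0612]
tool_rot: [3.135, -0.14, 2.578]
contact_force: [-0.4, -1.0, 0.3]
opening: 0.0297
```

```bash
python3 - <<'E'
from q import *
s=telemetry.observe();go(s["tool_pos"][0],s["tool_pos"][1],.20)
E
```

```text
pos [ 0.5767 -0.0069  0.0612] rot [ 3.135 -0.14   2.578] toolz [-0.1144  0.08   -0.9902]
tool shift mm [  19.4    0.9 -137.4] turn None
```

Call:
servo_tool --targets "2 0 -15 0; 3 0 -20 0; 4 0 -30 0; 5 0 -35 0; 5 0 -35 0; 0 0 0 0; 0 0 0 0"

```text
time: 61.98
tool_pos: [0.5764, -0.0078, 0.2074]
tool_rot: [3.134, -0.136, 2.578]
contact_force: [-0.7, -0.2, -0.5]
opening: 0.0293
```

```bash
python3 - <<'E'
from q import *
tilt()
p=cams.read_camera("wrist");save(p,"w19.png")
p=cams.read_camera("top");save(p,"t19.png")
E
```

```text
pos [ 0.5764 -0.0078  0.2074] rot [ 3.134 -0.136  2.578] toolz [-0.1105  0.0792 -0.9907]
```

View pics/w19.png

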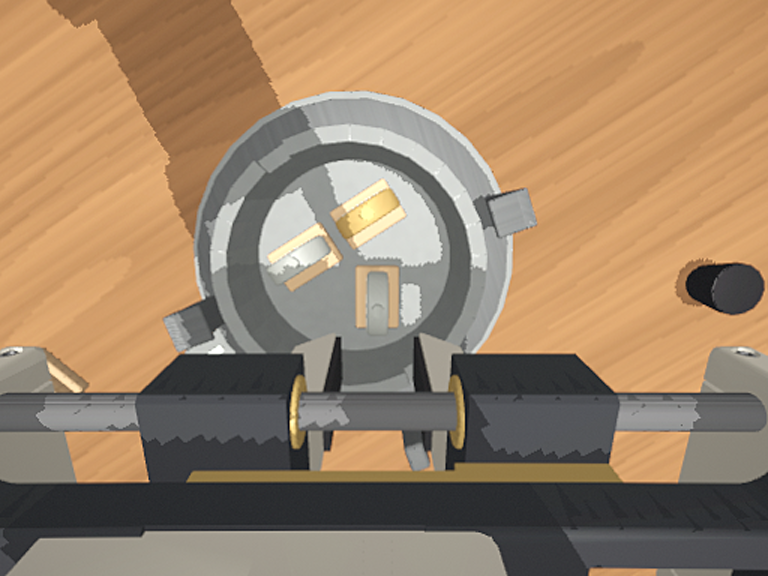

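View pics/t19.png

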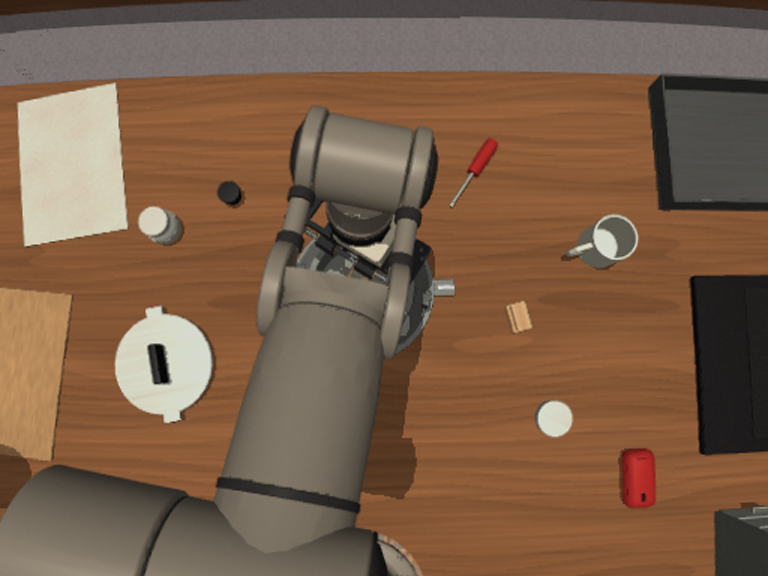

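Call:
servo_tool --targets "0 0 -4 0; 0 0 -4 0; 0 0 -4 0; 0 0 -4 0; 0 0 -4 0; 0 0 -4 0; 0 0 -4 0; 0 0 -4 0; 0 0 -4 0; 0 0 -4 0"

```text
time: 63.32
tool_pos: [0.5806, -0.0111, 0.2473]
tool_rot: [3.135, -0.14, 2.578]
contact_force: [-0.1, -0.4, 0.0]
opening: 0.0292
```

```bash
python3 - <<'E'
from q import *
tilt();print(np.round(telemetry.observe()["qpos"],4))
E
```

```text
pos [ 0.5806 -0.0111  0.2473] rot [ 3.135 -0.14   2.578] toolz [-0.115   0.08   -0.9901]
[-0.1817  0.5107  1.2467  0.058   1.5125 -1.1952]
```

Call:
servo_tool --targets "0 0 20 0; 0 0 20 0; 0 0 0 0"

```text
time: 63.7
tool_pos: [0.5765, -0.008, 0.2081]
tool_rot: [3.135, -0.139, 2.578]
contact_force: [0.1, 0.6, -0.6]
opening: 0.0294
```

```bash
python3 - <<'E'
from q import *
tilt();print(np.round(telemetry.observe()["qpos"],4))
E
```

```text
pos [ 0.5765 -0.008   0.2081] rot [ 3.135 -0.139  2.578] toolz [-0.113   0.0797 -0.9904]
[-0.1779  0.5288  1.3251  0.0592  1.4138 -1.1973]
```

Call:
servo_tool --targets "0 0 4 0; 0 0 4 0; 0 0 4 0; 0 0 4 0; 0 0 4 0; 0 0 4 0; 0 0 4 0; 0 0 4 0; 0 0 4 0; 0 0 4 0"

```text
time: 64.95
tool_pos: [0.573, -0.0049, 0.1683]
tool_rot: [3.133, -0.135, 2.578]
contact_force: [-0.0, -0.3, -0.4]
opening: 0.0294
```

```bash
python3 - <<'E'
from q import *
tilt();print(np.round(telemetry.observe()["qpos"],4))
E
```

```text
pos [ 0.573  -0.0049  0.1683] rot [ 3.133 -0.135  2.578] toolz [-0.1091  0.079  -0.9909]
[-0.174   0.5547  1.395   0.061   1.314  -1.1995]
```

Call:
servo_tool --targets "0 0 -40 0; 0 0 0 0"

```text
time: 65.2
tool_pos: [0.5773, -0.0081, 0.2079]
tool_rot: [3.134, -0.136, 2.578]
contact_force: [-0.3, -0.3, 0.6]
opening: 0.0295
```

```bash
python3 - <<'E'
from q import *
tilt();print(np.round(telemetry.observe()["qpos"],4))
E
```

```text
pos [ 0.5773 -0.0081  0.2079] rot [ 3.134 -0.136  2.578] toolz [-0.1106  0.0793 -0.9907]
[-0.1779  0.529   1.3251  0.0593  1.4112 -1.1973]
```

Call:
servo_tool --targets "37 -2 5 0; 37 -2 5 0; 37 -2 5 0; 37 -2 5 0; 37 -2 5 0; 37 -2 5 0; 34 -2 5 0; 0 0 0 0"

```text
time: 66.2
tool_pos: [0.3411, 0.1219, 0.2025]
tool_rot: [3.137, -0.142, 2.576]
contact_force: [0.6, 0.4, 0.7]
opening: 0.0294
```

```bash
python3 - <<'E'
from q import *
tilt();print(np.round(telemetry.observe()["qpos"],4))
E
```

```text
pos [0.3411 0.1219 0.2025] rot [ 3.137 -0.142  2.576] toolz [-0.1171  0.0799 -0.9899]
[ 0.056   0.1374  1.9271  0.0931  1.1917 -0.9885]
```

Call:
servo_tool --targets "2 0 20 0; 2 0 20 0; 2 0 20 0; 2 0 20 0; 1 0 12 0; 1 0 12 0; 1 0 12 0; 0 0 8 0; 0 0 0 0; 0 0 0 0"

```text
time: 67.45
tool_pos: [0.3235, 0.1355, 0.0753]
tool_rot: [3.135, -0.137, 2.574]
contact_force: [-0.6, 0.3, 0.1]
opening: 0.0292
```

```bash
python3 - <<'E'
from q import *
tilt();print(np.round(telemetry.observe()["qpos"],4))
E
```

```text
pos [0.3235 0.1355 0.0753] rot [ 3.135 -0.137  2.574] toolz [-0.1117  0.0787 -0.9906]
[ 0.0971  0.332   2.1324  0.1264  0.7854 -1.0001]
```

Call:
servo_tool --targets "0 0 -20 0; 0 0 -20 0; 0 0 -20 0; 0 0 -20 0; 0 0 -20 0; 0 0 -20 0; 0 0 0 0; 0 0 0 0"

```text
time: 68.45
tool_pos: [0.3384, 0.1253, 0.2]
tool_rot: [3.132, -0.132, 2.574]
contact_force: [-0.7, -0.1, 0.3]
opening: 0.0291
```

```bash
python3 - <<'E'
from q import *
tilt();print(np.round(telemetry.observe()["qpos"],4))
E
```

```text
pos [0.3384 0.1253 0.2   ] rot [ 3.132 -0.132  2.574] toolz [-0.1059  0.0786 -0.9913]
[ 0.0669  0.131   1.9415  0.0929  1.1716 -0.9764]
```

Call:
servo_tool --targets "-19 -23 -3 0; -19 -23 -3 0; -19 -23 -3 0; -19 -23 -3 0; -19 -23 -3 0; -19 -23 -3 0; -19 -23 -3 0; -19 -23 -3 0; -19 -20 -3 0; 0 0 0 0"

```text
time: 69.7
tool_pos: [0.3712, -0.1459, 0.1934]
tool_rot: [3.134, -0.147, 2.576]
contact_force: [-0.8, 0.6, -0.2]
opening: 0.0294
```

```bash
python3 - <<'E'
from q import *
tilt();print(np.round(telemetry.observe()["qpos"],4))
E
```

```text
pos [ 0.3712 -0.1459  0.1934] rot [ 3.134 -0.147  2.576] toolz [-0.1198  0.0844 -0.9892]
[-0.5719  0.2448  1.8165  0.0066  1.2273 -1.5796]
```

Call:
servo_tool --targets "2 0 20 0; 2 0 20 0; 2 0 20 0; 2 0 20 0; 2 0 20 0; 2 0 20 0; 0 0 0 0; -2 0 -20 0; -2 0 -20 0; -2 0 -20 0; -2 0 -20 0; -2 0 -20 0; -2 0 -20 0; 0 0 0 0"

```text
time: 71.45
tool_pos: [0.3677, -0.1342, 0.1946]
tool_rot: [3.131, -0.156, 2.582]
contact_force: [-0.2, -0.0, 0.3]
opening: 0.0291
```

```bash
python3 - <<'E'
from q import *
tilt();print(np.round(telemetry.observe()["qpos"],4))
E
```

```text
pos [ 0.3677 -0.1342  0.1946] rot [ 3.131 -0.156  2.582] toolz [-0.1261  0.0911 -0.9878]
[-0.5551  0.2348  1.8277  0.0116  1.235  -1.57  ]
```

Call:
servo_tool --targets "0 0 0 0.18; 0 0 0 0.18; 0 0 0 0.18; 0 0 0 0.18; 0 0 0 0.18; 0 0 0 0.18; 0 0 0 0.18; 0 0 0 0.18; 0 0 0 0.18; 0 0 0 0.18; 0 0 0 0.18; 0 0 0 0.18; 0 0 0 0.18; 0 0 0 0.18; 0 0 0 0.18; 0 0 0 0.18; 0 0 0 0.18; 0 0 0 0"

```text
time: 73.7
tool_pos: [0.3568, -0.1219, 0.1842]
tool_rot: [-3.133, 0.181, -0.575]
contact_force: [-0.3, 0.1, -0.1]
opening: 0.0296
```

```bash
python3 - <<'E'
from q import *
tilt();print(np.round(telemetry.observe()["qpos"],4))
E
```

```text
pos [ 0.3568 -0.1219  0.1842] rot [-3.133  0.181 -0.575] toolz [-0.147   0.1051 -0.9835]
[-0.5446  0.237   1.8626  0.0146  1.2233  1.5955]
```

Call:
servo_tool --targets "0 0 20 0; 0 0 20 0; 0 0 20 0; 0 0 20 0; 0 0 20 0; 0 0 20 0; 0 0 0 0; 0 0 -20 0; 0 0 -20 0; 0 0 -20 0; 0 0 -20 0; 0 0 -20 0; 0 0 -20 0; 0 0 0 0"

```text
time: 75.45
tool_pos: [0.3559, -0.1197, 0.1878]
tool_rot: [-3.124, 0.179, -0.525]
contact_force: [1.0, 0.9, -0.3]
opening: 0.0295
```

```bash
python3 - <<'E'
from q import *
tilt();st()
E
```

```text
pos [ 0.3559 -0.1197  0.1878] rot [-3.124  0.179 -0.525] toolz [-0.1454  0.1043 -0.9839]
{'time': 75.45, 'qpos': [-0.5413, 0.2284, 1.8623, 0.0154, 1.2303, 1.5493], 'qvel': [0.001, 0.0072, 0.0335, -0.0015, -0.0049, -0.0123], 'joint_efforts': [-0.0032, -34.0216, -21.4939, 0.0926, 1.0332, 0.0064], 'tool_pos': [0.3559, -0.1197, 0.1878], 'tool_rot': [-3.1241, 0.1791, -0.5247], 'contact_force': [1.0357, 0.9347, -0.2621], 'torque': [-0.0334, 0.078, -0.0259], 'opening': 0.0295}
```

```bash
python3 - <<'E'
from q import *
planR([.652,-.087,.18],-.623,5)
E
```

```text
pos [ 0.3559 -0.1197  0.1878] rot [-3.124  0.179 -0.525] toolz [-0.1454  0.1043 -0.9839]
47 -35 -6 0.020; 47 -36 -6 0.020; 46 -37 -6 0.020; 45 -38 -6 0.020; 45 -39 -6 0.020
```

Call:
servo_tool --targets "47 -35 -6 0.02; 47 -36 -6 0.02; 46 -37 -6 0.02; 45 -38 -6 0.02; 45 -39 -6 0.02; 0 0 0 0; 0 0 0 0; 0 0 0 0" --hand 0 --squeeze 10

```text
time: 76.45
tool_pos: [0.654, -0.0851, 0.1701]
tool_rot: [3.137, 0.19, -0.622]
contact_force: [-0.0, 0.2, 1.6]
opening: 0.0005
```

```bash
python3 - <<'E'
from q import *
go(.652,-.087,.067,-.623)
print(np.round(telemetry.observe()["qpos"],4))
p=cams.read_camera("wrist");save(p,"w20.png")
E
```

```text
pos [ 0.654  -0.0851  0.1701] rot [ 3.137  0.19  -0.622] toolz [-0.1562  0.1068 -0.9819]
tool shift mm [ 19.    2.3 101.3] turn 0.001
[-0.2737  0.7511  1.0288  0.0607  1.5424  1.9118]
```

View pics/w20.png

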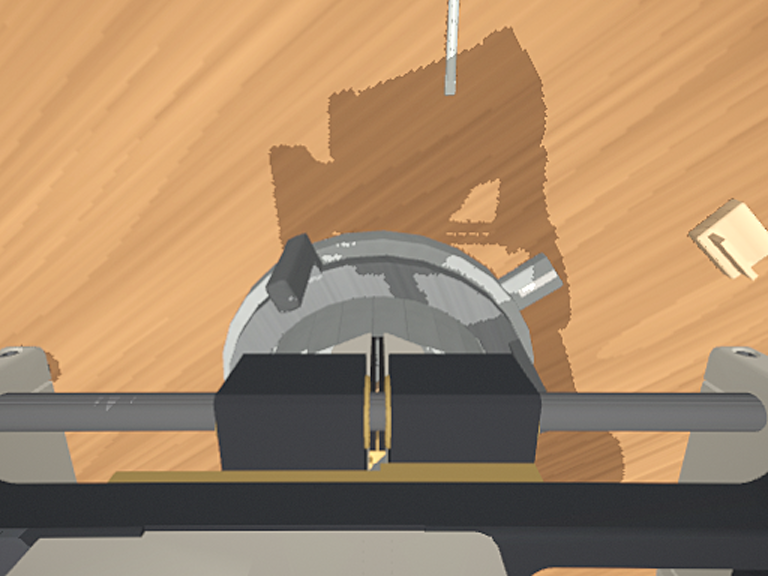

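Call:
servo_tool --targets "7 1 35 0; 7 1 35 0; 5 0 28 0; 0 0 0 0; 0 0 0 0"

```text
time: 77.12
tool_pos: [0.6513, -0.0895, 0.0761]
tool_rot: [3.141, 0.181, -0.624]
contact_force: [-0.1, 0.2, -0.3]
opening: 0.0005
```

Call:
servo_tool --targets "-10 0 -2 0; -8 0 -2 0; 0 0 0 0"

```text
time: 77.5
tool_pos: [0.6376, -0.0791, 0.0878]
tool_rot: [-3.141, 0.176, -0.623]
contact_force: [1.1, 0.1, 0.6]
opening: 0.0004
```

Call:
servo_tool --targets "4 0 20 0; 0 0 0 0; -6 0 1 0; 0 0 0 0"

```text
time: 78.0
tool_pos: [0.6338, -0.0755, 0.0698]
tool_rot: [-3.139, 0.172, -0.623]
contact_force: [-0.8, 0.5, 0.0]
opening: 0.0006
```

Call:
servo_tool --targets "-4 0 0.7 0; 0 0 0 0"

```text
time: 78.25
tool_pos: [0.6307, -0.073, 0.0707]
tool_rot: [-3.139, 0.171, -0.622]
contact_force: [0.2, -0.0, -0.3]
opening: 0.0001
```

Call:
servo_tool --targets "-4 0 0.7 0; 0 0 0 0"

```text
time: 78.5
tool_pos: [0.6274, -0.0707, 0.0709]
tool_rot: [-3.138, 0.17, -0.623]
contact_force: [0.4, -0.5, 0.1]
opening: -0.0
```

Call:
servo_tool --targets "-3 0 0.5 0; 0 0 0 0"

```text
time: 78.75
tool_pos: [0.6272, -0.0706, 0.0712]
tool_rot: [-3.137, 0.163, -0.623]
contact_force: [0.4, -1.2, -0.2]
opening: 0.0004
```

Call:
servo_tool --targets "-2 0 0.4 0; 0 0 0 0"

```text
time: 79.0
tool_pos: [0.627, -0.0704, 0.0713]
tool_rot: [-3.137, 0.159, -0.623]
contact_force: [2.5, -0.6, -0.6]
opening: 0.0005
```

Call:
servo_tool --targets "-2 0 0.4 0; 0 0 0 0"

```text
time: 79.25
tool_pos: [0.6269, -0.0704, 0.0714]
tool_rot: [-3.136, 0.154, -0.624]
contact_force: [1.8, -2.3, -1.8]
opening: 0.0005
```

Call:
servo_tool --targets "-4 0 0.5 0; -4 0 0.5 0; -4 0 0.5 0; -4 0 0.5 0; 0 0 0 0"

```text
time: 79.88
tool_pos: [0.6266, -0.0704, 0.0719]
tool_rot: [-3.13, 0.115, -0.627]
contact_force: [0.4, -0.3, -0.5]
opening: 0.0005
```

Call:
servo_tool --targets "-4 0 0.4 0; -4 0 0.4 0; -4 0 0.4 0; -4 0 0.4 0; -4 0 0.3 0; -4 0 0.3 0; 0 0 0 0"

```text
time: 80.75
tool_pos: [0.626, -0.0701, 0.0726]
tool_rot: [-3.121, 0.059, -0.631]
contact_force: [1.5, -0.4, -0.6]
opening: 0.0008
```

Call:
servo_tool --targets "-4 0 0.2 0; -4 0 0.2 0; -4 0 0.1 0; -4 0 0.1 0; -4 0 0 0; -4 0 0 0; 0 0 0 0; 0 0 0 0"

```text
time: 81.75
tool_pos: [0.6255, -0.0698, 0.0734]
tool_rot: [-3.112, 0.004, -0.636]
contact_force: [3.3, -2.5, -1.9]
opening: 0.0007
```

```bash
python3 - <<'E'
from q import *
tilt();st()
E
```

```text
pos [ 0.6255 -0.0698  0.0734] rot [-3.112  0.004 -0.636] toolz [ 0.0139  0.0264 -0.9996]
{'time': 81.75, 'qpos': [-0.247, 0.6873, 1.4294, 0.0341, 1.0181, 1.9416], 'qvel': [0.0001, -0.0005, 0.0023, 0.0006, -0.0022, 0.0001], 'joint_efforts': [1.1431, -56.7937, -19.5273, 0.4687, 1.1024, -0.0279], 'tool_pos': [0.6255, -0.0698, 0.0734], 'tool_rot': [-3.1121, 0.0045, -0.6355], 'contact_force': [3.2919, -2.5089, -1.8831], 'torque': [-0.3867, -0.3765, -0.0549], 'opening': 0.0007}
```

```bash
python3 - <<'E'
from q import *
from scipy.spatial.transform import Rotation as Ro
p,R=tilt()
a=np.array([.648,-.09,.072]);b=np.array([.582,-.138,.07])
print((R.T@(a-p)*1000).round(1),(R.T@(b-a)*1000).round(1),(R.T@np.array([-.26,.966,0])).round(3))
E
```

```text
pos [ 0.6255 -0.0698  0.0734] rot [-3.112  0.004 -0.636] toolz [ 0.0139  0.0264 -0.9996]
[30.1  2.9  1.2] [-24.6  77.8  -0.2] [-0.783 -0.623  0.022]
```

Call:
servo_tool --targets "30 3 0 0; 0 0 0 0; -12 39 0 0; -12 39 0 0; 0 0 0 0; 0 0 0 0"

```text
time: 82.5
tool_pos: [0.5746, -0.1328, 0.0701]
tool_rot: [-3.114, 0.021, -0.632]
contact_force: [-0.6, 0.2, 0.4]
opening: 0.0003
```

```bash
python3 - <<'E'
from q import *
p,R=tilt();c=np.array([.546,-.0105]);d=c-p[:2];print(np.hypot(*d),np.degrees(np.arctan2(-d[1],-d[0])),(R.T@np.r_[d/np.hypot(*d),0]).round(3))
p=cams.read_camera("wrist");save(p,"w21.png")
E
```

```text
pos [ 0.5746 -0.1328  0.0701] rot [-3.114  0.021 -0.632] toolz [-4.000e-04  3.480e-02 -9.994e-01]
0.12564435671899635 -76.84707806034093 [-0.758 -0.651  0.034]
```

View pics/w21.png

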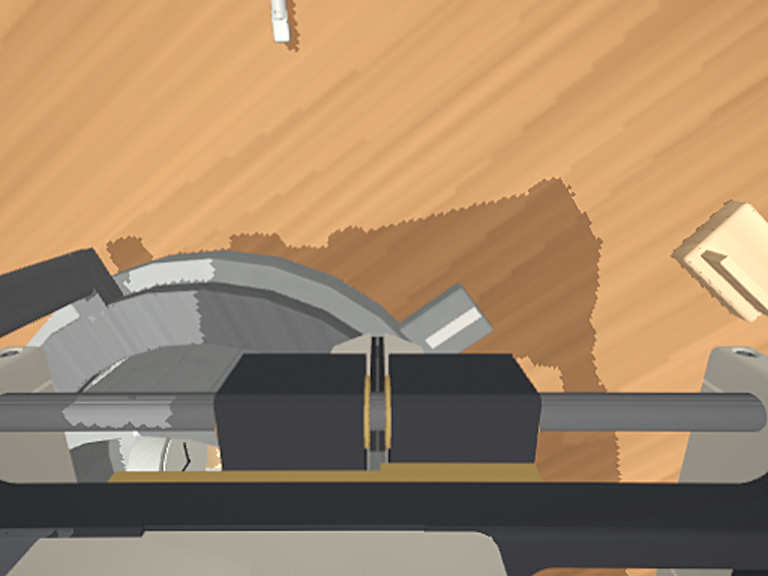

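Call:
servo_tool --targets "-8 -7 0 0; -5 -4 0 0; 0 0 0 0"

```text
time: 82.92
tool_pos: [0.5713, -0.1141, 0.0705]
tool_rot: [-3.115, 0.02, -0.628]
contact_force: [-1.3, -7.1, -0.5]
opening: 0.0005
```

Call:
servo_tool --targets "-3 -2.5 0 0; -3 -2.5 0 0; -3 -2.5 0 0; 0 0 0 0"

```text
time: 83.42
tool_pos: [0.5715, -0.1149, 0.071]
tool_rot: [-3.13, -0.0, -0.625]
contact_force: [-0.8, -0.0, -0.2]
opening: 0.0004
```

```bash
python3 - <<'E'
from q import *
p,R=tilt();c=np.array([.546,-.0105]);d=c-p[:2];print(np.hypot(*d))
E
```

```text
pos [ 0.5715 -0.1149  0.071 ] rot [-3.13  -0.    -0.625] toolz [ 0.0072  0.0097 -0.9999]
0.10743336783134992
```

Call:
servo_tool --targets "-3 -2.5 0 0; -3 -2.5 0 0; 0 0 0 0; 12 10 0 0; 0 0 0 0; 0 0 -50 0; 0 0 -50 0; 0 0 0 0"

```text
time: 84.42
tool_pos: [0.5745, -0.1278, 0.1732]
tool_rot: [-3.137, -0.008, -0.622]
contact_force: [-0.2, 0.4, -0.7]
opening: 0.0007
```

```bash
python3 - <<'E'
from q import *
tilt()
p=cams.read_camera("scene");save(p,"s22.png");pickle.dump(p,open("s22.pkl","wb"))
p=cams.read_camera("top");save(p,"t22.png");pickle.dump(p,open("t22.pkl","wb"))
d=cams.cut_out(p,"lid_handle");print(d[0]["score"],d[0]["extent"])
im=cv2.cvtColor(p["color"],cv2.COLOR_RGB2BGR)[195:295,65:155];cv2.imwrite("pics/l22.png",cv2.resize(im,None,fx=6,fy=6,interpolation=cv2.INTER_CUBIC))
E
```

```text
pos [ 0.5745 -0.1278  0.1732] rot [-3.137 -0.008 -0.622] toolz [ 9.8e-03 -8.0e-04 -1.0e+00]
0.97 [109.2, 243.8, 68.2, 74.9]
```

View pics/l22.png

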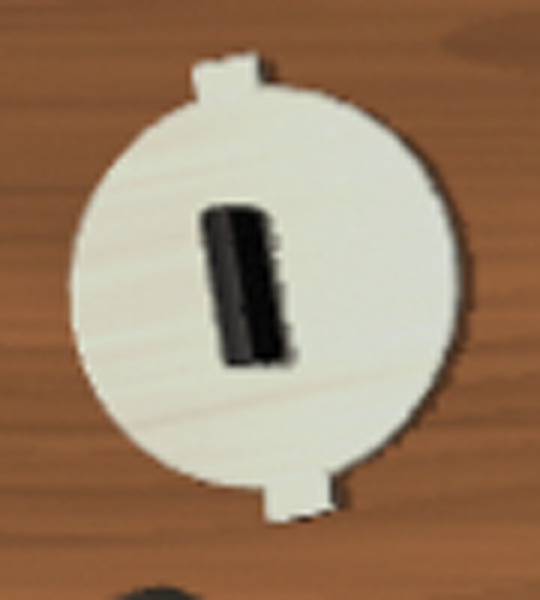

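View pics/s22.png

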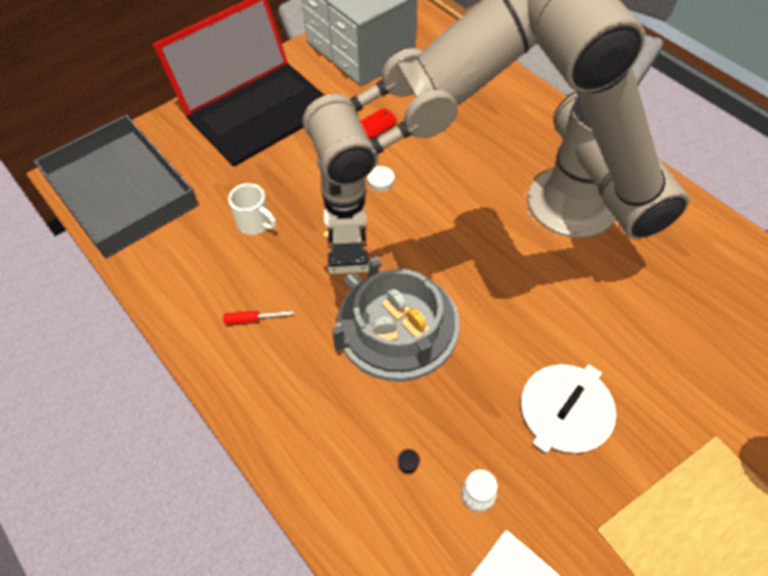

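```bash
python3 - <<'E'
from q import *
p=pickle.load(open("t22.pkl","rb"))
f=lambda x,y,z:onz(p,(65+(x+.5)/6-.5,195+(y+.5)/6-.5),z)[:2]
a,b=f(225,61,.022),f(300,514,.022);print(a,b,(a+b)/2,np.hypot(*(a-b)),np.arctan2(*(a-b)[::-1]))
a,b=f(219,210,.061),f(236,362,.061);print(a,b,(a+b)/2,np.hypot(*(a-b)),np.arctan2(*(a-b)[::-1]))
from scipy.optimize import least_squares
q=np.array([f(*s,.022) for s in [(71,290),(460,285),(130,150),(400,150),(130,420),(420,410)]])
r=least_squares(lambda v:np.hypot(*(q-v[:2]).T)-v[2],[.41,.35,.09]);print(r.x,r.fun)
p=pickle.load(open("s22.pkl","rb"))
g=lambda x,y,z:onz(p,((x+.5)/1.5-.5,(y+.5)/1.5-.5),z)[:2]
a,b=g(594,372,.022),g(543,445,.022);print("sc",a,b,(a+b)/2,np.hypot(*(a-b)),np.arctan2(*(b-a)[::-1]))
E
```

```text
[0.51440467 0.36971902] [0.31243553 0.33030477] [0.4134201  0.35001189] 0.20577904620698803 0.19272762927994175
[0.44621764 0.35445758] [0.38099951 0.34524335] [0.41360857 0.34985047] 0.0658658187972208 0.14035436476061108
[0.41280238 0.34827025 0.08830561] [ 0.0020559   0.00074727  0.00098295 -0.00246095 -0.00317815  0.00185299]
sc [0.31767114 0.33407667] [0.50761099 0.37227304] [0.41264107 0.35317486] 0.19374237251189905 0.19845033240469578
```

```bash
python3 - <<'E'
from q import *
planR([.366,.34,.2],.19,9)
E
```

```text
pos [ 0.5719 -0.1271  0.1682] rot [-3.139e+00  1.000e-03 -6.220e-01] toolz [ 8.0e-04  2.1e-03 -1.0e+00]
-49 -29 -3 -0.090; -46 -33 -3 -0.090; -43 -37 -3 -0.090; -39 -41 -3 -0.090; -35 -44 -3 -0.090; -31 -47 -3 -0.090; -27 -50 -3 -0.090; -22 -52 -3 -0.090; -18 -54 -3 -0.090
```

Call:
servo_tool --targets "-49 -29 -5 -0.09; -46 -33 -5 -0.09; -43 -37 -4 -0.09; -39 -41 -4 -0.09; -35 -44 -4 -0.09; -31 -47 -4 -0.09; -27 -50 -4 -0.09; -22 -52 -4 -0.09; -18 -54 -4 -0.09; 0 0 0 0; 0 0 0 0" --hand 0.6

```text
time: 85.95
tool_pos: [0.3474, 0.35, 0.193]
tool_rot: [-3.138, 0.031, 0.214]
contact_force: [0.4, -0.3, -0.9]
opening: 0.0553
```

```bash
python3 - <<'E'
from q import *
tilt();print(np.round(telemetry.observe()["qpos"],3))
p=cams.read_camera("wrist");save(p,"w23.png");pickle.dump(p,open("w23.pkl","wb"))
E
```

```text
pos [0.3474 0.35   0.193 ] rot [-3.138  0.031  0.214] toolz [-0.0311 -0.003  -0.9995]
[0.624 0.343 1.664 0.017 1.161 1.974]
```

View pics/w23.png

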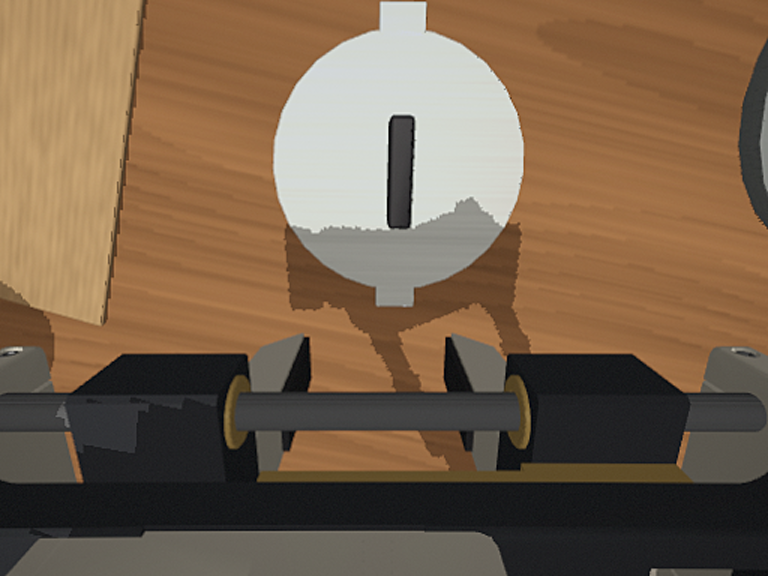

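```bash
python3 - <<'E'
from q import *
p=pickle.load(open("w23.pkl","rb"))
f=lambda u,v,z:onz(p,((u+.5)/1.5-.5,(v+.5)/1.5-.5),z)[:2]
a,b=f(402,116,.061),f(400,227,.061);print("bar",a,b,(a+b)/2,np.hypot(*(a-b)),np.arctan2(*(a-b)[::-1]))
a,b=f(404,2,.022),f(395,306,.022);print("ears",a,b,(a+b)/2,np.hypot(*(a-b)),np.arctan2(*(a-b)[::-1]))
go(*((a+b)/2),.09,.19)
E
```

```text
bar [0.4469864  0.35699197] [0.38108725 0.34271964] [0.41403682 0.3498558 ] 0.06742697502348975 0.21328431781569357
ears [0.51528975 0.36978223] [0.31184405 0.32859563] [0.4135669  0.34918893] 0.2075728577293187 0.1997455901647168
pos [0.3476 0.3498 0.1931] rot [-3.138  0.031  0.213] toolz [-0.0313 -0.0027 -0.9995]
tool shift mm [ 67.6  14.9 100.9] turn 0.023
```

Call:
servo_tool --targets "34 8 50 0.013; 33 7 50 0; 0 0 0 0; 0 0 0 0"

```text
time: 86.5
tool_pos: [0.4173, 0.344, 0.0882]
tool_rot: [-3.138, 0.032, 0.19]
contact_force: [0.0, 0.7, 0.2]
opening: 0.055
```

```bash
python3 - <<'E'
from q import *
go(.414,.3495,.041,.20)
p=cams.read_camera("wrist");save(p,"w24.png")
E
```

```text
pos [0.4173 0.344  0.0882] rot [-3.138  0.032  0.19 ] toolz [-0.0319 -0.0027 -0.9995]
tool shift mm [-0.7 -5.9 47.3] turn -0.01
```

View pics/w24.png

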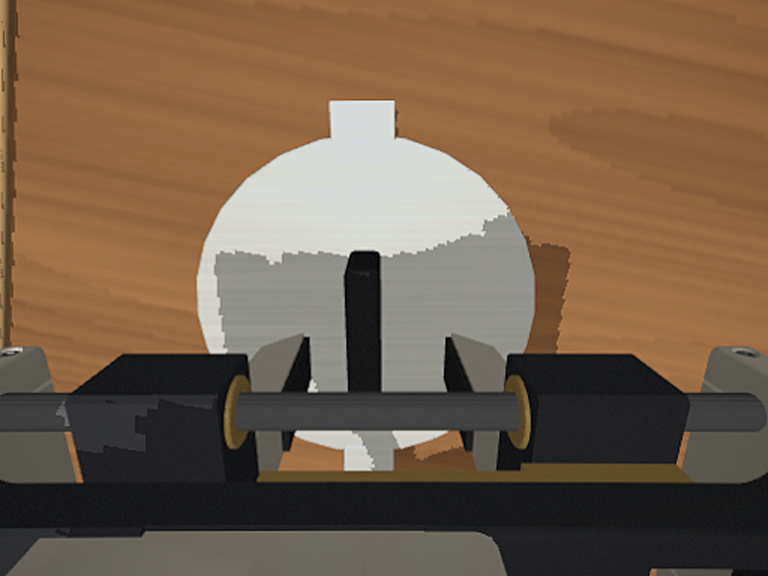

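Call:
servo_tool --targets "-1 -6 25 -0.01; 0 0 18 0; 0 0 3 0; 0 0 0 0; 0 0 0 0"

```text
time: 87.18
tool_pos: [0.4153, 0.3516, 0.0508]
tool_rot: [-3.133, 0.018, 0.201]
contact_force: [0.3, -0.2, 0.6]
opening: 0.055
```

```bash
python3 - <<'E'
from q import *
go(.414,.3495,.041,.20)
E
```

```text
pos [0.4153 0.3516 0.0508] rot [-3.133  0.018  0.201] toolz [-0.0195  0.005  -0.9998]
tool shift mm [-1.5  1.9  9.8] turn 0.001
```

Call:
servo_tool --targets "-1 2 9 0; 0 0 0 0; 0 0 0 0"

```text
time: 87.55
tool_pos: [0.4149, 0.3496, 0.0423]
tool_rot: [-3.132, 0.016, 0.201]
contact_force: [-0.9, -0.7, -0.1]
opening: 0.0551
```

Call:
servo_tool --targets "0 0 0 0; 0 0 0 0; 0 0 0 0; 0 0 0 0; 0 0 0 0; 0 0 0 0; 0 0 0 0" --hand 0 --squeeze 60

```text
time: 88.42
tool_pos: [0.415, 0.3494, 0.0425]
tool_rot: [-3.133, 0.016, 0.201]
contact_force: [-0.0, 0.7, 0.6]
opening: 0.0159
```

```bash
python3 - <<'E'
import numpy as np
P=np.array([(.5805,-.1419),(.6403,-.1081),(.6794,-.0387)])
A=2*(P[1:]-P[0]);b=(P[1:]**2).sum(1)-(P[0]**2).sum();c=np.linalg.solve(A,b);print(c,np.hypot(*(P-c).T))
E
```

```text
[ 0.54450336 -0.00841364] [0.13825472 0.13825472 0.13825472]
```

Call:
servo_tool --targets "0 0 -12 0; 0 0 -40 0; 0 0 -45 0; 0 0 -45 0; 0 0 0 0; 0 0 0 0"

```text
time: 89.18
tool_pos: [0.4154, 0.3475, 0.1872]
tool_rot: [-3.134, 0.024, 0.201]
contact_force: [-0.0, -0.9, -4.5]
opening: 0.0158
```

```bash
python3 - <<'E'
from q import *
s=st()
planR([.546,-.0105,.2],.475,7)
E
```

```text
{'time': 89.175, 'qpos': [0.5467, 0.4296, 1.5451, 0.016, 1.187, 1.9104], 'qvel': [-0.0001, -0.0178, -0.0195, -0.0007, 0.0043, -0.0013], 'joint_efforts': [-0.0033, -50.0951, -25.5303, 0.0891, -0.0053, -0.001], 'tool_pos': [0.4154, 0.3475, 0.1872], 'tool_rot': [-3.1344, 0.0239, 0.201], 'contact_force': [-0.0181, -0.8666, -4.4841], 'torque': [-0.0629, 0.2214, 0.0096], 'opening': 0.0158}
pos [0.4154 0.3475 0.1872] rot [-3.134  0.024  0.201] toolz [-0.0249  0.0022 -0.9997]
8 54 -2 -0.039; 6 54 -2 -0.039; 4 54 -2 -0.039; 2 54 -2 -0.039; -0 54 -2 -0.039; -3 54 -2 -0.039; -5 54 -2 -0.039
```

Call:
servo_tool --targets "8 54 -4 -0.039; 6 54 -4 -0.039; 4 54 -4 -0.039; 2 54 -4 -0.039; 0 54 -4 -0.039; -3 54 -4 -0.039; 0 20 -4 -0.039; 0 0 0 0; 0 0 0 0"

```text
time: 90.3
tool_pos: [0.533, 0.0151, 0.1943]
tool_rot: [-3.115, 0.048, 0.485]
contact_force: [-0.1, -0.2, -4.1]
opening: 0.0157
```

```bash
python3 - <<'E'
from q import *
go(.5455,-.008,.16,.475)
p=cams.read_camera("wrist");save(p,"w25.png")
p=cams.read_camera("top");save(p,"t25.png")
E
```

```text
pos [0.533  0.0151 0.1943] rot [-3.115  0.048  0.485] toolz [-0.0554  0.0014 -0.9985]
tool shift mm [ 2.  27.2 33.5] turn 0.01
```

View pics/w25.png

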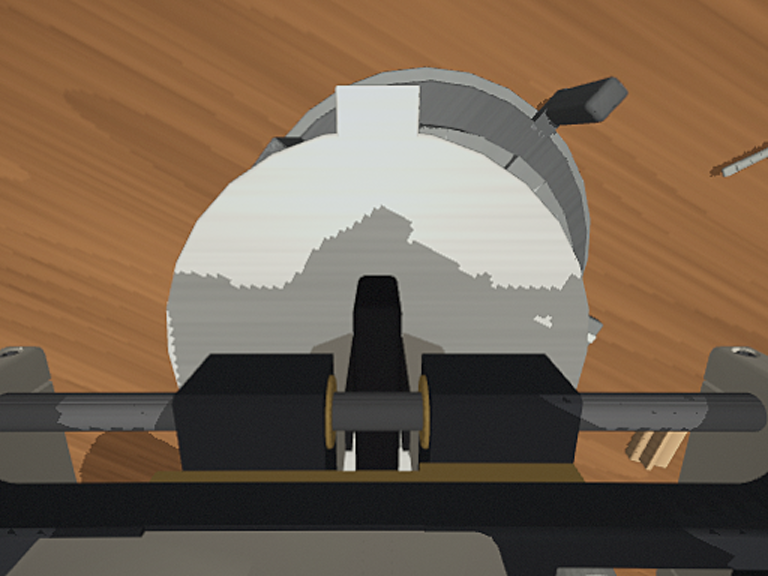

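Call:
servo_tool --targets "2 27 12 0.01; 0 0 20 0; 0 0 0 0; 0 0 0 0"

```text
time: 90.9
tool_pos: [0.5469, -0.007, 0.1608]
tool_rot: [-3.116, 0.047, 0.479]
contact_force: [0.6, 0.6, -4.1]
opening: 0.0157
```

```bash
python3 - <<'E'
from q import *
go(.5455,-.008,.1265,.475)
p=cams.read_camera("wrist");save(p,"w26.png")
p=cams.read_camera("scene");im=cv2.cvtColor(p["color"],cv2.COLOR_RGB2BGR)[140:260,200:340];cv2.imwrite("pics/s26.png",cv2.resize(im,None,fx=5,fy=5,interpolation=cv2.INTER_CUBIC))
E
```

```text
pos [ 0.5469 -0.007   0.1608] rot [-3.116  0.047  0.479] toolz [-5.370e-02  5.000e-04 -9.986e-01]
tool shift mm [-0.   1.1 34.3] turn 0.004
```

View pics/w26.png

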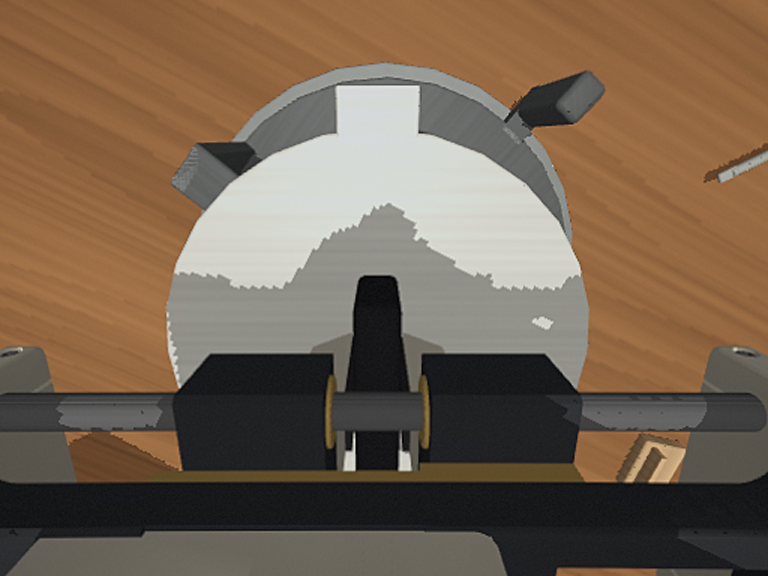

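View pics/s26.png

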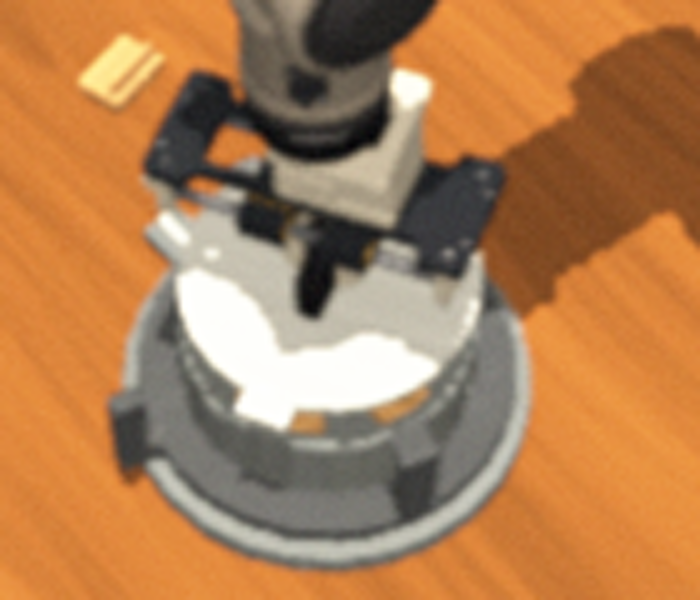

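Call:
servo_tool --targets "0 1 20 0; 0 0 8 0; 0 0 0 0; 0 0 0 0"

```text
time: 91.5
tool_pos: [0.5473, -0.0077, 0.1351]
tool_rot: [-3.119, 0.043, 0.479]
contact_force: [-1.2, -0.7, -4.4]
opening: 0.0156
```

```bash
python3 - <<'E'
from q import *
go(.5455,-.008,.1225,.475)
E
```

```text
pos [ 0.5473 -0.0077  0.1351] rot [-3.119  0.043  0.479] toolz [-4.850e-02 -3.000e-04 -9.988e-01]
tool shift mm [-1.2 -0.3 12.7] turn 0.004
```

Call:
servo_tool --targets "-1 0 5 0; 0 0 0 0; 0 0 3 0; 0 0 0 0; 0 0 0 0"

```text
time: 92.12
tool_pos: [0.5465, -0.0082, 0.1277]
tool_rot: [-3.121, 0.042, 0.479]
contact_force: [0.2, -1.0, -3.7]
opening: 0.0158
```

Call:
servo_tool --targets "0 0 2 0; 0 0 0 0"

```text
time: 92.38
tool_pos: [0.5464, -0.0082, 0.1256]
tool_rot: [-3.121, 0.042, 0.479]
contact_force: [-1.1, -0.1, -4.1]
opening: 0.0159
```

Call:
servo_tool --targets "0 0 2 0; 0 0 0 0"

```text
time: 92.62
tool_pos: [0.5466, -0.0083, 0.1242]
tool_rot: [-3.121, 0.041, 0.479]
contact_force: [-0.6, 0.1, -1.4]
opening: 0.0158
```

Call:
servo_tool --targets "0 0 2 0; 0 0 2 0; 0 0 0 0"

```text
time: 93.0
tool_pos: [0.5463, -0.0089, 0.1228]
tool_rot: [-3.123, 0.04, 0.48]
contact_force: [-0.2, -0.2, -2.3]
opening: 0.0158
```

Call:
servo_tool --targets "0 0 2 0; 0 0 2 0; 0 0 0 0"

```text
time: 93.38
tool_pos: [0.5465, -0.0089, 0.1227]
tool_rot: [-3.125, 0.037, 0.48]
contact_force: [1.1, -1.0, -4.8]
opening: 0.0156
```

```bash
python3 - <<'E'
from q import *
s=st()
E
```

```text
{'time': 93.375, 'qpos': [-0.1517, 0.5215, 1.5903, -0.0097, 1.0696, 0.9446], 'qvel': [0.001, -0.0074, -0.0038, 0.0034, 0.0075, 0.0021], 'joint_efforts': [-0.426, -50.4276, -22.1128, -0.155, 0.1614, 0.0629], 'tool_pos': [0.5465, -0.0089, 0.1227], 'tool_rot': [-3.125, 0.037, 0.4797], 'contact_force': [1.1381, -0.9803, -4.7898], 'torque': [0.0441, 0.0324, 0.0305], 'opening': 0.0156}
```

Call:
servo_tool --targets "0 0 0 0; 0 0 0 0; 0 0 0 0; 0 0 0 0" --hand 0.3

```text
time: 93.88
tool_pos: [0.5471, -0.009, 0.1221]
tool_rot: [-3.126, 0.037, 0.48]
contact_force: [0.9, -0.0, 0.1]
opening: 0.0274
```

```bash
python3 - <<'E'
from q import *
tilt();print(telemetry.observe()["opening"])
p=cams.read_camera("wrist");save(p,"w27.png");pickle.dump(p,open("w27.pkl","wb"))
p=cams.read_camera("scene");im=cv2.cvtColor(p["color"],cv2.COLOR_RGB2BGR)[140:260,200:340];cv2.imwrite("pics/s27.png",cv2.resize(im,None,fx=5,fy=5,interpolation=cv2.INTER_CUBIC))
E
```

```text
pos [ 0.5471 -0.009   0.1221] rot [-3.126  0.037  0.48 ] toolz [-0.0398 -0.0026 -0.9992]
0.02735647812953821
```

View pics/w27.png

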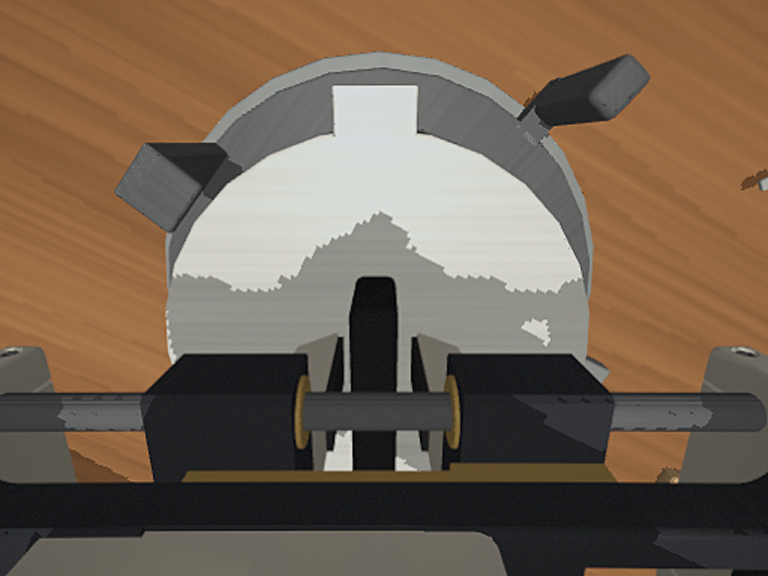

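View pics/s27.png

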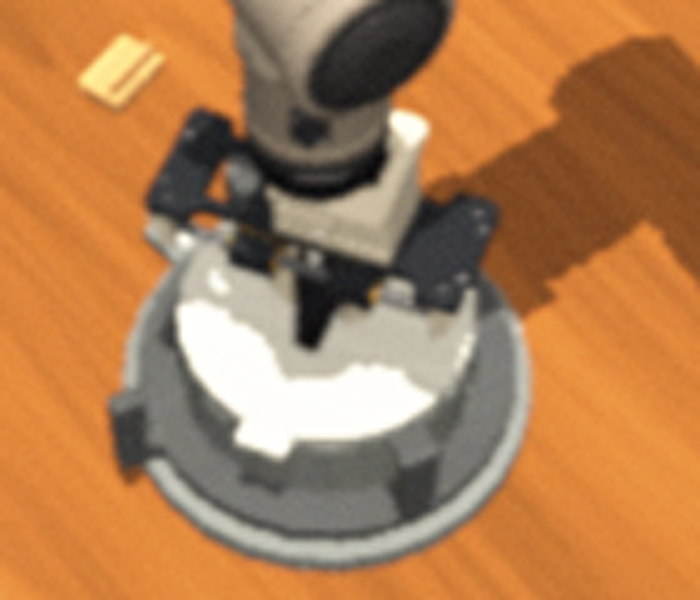

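Call:
servo_tool --targets "0 0 0 0; 0 0 0 0; 0 0 0 0; 0 0 0 0" --hand 0 --squeeze 15

```text
time: 94.48
tool_pos: [0.5471, -0.0089, 0.1221]
tool_rot: [-3.125, 0.037, 0.48]
contact_force: [0.6, -0.0, 0.3]
opening: 0.0161
```

Call:
servo_tool --targets "0 0 1 0.1; 0 0 1 0.1; 0 0 1 0.1; 0 0 0 0"

```text
time: 94.98
tool_pos: [0.5482, -0.009, 0.1219]
tool_rot: [-3.14, 0.036, 0.174]
contact_force: [-0.4, -1.1, -3.5]
opening: 0.0162
```

Call:
servo_tool --targets "0 0 2 0.05; 0 0 2 0.05; 0 0 0 0"

```text
time: 95.35
tool_pos: [0.5488, -0.0091, 0.1217]
tool_rot: [3.139, 0.032, 0.078]
contact_force: [-0.9, 0.2, -4.0]
opening: 0.0159
```

Call:
servo_tool --targets "0 0 2 0.025; 0 0 2 0.02; 0 0 0 0"

```text
time: 95.72
tool_pos: [0.5492, -0.0092, 0.121]
tool_rot: [3.137, 0.029, 0.037]
contact_force: [0.1, 0.9, -3.1]
opening: 0.0162
```

Call:
servo_tool --targets "-1 0 3 0.01; -1 0 3 0.01; 0 0 0 0"

```text
time: 96.1
tool_pos: [0.5471, -0.0093, 0.115]
tool_rot: [3.137, 0.029, 0.016]
contact_force: [-1.1, -0.3, 1.2]
opening: 0.0163
```

```bash
python3 - <<'E'
from q import *
tilt()
p=cams.read_camera("wrist");save(p,"w28.png");pickle.dump(p,open("w28.pkl","wb"))
p=cams.read_camera("scene");im=cv2.cvtColor(p["color"],cv2.COLOR_RGB2BGR)[140:260,200:340];cv2.imwrite("pics/s28.png",cv2.resize(im,None,fx=5,fy=5,interpolation=cv2.INTER_CUBIC))
E
```

```text
pos [ 0.5471 -0.0093  0.115 ] rot [3.137 0.029 0.016] toolz [-0.0285 -0.0055 -0.9996]
```

View pics/w28.png

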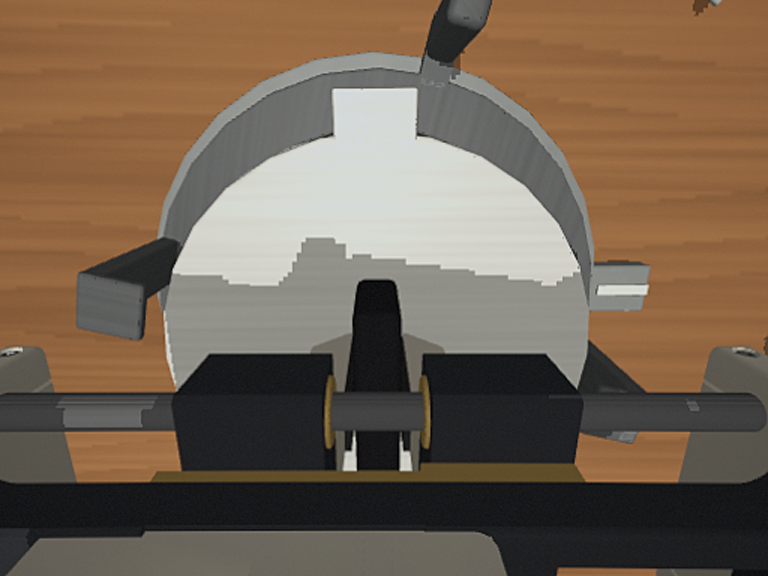

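View pics/s28.png

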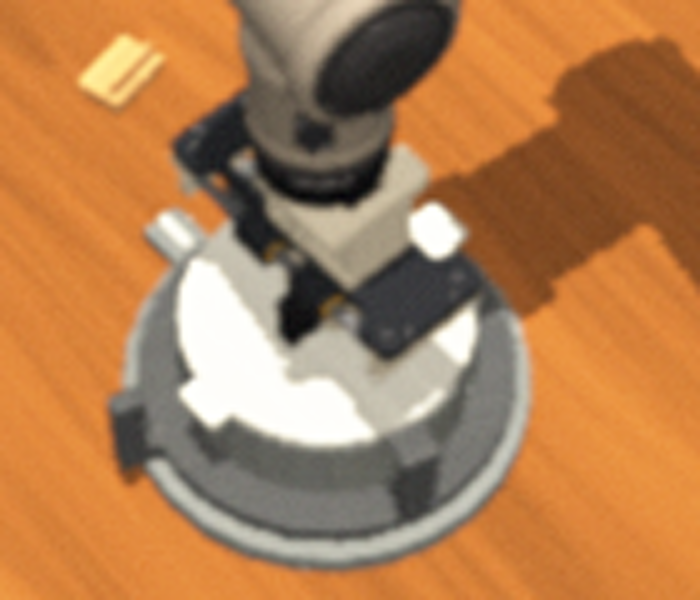

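Call:
servo_tool --targets "0 0 3 0; 0 0 3 0; 0 0 0 0"

```text
time: 96.58
tool_pos: [0.5481, -0.0092, 0.113]
tool_rot: [3.136, 0.024, 0.016]
contact_force: [-0.7, 0.5, -1.4]
opening: 0.0159
```

Call:
servo_tool --targets "0 0 0 0; 0 0 0 0; 0 0 0 0; 0 0 0 0; 0 0 0 0; 0 0 0 0" --hand 0.5

```text
time: 97.32
tool_pos: [0.548, -0.0094, 0.1115]
tool_rot: [3.136, 0.026, 0.016]
contact_force: [0.5, 0.1, 0.0]
opening: 0.0458
```

Call:
servo_tool --targets "0 0 -50 0; 0 0 -50 0; 0 0 0 0; 0 0 0 0"

```text
time: 97.82
tool_pos: [0.5499, -0.0087, 0.2129]
tool_rot: [3.137, 0.028, 0.016]
contact_force: [-0.2, 0.6, -0.5]
opening: 0.0458
```

```bash
python3 - <<'E'
from q import *
tilt();print(np.round(telemetry.observe()["qpos"],3))
p=cams.read_camera("wrist");save(p,"w29.png");pickle.dump(p,open("w29.pkl","wb"))
p=cams.read_camera("scene");pickle.dump(p,open("s29.pkl","wb"));im=cv2.cvtColor(p["color"],cv2.COLOR_RGB2BGR)[140:260,200:340];cv2.imwrite("pics/s29.png",cv2.resize(im,None,fx=5,fy=5,interpolation=cv2.INTER_CUBIC))
E
```

```text
pos [ 0.5499 -0.0087  0.2129] rot [3.137 0.028 0.016] toolz [-0.0283 -0.0054 -0.9996]
[-0.15   0.426  1.475 -0.01   1.268  1.408]
```

View pics/w29.png

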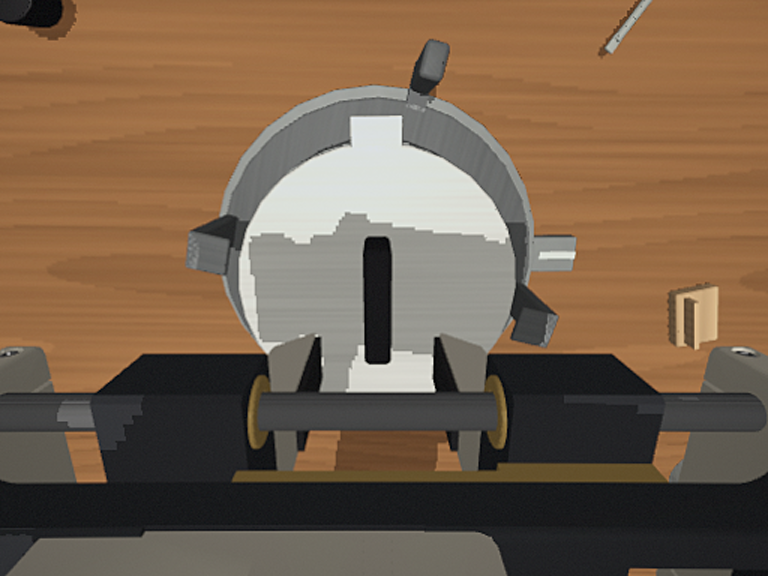

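View pics/s29.png

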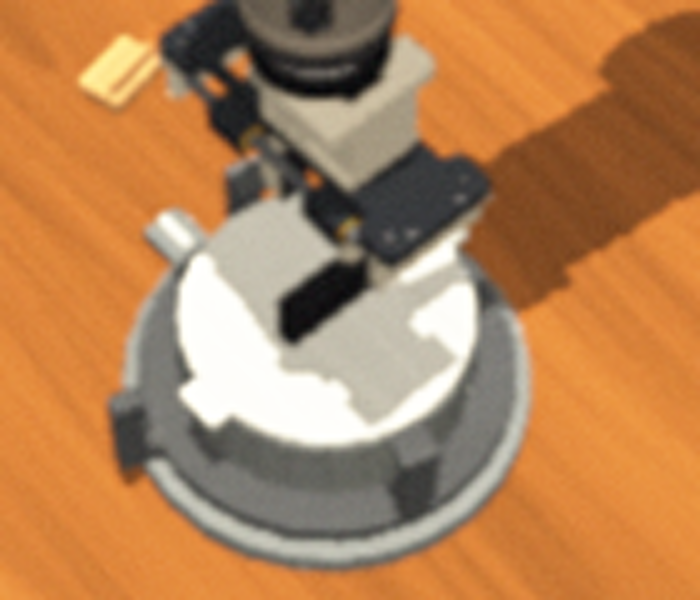

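```bash
python3 - <<'E'
from q import *
from scipy.optimize import least_squares
p=pickle.load(open("w29.pkl","rb"))
im=cv2.cvtColor(p["color"],cv2.COLOR_RGB2BGR)[50:250,130:370];cv2.imwrite("pics/c29.png",cv2.resize(im,None,fx=3.3,fy=3,interpolation=cv2.INTER_CUBIC))
f=lambda u,v,z:onz(p,((u+.5)/1.5-.5,(v+.5)/1.5-.5),z)[:2]
pts=[(243,262),(514,262),(268,202),(300,167),(330,149),(422,149),(462,173),(497,213)]
for z in (.096,.102):
    q=np.array([f(*a,z) for a in pts]);r=least_squares(lambda v:np.hypot(*(q-v[:2]).T)-v[2],[.54,0,.09]);print(z,r.x.round(4),(r.fun*1000).round(1), "ear",(f(351,116,z)+f(402,116,z))/2, f(351,116,z)-f(402,116,z))
E
```

```text
0.096 [ 0.5465 -0.0099  0.087 ] [ 0.4  0.8 -1.4  0.1  1.4  0.5 -1.  -0.7] ear [ 0.64805084 -0.0071696 ] [-0.00047     0.02912205]
0.102 [ 0.5484 -0.0099  0.085 ] [ 0.4  0.7 -1.4  0.   1.4  0.5 -1.  -0.7] ear [ 0.64767527 -0.0071517 ] [-0.00045912  0.0284482 ]
```

View pics/c29.png

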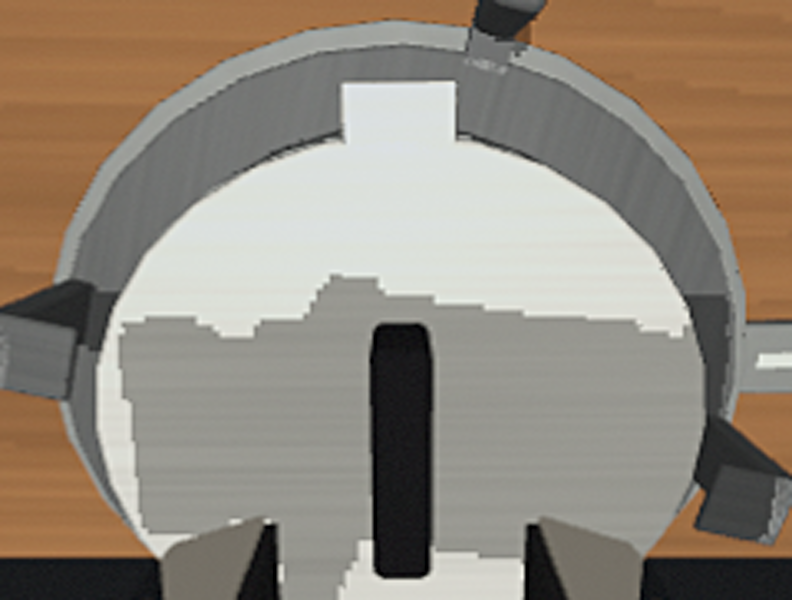

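```bash
python3 - <<'E'
from q import *
for n,l in (("w29",[(541,254),(575,255)]),("w28",[(597,290),(648,291)])):
    p=pickle.load(open(n+".pkl","rb"))
    f=lambda u,v,z:onz(p,((u+.5)/1.5-.5,(v+.5)/1.5-.5),z)[:2]
    a,b=[f(*q,.013) for q in l];print(n,a.round(4),b.round(4),"line dir",np.arctan2(b[0]-a[0],-(b[1]-a[1])))
    from scipy.optimize import least_squares
    # foot outer top edge pts z=.02 in w29
    if n=="w29":
        q=np.array([f(*s,.02) for s in [(222,205),(250,150),(300,108),(375,86),(450,102),(500,145),(530,215)]])
        r=least_squares(lambda v:np.hypot(*(q-v[:2]).T)-.13,[.54,0]);c=r.x;print(c,(r.fun*1000).round(1))
        print("mark ang",np.arctan2((a+b)[0]/2-c[0],-((a+b)[1]/2-c[1])))
    else:
        q=np.array([f(*s,.02) for s in [(185,175),(230,115),(300,70),(375,54),(450,66),(520,115),(565,170)]])
        r=least_squares(lambda v:np.hypot(*(q-v[:2]).T)-.13,[.54,0]);c=r.x;print(c,(r.fun*1000).round(1))
        print("mark ang",np.arctan2((a+b)[0]/2-c[0],-((a+b)[1]/2-c[1])))
planR([.679,-.038,.2],-.2076,3)
E
```

```text
w29 [ 0.5483 -0.1465] [ 0.5479 -0.1751] line dir -0.016289429791504686
[ 0.54205799 -0.00903862] [-0.3 -1.  -1.1  0.8  1.8 -0.1 -2.2]
mark ang 0.03986571362945034
w28 [ 0.5473 -0.1445] [ 0.5471 -0.1758] line dir -0.00642546266288043
[ 0.5403923  -0.00940336] [-2.5 -1.   0.9  2.2  2.2 -1.9 -2.3]
mark ang 0.04499688039940768
pos [ 0.55   -0.0087  0.2127] rot [3.137 0.029 0.016] toolz [-0.0285 -0.0053 -0.9996]
43 10 3 0.074; 44 7 3 0.074; 44 4 3 0.074
```

Call:
servo_tool --targets "43 10 0 0.074; 44 7 0 0.074; 44 4 0 0.074; 0 0 0 0; 0 0 0 0"

```text
time: 98.55
tool_pos: [0.6791, -0.0376, 0.2]
tool_rot: [3.13, 0.042, -0.212]
contact_force: [-0.0, 0.1, -0.4]
opening: 0.0458
```

```bash
python3 - <<'E'
from q import *
go(.679,-.038,.11,-.2076)
p=cams.read_camera("wrist");save(p,"w30.png");pickle.dump(p,open("w30.pkl","wb"))
p=cams.read_camera("scene");pickle.dump(p,open("s30.pkl","wb"));im=cv2.cvtColor(p["color"],cv2.COLOR_RGB2BGR)[140:260,200:340];cv2.imwrite("pics/s30.png",cv2.resize(im,None,fx=5,fy=5,interpolation=cv2.INTER_CUBIC))
E
```

```text
pos [ 0.6791 -0.0376  0.2   ] rot [ 3.13   0.042 -0.212] toolz [-0.0433 -0.0029 -0.9991]
tool shift mm [ 3.7 -0.7 90. ] turn -0.005
```

View pics/w30.png

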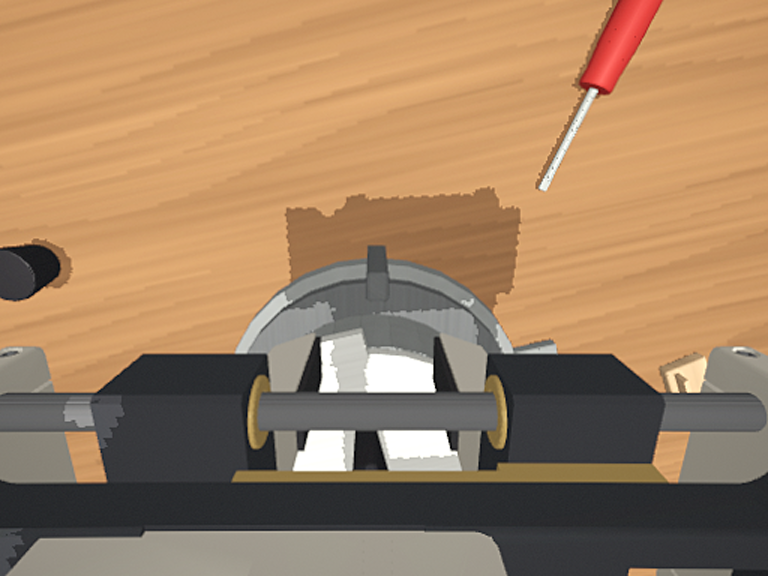

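View pics/s30.png

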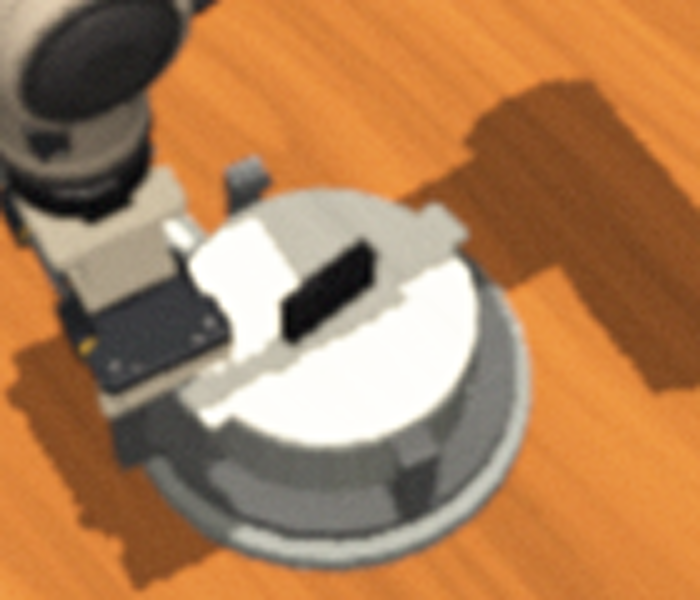

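Call:
servo_tool --targets "2 0 50 0; 2 0 45 0; 0 0 0 0; 1 0 25 0; 0 0 0 0; 0 0 0 0"

```text
time: 99.4
tool_pos: [0.68, -0.0381, 0.0902]
tool_rot: [3.13, 0.027, -0.209]
contact_force: [0.5, 0.6, -0.2]
opening: 0.0462
```

```bash
python3 - <<'E'
from q import *
go(.679,-.038,.077,-.2076)
E
```

```text
pos [ 0.68   -0.0381  0.0902] rot [ 3.13   0.027 -0.209] toolz [-0.0286 -0.0053 -0.9996]
tool shift mm [-0.7 -0.  13.2] turn -0.002
```

Call:
servo_tool --targets "-1 0 13 0; 0 0 0 0; 0 0 0 0"

```text
time: 99.78
tool_pos: [0.6799, -0.0381, 0.0799]
tool_rot: [3.131, 0.022, -0.209]
contact_force: [0.4, 0.1, -0.2]
opening: 0.046
```

Call:
servo_tool --targets "0 0 0 0; 0 0 0 0; 0 0 0 0; 0 0 0 0; 0 0 0 0; 0 0 0 0" --hand 0 --squeeze 25

```text
time: 100.52
tool_pos: [0.6801, -0.0381, 0.0802]
tool_rot: [3.131, 0.022, -0.21]
contact_force: [-0.4, -1.3, 0.6]
opening: 0.0139
```

Call:
servo_tool --targets "-1 16 0 0.12; -1 16 0 0.12; -1 16 0 0.12; -1 16 0 0.12; 0 0 0 0"

```text
time: 101.15
tool_pos: [0.6515, -0.0969, 0.0802]
tool_rot: [3.122, 0.014, -0.701]
contact_force: [-2.4, -2.1, 0.9]
opening: 0.014
```

```bash
python3 - <<'E'
from q import *
p,R=tilt();c=np.array([.5445,-.0084]);d=p[:2]-c;print(np.hypot(*d),np.arctan2(d[0],-d[1]),telemetry.observe()["tool_rot"][2]+np.pi/2)
E
```

```text
pos [ 0.6515 -0.0969  0.0802] rot [ 3.122  0.014 -0.701] toolz [-0.0238 -0.006  -0.9997]
0.13884671304944055 0.879771201591519 0.8698627007545359
```

Call:
servo_tool --targets "-1 16.5 0 0.12; -1 16.5 0 0.12; -1 16.5 0 0.12; -1 16.5 0 0.12; 0 0 0 0"

```text
time: 101.78
tool_pos: [0.5994, -0.1358, 0.0802]
tool_rot: [3.119, 0.001, -1.181]
contact_force: [-2.6, -1.7, 0.1]
opening: 0.0142
```

```bash
python3 - <<'E'
from q import *
p,R=tilt();c=np.array([.5445,-.0084]);d=p[:2]-c;print(np.hypot(*d),np.arctan2(d[0],-d[1]),telemetry.observe()["tool_rot"][2]+np.pi/2)
E
```

```text
pos [ 0.5994 -0.1358  0.0802] rot [ 3.119e+00  1.000e-03 -1.181e+00] toolz [-0.0213 -0.008  -0.9997]
0.13872353130261733 0.40651662946657763 0.3897797856504581
```

Call:
servo_tool --targets "-1 16.5 0 0.12; -1 16.5 0 0.12; 0 0 0 0; 0 0 0 0"

```text
time: 102.28
tool_pos: [0.5692, -0.1449, 0.0803]
tool_rot: [3.121, -0.008, -1.413]
contact_force: [-2.0, -4.0, -0.8]
opening: 0.0142
```

```bash
python3 - <<'E'
from q import *
p,R=tilt();c=np.array([.5445,-.0084]);d=p[:2]-c;print(np.hypot(*d),np.arctan2(d[0],-d[1]),telemetry.observe()["tool_rot"][2]+np.pi/2)
p=cams.read_camera("top");pickle.dump(p,open("t31.pkl","wb"));save(p,"t31.png")
p=cams.read_camera("scene");pickle.dump(p,open("s31.pkl","wb"));im=cv2.cvtColor(p["color"],cv2.COLOR_RGB2BGR)[140:260,200:340];cv2.imwrite("pics/s31.png",cv2.resize(im,None,fx=5,fy=5,interpolation=cv2.INTER_CUBIC))
p=cams.read_camera("wrist");save(p,"w31.png")
E
```

```text
pos [ 0.5692 -0.1449  0.0803] rot [ 3.121 -0.008 -1.413] toolz [-0.0196 -0.011  -0.9997]
0.1386763787084357 0.17875423599039272 0.15735777519915817
```

View pics/s31.png

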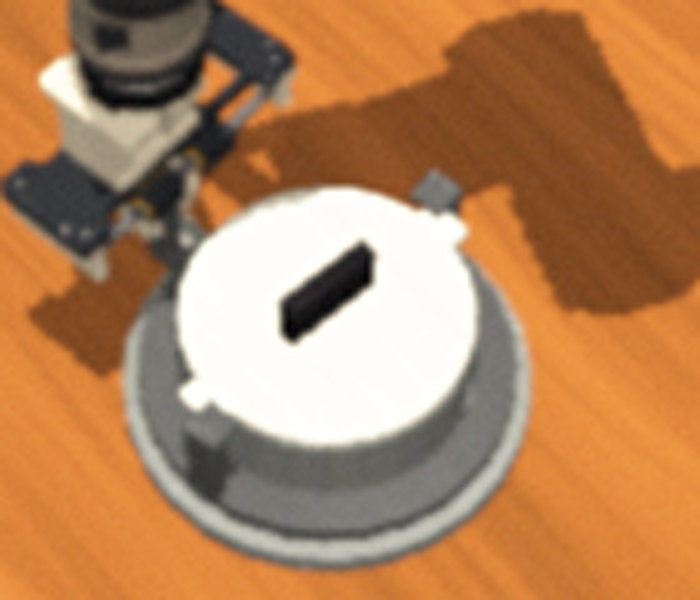

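View pics/w31.png

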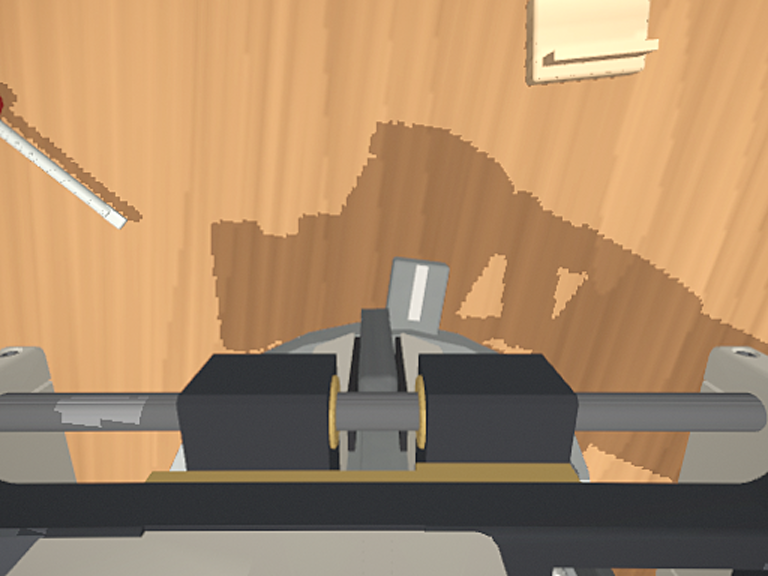

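```bash
python3 - <<'E'
from q import *
p=cams.read_camera("wrist");save(p,"w32.png");pickle.dump(p,open("w32.pkl","wb"))
f=lambda u,v,z:onz(p,((u+.5)/1.5-.5,(v+.5)/1.5-.5),z)[:2]
m=[f(414,320,.013),f(422,266,.013)];t=f(375,310,.097);tl=f(361,310,.097);tr=f(389,309,.097)
print("mark",m,"tab outer",t,tl,tr,np.hypot(*(tl-tr)))
for c in ([.5445,-.0084],[.546,-.0105],[.5435,-.009]):
    c=np.array(c);an=lambda q:np.arctan2(q[0]-c[0],-(q[1]-c[1]))
    print(an((m[0]+m[1])/2),an(t),an(t)-an((m[0]+m[1])/2))
d=m[1]-m[0];print("line dir",np.arctan2(d[0],-d[1]))
E
```

```text
mark [array([ 0.54702159, -0.14380959]), array([ 0.54827849, -0.17390684])] tab outer [ 0.57463187 -0.17562643] [ 0.57910746 -0.1749576 ] [ 0.5702056  -0.17663455] 0.009058440692900682
0.020933242004265877 0.1782731341002063 0.1573398920959404
0.011121529766047999 0.17168658891696628 0.1605650591509183
0.027686022813424045 0.18470672871899618 0.15702070590557213
line dir 0.04173722705593404
```

Call:
servo_tool --targets "-0.5 10.5 0 0.075; -0.5 10.5 0 0.075; 0 0 0 0; 0 0 0 0"

```text
time: 102.98
tool_pos: [0.5492, -0.147, 0.0803]
tool_rot: [3.124, -0.013, -1.566]
contact_force: [-2.0, -3.1, -1.2]
opening: 0.014
```

```bash
python3 - <<'E'
from q import *
p,R=tilt();c=np.array([.5445,-.0084]);d=p[:2]-c;print(np.hypot(*d),np.arctan2(d[0],-d[1]),telemetry.observe()["tool_rot"][2]+np.pi/2)
p=cams.read_camera("wrist");save(p,"w33.png");pickle.dump(p,open("w33.pkl","wb"))
E
```

```text
pos [ 0.5492 -0.147   0.0803] rot [ 3.124 -0.013 -1.566] toolz [-0.0174 -0.0131 -0.9998]
0.13867991606043054 0.03375156333648169 0.004851912599968644
```

View pics/w33.png

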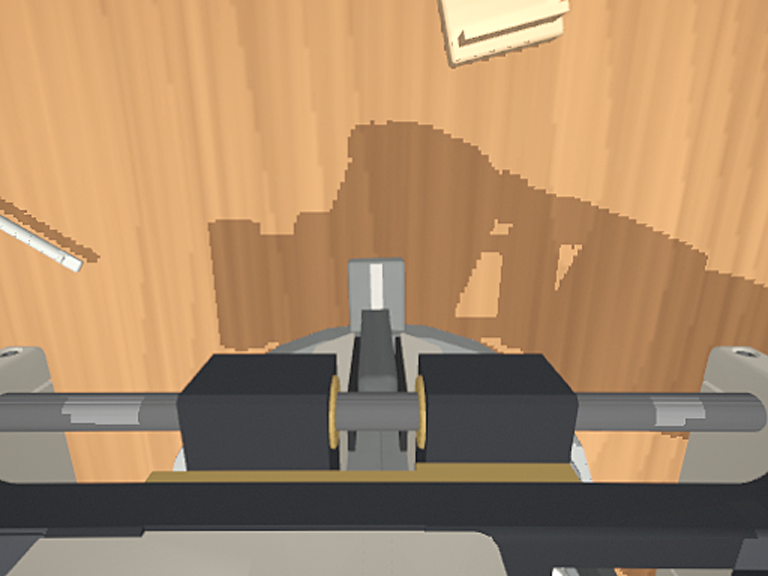

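Call:
servo_tool --targets "0 0 0 0; 0 0 0 0; 0 0 0 0; 0 0 0 0; 0 0 0 0" --hand 0.5

```text
time: 103.65
tool_pos: [0.551, -0.1456, 0.0808]
tool_rot: [3.127, -0.012, -1.566]
contact_force: [0.0, 0.9, 0.6]
opening: 0.046
```

Call:
servo_tool --targets "0 0 -40 0; 0 0 -50 0; 0 0 -50 0; 0 0 0 0; 0 0 0 0"

```text
time: 104.28
tool_pos: [0.5525, -0.1435, 0.2237]
tool_rot: [3.125, -0.01, -1.566]
contact_force: [-0.4, -0.9, -0.9]
opening: 0.0458
```

```bash
python3 - <<'E'
from q import *
tilt()
p=cams.read_camera("wrist");save(p,"w34.png");pickle.dump(p,open("w34.pkl","wb"))
E
```

```text
pos [ 0.5525 -0.1435  0.2237] rot [ 3.125 -0.01  -1.566] toolz [-0.0166 -0.0105 -0.9998]
```

View pics/w34.png

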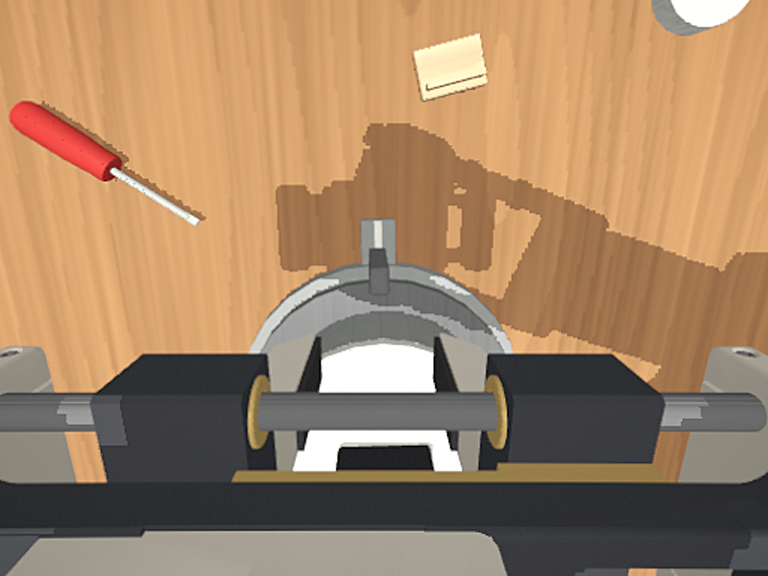

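Call:
servo_tool --targets "-55 19 -2 0; -55 19 -2 0; -55 19 -2 0; -55 19 -2 0; -55 19 -2 0; -55 19 -2 0; -55 19 -2 0; -55 19 -2 0; 0 0 0 0"

```text
time: 105.45
tool_pos: [0.3827, 0.1876, 0.2293]
tool_rot: [3.117, 0.145, -1.427]
contact_force: [0.0, -0.1, -0.3]
opening: 0.0461
```

```bash
python3 - <<'E'
from q import *
tilt()
p=cams.read_camera("top");save(p,"t35.png");pickle.dump(p,open("t35.pkl","wb"))
a=cv2.cvtColor(p["color"],cv2.COLOR_RGB2BGR)[135:250,185:310];a=cv2.resize(a,None,fx=5,fy=5,interpolation=cv2.INTER_CUBIC);cv2.imwrite("pics/k35.png",a)
p=cams.read_camera("scene");pickle.dump(p,open("s35.pkl","wb"));im=cv2.cvtColor(p["color"],cv2.COLOR_RGB2BGR)[160:260,205:325];cv2.imwrite("pics/s35.png",cv2.resize(im,None,fx=6,fy=6,interpolation=cv2.INTER_CUBIC))
E
```

```text
pos [0.3827 0.1876 0.2293] rot [ 3.117  0.145 -1.427] toolz [-0.0454  0.1398 -0.9891]
```

View pics/k35.png

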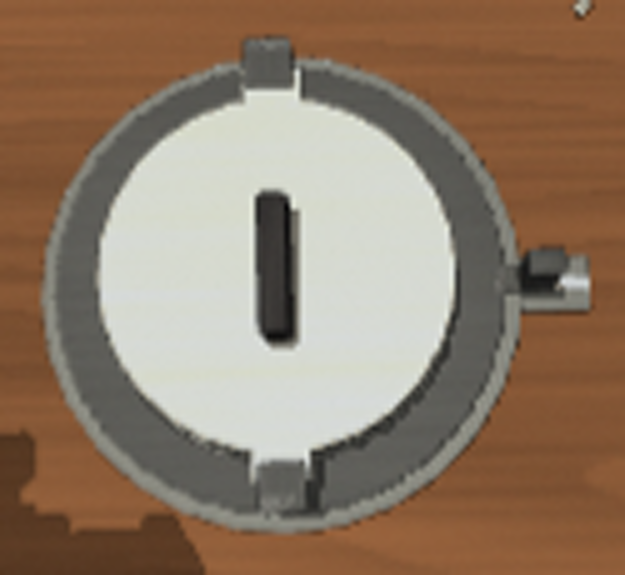

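View pics/s35.png

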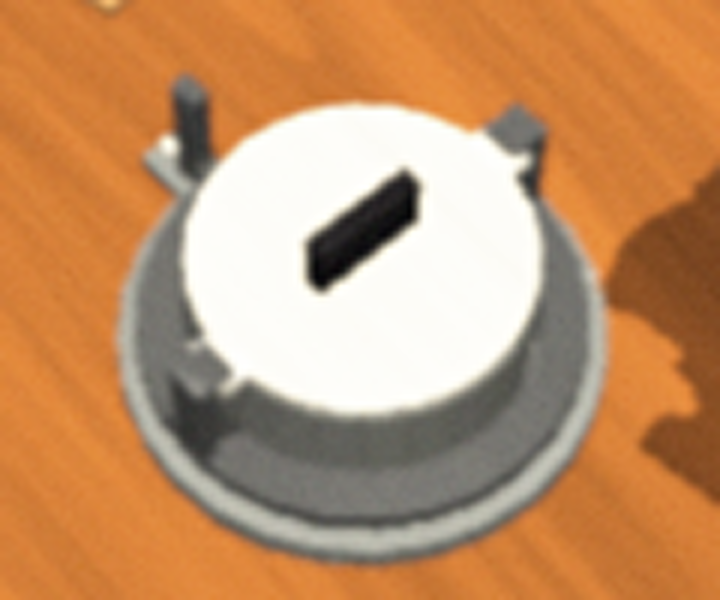

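View pics/t35.png

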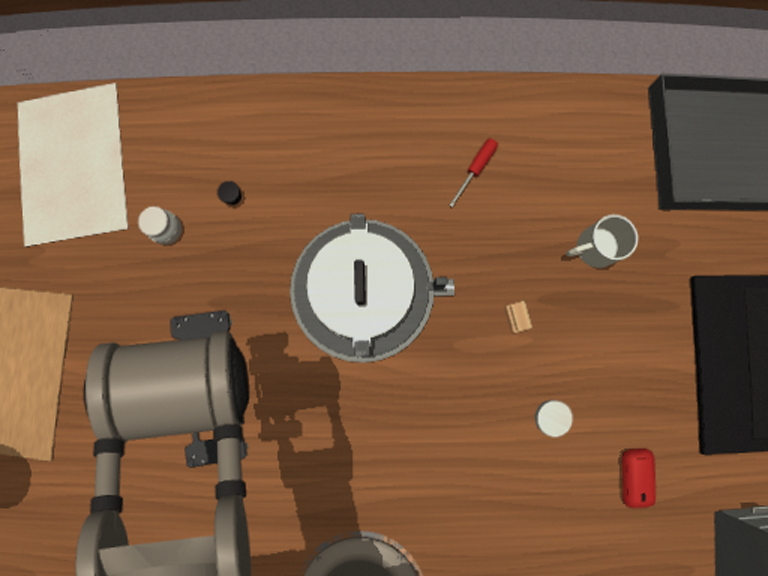

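```bash
python3 - <<'E'
from q import *
print(np.round(telemetry.observe()["qpos"],3))
p=pickle.load(open("t35.pkl","rb"))
f=lambda x,y,z:onz(p,(185+(x+.5)/5-.5,135+(y+.5)/5-.5),z)[:2]
a,b=f(267,39,.1035),f(284,510,.1035);d=a-b;print("claws outer",a,b,np.hypot(*d),np.arctan2(d[1],d[0]))
a,b=f(269,87,.1035),f(281,461,.1035);d=a-b;print("claws inner",a,b,np.hypot(*d),np.arctan2(d[1],d[0]))
t=f(545,257,.097);m=f(577,284,.013);c=np.array([.5422,-.009])
an=lambda q:np.arctan2(q[0]-c[0],-(q[1]-c[1]))
print("tab",t,an(t),"mark",m,an(m))
# lid ears
a,b=f(273,95,.096),f(281,455,.096);d=a-b;print("ears",np.arctan2(d[1],d[0]))
p=pickle.load(open("w34.pkl","rb"))
g=lambda u,v,z:onz(p,((u+.5)/1.5-.5,(v+.5)/1.5-.5),z)[:2]
t=g(380,286,.097);m=[g(378,222,.013),g(378,245,.013)];c=np.array([.5445,-.0084]);print("wrist tab",t,an(t),"mark",m,an(m[0]),an(m[1]))
E
```

```text
[0.167 0.169 1.805 0.156 1.193 3.105]
claws outer [ 0.66079834 -0.00500779] [ 0.42529087 -0.01196502] 0.23561021465842555 0.029532858086733543
claws inner [ 0.63609003 -0.00590043] [ 0.44919999 -0.0106842 ] 0.18695125940393378 0.025591111376681925
tab [ 0.54931685 -0.14296253] 0.05307581399994478 mark [ 0.54558157 -0.16801735] 0.021262210646273715
ears 0.015683237623328926
wrist tab [ 0.54792131 -0.141353  ] 0.02572752125189106 mark [array([ 0.54786467, -0.1732325 ]), array([ 0.5477665 , -0.15360005])] 0.02040982311739291 0.022492769624758744
```

```bash
python3 - <<'E'
from h import *
print(robot.hand_in())
E
```

```text
the job is handed in; nothing more can be done
None
```

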